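Wring gauge blocks onto a platen and lock the platen in its fixture

TASK

Change over the platen for the next measurement. Take the brass check block off the dark grey platen and set it down flat on the green mat; then push the near right corner of the skewed platen away from you, so that it turns about the peg at its far left corner and its back edge lies against both back pegs, the platen staying flat on its base; then wring every steel gauge block from the green mat onto it, side by side: set each one down flat on the clear front part of the platen and slide it back in contact with the platen, in under the lip, until its side is flush against the back stop. Last, slide the orange keeper to the left until it stops in front of the platen, and leave everything else on the bench where it is.

Things in the scene. Friction and masses are not known exactly. Their poses are not given: they have to be found in the camera images.
- fixture: aluminium loading fixture, fixed; base plate 150 mm (x) by 295 mm (y), 10 mm thick. Origin on the bench under its middle; x points to the back stop (roughly away from the robot), y to the left, z up. Three steel pegs (10 mm diameter, tops at z 28 mm) stand on it at x 50 y 125 (back left), x 50 y -62 (back right) and x 33 y 139 mm (side). The squared platen's back edge touches both back pegs, at x = 45 mm
- stop (a point): middle of the back stop's steel face, at the level of the platen's top (z = 22 mm), fixture x = 42, y = 30 mm; axes as the fixture's. The face is 160 mm long (80 mm to either side along y). Over it a grey lip reaches 8 mm forward of the face; its underside is 22.5 mm and its top 27.5 mm above this point
- platen: loose dark grey plate (the platen), 90 mm (its x) by 200 mm (its y), 12 mm thick, 0.6 kg, on the fixture's base (underside z = 10, top z = 22 mm). Origin: its back left corner, on the underside; the plate extends to -x and -y from there. Starts turned clockwise by 7 to 15 degrees, this corner at the back left peg, the near right corner sticking out in front. When square its front edge is at fixture x = -45 mm
- platen_right (a point): the platen's back right corner, on the underside
- block_12: square steel gauge block, 24 x 24 mm, 12 mm high, small dark dimple in the middle of its top; origin at the centre of its underside, z up. Starts flat on the mat at any yaw; three to five of the five blocks are present. Home: flat on the platen, one side flush against the stop face, its origin 12 mm in front of the face (stop), axes square to the fixture's
- block_14: square steel gauge block, 24 x 24 mm, 14 mm high, small dark dimple in the middle of its top; origin at the centre of its underside, z up. Starts flat on the mat at any yaw; three to five of the five blocks are present. Home: flat on the platen, one side flush against the stop face, its origin 12 mm in front of the face (stop), axes square to the fixture's
- block_16: square steel gauge block, 24 x 24 mm, 16 mm high, small dark dimple in the middle of its top; origin at the centre of its underside, z up. Starts flat on the mat at any yaw; three to five of the five blocks are present. Home: flat on the platen, one side flush against the stop face, its origin 12 mm in front of the face (stop), axes square to the fixture's
- block_18: square steel gauge block, 24 x 24 mm, 18 mm high, small dark dimple in the middle of its top; origin at the centre of its underside, z up. Starts flat on the mat at any yaw; three to five of the five blocks are present. Home: flat on the platen, one side flush against the stop face, its origin 12 mm in front of the face (stop), axes square to the fixture's
- block_20: square steel gauge block, 24 x 24 mm, 20 mm high, small dark dimple in the middle of its top; origin at the centre of its underside, z up. Starts flat on the mat at any yaw; three to five of the five blocks are present. Home: flat on the platen, one side flush against the stop face, its origin 12 mm in front of the face (stop), axes square to the fixture's
- check_block: square brass block (yellow metal), 24 x 24 mm, 20 mm high, the same dimple; origin at the centre of its underside, z up. Starts lying loose on the skewed platen, near the middle of its length; to be set flat anywhere on the mat
- mat: green mat 190 x 150 x 2 mm, fixed; origin at the centre of its underside; its top is at z = 2 mm. The corner far from the robot on the fixture's side is free (around x 66, y -38 mm in the mat's frame)
- keeper (a joint): slide of the keeper, an orange bar 55 mm long (y), 12 mm deep, 16 mm high, with a black knob, on the front of the fixture's base: 0 = parked at the right (open; starts at 0 to 8 mm), 0.08 m = at its stop, in front of the platen (closed). Moves along the fixture's +y, drag 2 N, stays where left. Closed it stands 3 mm before the squared platen; a skewed platen blocks it
- keeper_knob (a point): centre of the keeper's black knob, 14 mm in diameter, 22 mm high, upright; this point is 44.5 mm above the bench, the knob's top 50.5 mm, the bar's top 26 mm
- swab_tub: white tub of cotton swabs, 77 mm across, 80 mm high; must stay where it is; origin at its underside
- bottle_small: small white bottle with a red cap, 34 mm across, 62 mm high; must stay where it is; origin at its underside
- tweezers: steel tweezers lying flat, 124 mm long; must stay where it is; origin at its underside
- timer: white bench timer lying flat, 68 x 62 x 19 mm; must stay where it is; origin at its underside
- pen_a: slim pen, 145 mm long, lying on the black notebook (16 mm thick); must stay where it is; origin at its underside
- tape_roll: roll of masking tape lying flat, 98 mm across, 25 mm high; must stay where it is; origin at its underside
There are look-alikes about, which are no part of the job. Several things have the shape of the check_block; the one meant has the colours described above.

How it is judged:
On the way, in this order (a step that is already met when the one before it is completed fails the run):
1. the brass check block lies flat on the mat (x of check_block in the frame of mat between -0.095 and 0.095 m and y of check_block in the frame of mat between -0.075 and 0.075 m and z of check_block in the frame of mat below 0.005 m and angle between the z axis of check_block and the z axis of mat, either way round below 0.08 rad), for 0.2 s.
2. the platen lies square, its back edge against both back pegs (x of each of platen, platen_right in the frame of fixture above 0.042 m and angle between the z axis of platen and the z axis of fixture, either way round below 0.03 rad and z of platen in the frame of fixture below 0.013 m), for 0.2 s.
3. every gauge block has been slid home: flat on the platen and flush against the back stop (all of step 2 and x of block_12 in the frame of stop between -0.0145 and -0.008 m and y of block_12 in the frame of stop between -0.082 and 0.082 m and z of block_12 in the frame of stop between -0.002 and 0.002 m and (angle between the x axis of block_12 and the x axis of fixture, either way round below 0.07 rad or angle between the x axis of block_12 and the y axis of fixture, either way round below 0.07 rad) and angle between the z axis of each of block_12, block_14, block_16, block_18, block_20 and the z axis of fixture, either way round below 0.06 rad and x of block_14 in the frame of stop between -0.0145 and -0.008 m and y of block_14 in the frame of stop between -0.082 and 0.082 m and z of block_14 in the frame of stop between -0.002 and 0.002 m and (angle between the x axis of block_14 and the x axis of fixture, either way round below 0.07 rad or angle between the x axis of block_14 and the y axis of fixture, either way round below 0.07 rad) and x of block_16 in the frame of stop between -0.0145 and -0.008 m and y of block_16 in the frame of stop between -0.082 and 0.082 m and z of block_16 in the frame of stop between -0.002 and 0.002 m and (angle between the x axis of block_16 and the x axis of fixture, either way round below 0.07 rad or angle between the x axis of block_16 and the y axis of fixture, either way round below 0.07 rad) and x of block_18 in the frame of stop between -0.0145 and -0.008 m and y of block_18 in the frame of stop between -0.082 and 0.082 m and z of block_18 in the frame of stop between -0.002 and 0.002 m and (angle between the x axis of block_18 and the x axis of fixture, either way round below 0.07 rad or angle between the x axis of block_18 and the y axis of fixture, either way round below 0.07 rad) and x of block_20 in the frame of stop between -0.0145 and -0.008 m and y of block_20 in the frame of stop between -0.082 and 0.082 m and z of block_20 in the frame of stop between -0.002 and 0.002 m and (angle between the x axis of block_20 and the x axis of fixture, either way round below 0.07 rad or angle between the x axis of block_20 and the y axis of fixture, either way round below 0.07 rad)), for 0.2 s.
4. the keeper is closed (value of joint keeper above 0.074 m), for 0.2 s.
At the end, for the whole second after the job is handed in: Check block flat on the mat; platen within 3 mm of both back pegs; every present steel block flat on the platen (height within 2 mm), between the ends of the stop, one side within 2.5 mm of the stop face and parallel to it within 4 degrees; keeper at 74 mm or more; all at rest (all of step 1 and all of step 3 and value of joint keeper above 0.074 m and linear speed of each of block_12, block_14, block_16, block_18, block_20, platen, check_block below 0.02 m/s); the robot touches nothing.
It fails at once if a block is brought in under the lip clear of the platen (more than 4 mm above it) instead of being slid on it ((x of block_12 in the frame of stop between -0.017 and 0 m and y of block_12 in the frame of stop between -0.07 and 0.07 m and z of block_12 in the frame of stop between 0.004 and 0.024 m) or (x of block_14 in the frame of stop between -0.017 and 0 m and y of block_14 in the frame of stop between -0.07 and 0.07 m and z of block_14 in the frame of stop between 0.004 and 0.024 m) or (x of block_16 in the frame of stop between -0.017 and 0 m and y of block_16 in the frame of stop between -0.07 and 0.07 m and z of block_16 in the frame of stop between 0.004 and 0.024 m) or (x of block_18 in the frame of stop between -0.017 and 0 m and y of block_18 in the frame of stop between -0.07 and 0.07 m and z of block_18 in the frame of stop between 0.004 and 0.024 m) or (x of block_20 in the frame of stop between -0.017 and 0 m and y of block_20 in the frame of stop between -0.07 and 0.07 m and z of block_20 in the frame of stop between 0.004 and 0.024 m)).
It fails at once if the platen is tipped up by more than 6 degrees (angle between platen's own z axis and vertical above 0.105 rad).
It fails at once if one of the other things on the bench is moved by more than 3 cm (distance of any of swab_tub, bottle_small, tweezers, timer, pen_a, tape_roll from where it was at the start of the episode above 0.03 m).
Of block_12, block_14, block_16, block_18, block_20 only 3 to 5 are there at a start; the rules pass over those that are not, and their reading is None.
At some moment in a run one of block_12, block_14, block_16, block_18, block_20 may be knocked a few centimetres aside while the robot is not near it.
It also fails if it takes over 210 s, if anything falls off the work surface, if the arm or the gripper's body presses on something with over 40 N, if the wrist force passes 120 N, or if a joint passes its speed limit or range.

ROBOT

A 6-joint arm with a two-finger parallel gripper is mounted at the origin on a cart in front of the work surface, level with it; the furniture and walls round the work are solid. World frame = base frame: x ahead of the robot, y to its left, z up, the work surface at z = 0. Lengths are in m, angles in rad, forces in N, time in s.
With the tool pointing down it reaches from about 0.325 to 0.75 m from the base axis. Payload 7.6 kg.
Tool frame: the origin (TCP) lies on the centre line of the jaws, within the pads' length; the fingertips stand 19 mm ahead of it and the grasp point (between the pads) is the TCP; z points along the fingers, y is the direction in which the jaws open and shut (so a half turn about z gives the same grasp; the last joint's range is limited). The gripper opens to 85 mm and grips with 20 to 120 N. Pads are 22 mm wide; open, the fingers measure 114 mm over their backs; the gripper's body (76 mm by 85 mm) begins 54 mm behind the grasp point. The pads swing forward as they close: fully open they stand 13 mm farther back than shut.
Start: joints at [1.047, 0.052, 1.401, -0, 1.689, -0.07], TCP at [0.23, 0.472, 0.25] pointing down, gripper open.
Joint ranges: [-2.9, 2.9], [-0.91, 2.17], [0.12, 2.37], [-1.06, 4.2], [0.26, 2.73], [-2.93, 2.93]. Speed limits (rad/s): [2.57, 2.57, 3.01, 3.14, 3.14, 3.14].

INTERFACE

Orientations are given as a rotation vector (axis times angle).
In Python, from cell import robot, vision, workorder gives the robot as it stands. The module is installed in compiled form; this text tells all that it offers.
- The arm moves only by the tool drive_tool, never from a script. Its argument "motion" is a list of rows, each an object with "linear": the shift along the tool's x, y, z in m, a list of three; "twist": the turn, a rotation vector about the tool's x, y, z in rad, a list of three. In form: [{"linear": [x, y, z], "twist": [wx, wy, wz]}, ...]. A call has exactly 5 rows; each row shifts and turns the commanded pose from where the row before left it, along the tool's axes as they then stand; what a row does not reach is not made up. A row lasts 1/8 s, in which the tool goes at most 62.5 mm and 10.7 degrees, less where a joint would pass 70% of its speed; a pose out of reach is approached as far as the arm can. A call is refused whole if a number of a shift passes 0.0625 or a number of a turn 0.188, either way. A call with a gripper value outside its range is refused whole. "grip" is the finger opening in m, from 0 to 0.0854, set as the call begins (left out, the last holds). The fingers move at their own pace and stop on an object; "newtons" is the grip in N (left out, the last holds). Time passes only in rows, so rows that do not move let the fingers close, or fill a call up. It gives the time, the measured TCP pose, the force and the opening at its end, in the units of the state.
- robot.get_state(): the state, without advancing time (a new reading comes with each control period).
- vision.get_image(name): name is "scene" or "top"; returns the picture (400x640x3 uint8, blue, green, red); there is no depth.
- vision.camera_info(name): a dict with "K" (3x3 intrinsics, pixels), "camera_from_world" (4x4, takes a point from world to camera coordinates). Camera axes: x right, y down, z forward; pixel columns grow to the right and rows downward; lengths in m; the calibration is good to about 2 mm. A picture is of the moment at which its call begins. camera_info takes no time and is no camera call.
- workorder.close_job(): hands the job in, once; it reports no verdict.
The state is a dict: "time": time; "joints": joint angles; "qd": joint speeds; "effort": joint torques, N m; "position": TCP position; "tcp_rot": TCP orientation; "ft_force": force on the tool from outside, world axes, zero at the start; "moment": the same for the moment, N m; "width": opening from 0.0 (shut) to 1.0 (fully open).
Only numpy, scipy, OpenCV 4.12 (cv2) and the standard library are available. Lean on these libraries where they do the work, as an engineer would, in place of code of your own. Each camera call takes 0.05 s, during which the arm holds its last target.

## Working session

There is one attempt and no reset: what is moved stays moved. The work goes in short steps, Python scripts to look and compute and a tool call to move; the robot and the scene stay as the last step left them, time stands still between calls to the robot, and variables do not carry over. Pictures are saved under pics/ and viewed, and the job is handed in when it is done.

Besides the shell and the picture viewer there is one more tool, called after "Emit:" by a JSON object that holds its "api" and its "payload". drive_tool: Moves the arm, as the interface text tells. Its arguments: {"type":"object","properties":{"motion":{"type":"array","items":{"type":"object","properties":{"linear":{"type":"array","items":{"type":"number"}},"twist":{"type":"array","items":{"type":"number"}}}}},"grip":{"type":"number"},"newtons":{"type":"number"}},"required":["motion"]}

```bash
mkdir -p pics; ls; python3 - <<'E'
from cell import robot, vision
import cv2
print(robot.get_state())
for n in("scene","top"):
    i=vision.get_image(n); cv2.imwrite(f"pics/{n}0.png",i); print(vision.camera_info(n))
E
```

```text
pics
{'time': 0.0, 'joints': array([ 1.04667071e+00,  5.28640277e-02,  1.40173000e+00, -9.54724241e-07,
        1.68858114e+00, -7.02834660e-02]), 'qd': array([-0.00056083, -0.00043227,  0.00078219,  0.00082426,  0.00157759,
       -0.00343482]), 'effort': array([ 5.18504919e-05, -3.81660962e+01, -3.60196209e+01, -8.07908646e-05,
        6.06561225e-03,  9.88563215e-06]), 'position': array([0.23000984, 0.47163669, 0.24945546]), 'tcp_rot': array([-7.06687032e-01, -3.06060227e+00,  2.37690455e-03]), 'ft_force': array([ 0.43324011, -0.95524729, -0.05089051]), 'moment': array([ 0.0080558 , -0.08382971, -0.02279661]), 'width': 0.9996472771765402}
{'K': array([[410.56574444,   0.        , 318.43746076],
       [  0.        , 410.56574444, 197.25665687],
       [  0.        ,   0.        ,   1.        ]]), 'camera_from_world': array([[-0.50623082, -0.86204974,  0.02450702,  0.2474158 ],
       [-0.39183474,  0.20460083, -0.89699723,  0.2777208 ],
       [ 0.76824208, -0.46369035, -0.44135628,  0.6744526 ],
       [ 0.        ,  0.        ,  0.        ,  1.        ]])}
{'K': array([[368.25853454,   0.        , 314.62382859],
       [  0.        , 368.25853454, 206.23794123],
       [  0.        ,   0.        ,   1.        ]]), 'camera_from_world': array([[-0.02785853, -0.99960496,  0.00371797, -0.03902043],
       [-0.98115773,  0.02663264, -0.19136407,  0.55890503],
       [ 0.19118945, -0.00897904, -0.98151208,  0.998776  ],
       [ 0.        ,  0.        ,  0.        ,  1.        ]])}
```

View pics/scene0.png

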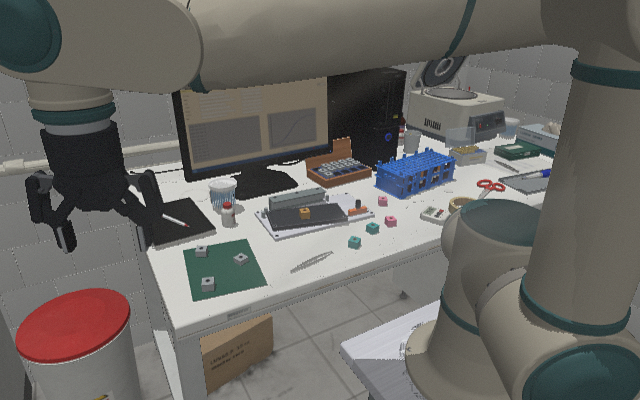

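View pics/top0.png

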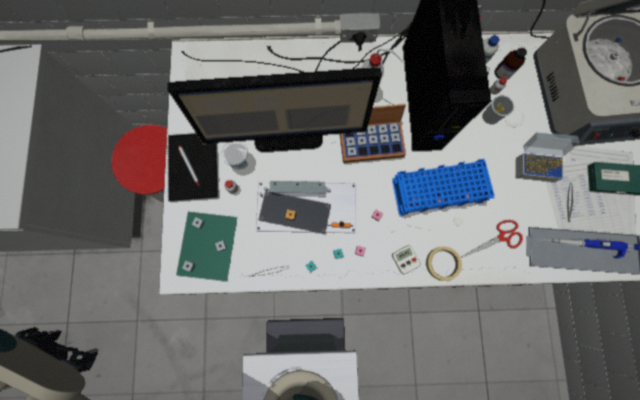

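```bash
cat > h.py <<'E'
import numpy as np, cv2
from cell import robot, vision
from scipy.spatial.transform import Rotation as R
def ci(n):
    c=vision.camera_info(n); return c["K"],c["camera_from_world"]
def plane(n,px,z):
    K,T=ci(n); px=np.atleast_2d(np.asarray(px,float))
    d=np.c_[px,np.ones(len(px))]@np.linalg.inv(K).T@T[:3,:3]
    o=-T[:3,:3].T@T[:3,3]
    return (o+d*((z-o[2])/d[:,2])[:,None])
def proj(n,P):
    K,T=ci(n); P=np.atleast_2d(P); c=P@T[:3,:3].T+T[:3,3]; u=c@K.T; return u[:,:2]/u[:,2:]
def tri(pa,pb):
    P=[]
    for n in("scene","top"):
        K,T=ci(n);P.append(K@T[:3])
    X=cv2.triangulatePoints(P[0],P[1],np.array(pa,float).reshape(2,1),np.array(pb,float).reshape(2,1))
    return (X[:3]/X[3]).ravel()
def crop(n,x0,y0,x1,y1,s,out,img=None):
    i=vision.get_image(n) if img is None else img
    cv2.imwrite(out,cv2.resize(i[y0:y1,x0:x1],None,fx=s,fy=s,interpolation=cv2.INTER_CUBIC)); return i
E
python3 - <<'E'
from h import *
a=cv2.imread("pics/top0.png");b=cv2.imread("pics/scene0.png")
crop("top",165,165,385,295,3.6,"pics/c1.png",a)
crop("scene",140,165,400,310,3,"pics/c2.png",b)
E
```

```text
(no output)
```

View pics/c1.png

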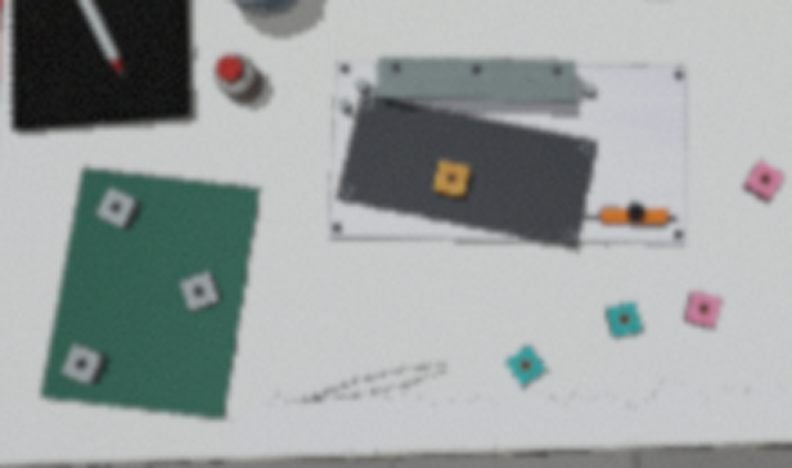

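View pics/c2.png

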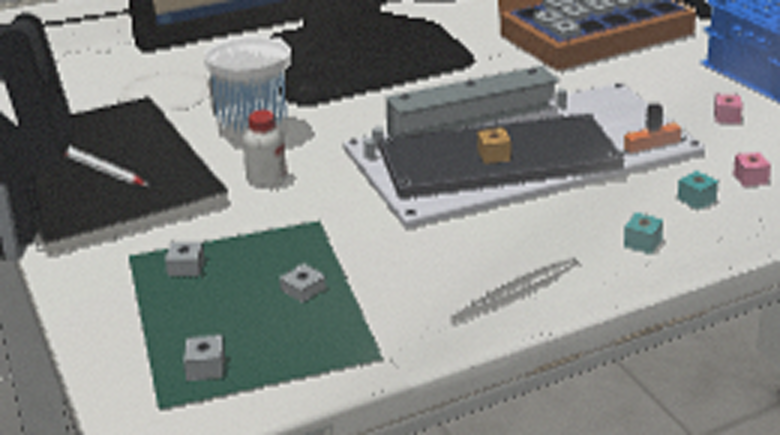

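```bash
cat >> h.py <<'E'
def masks(n,img):
    hsv=cv2.cvtColor(img,cv2.COLOR_BGR2HSV)
    return hsv
def blobs(m,amin=20):
    k,l,s,c=cv2.connectedComponentsWithStats(m.astype(np.uint8),connectivity=8)
    return [(s[i],c[i],l==i) for i in range(1,k) if s[i][4]>=amin]
E
python3 - <<'E'
from h import *
I={n:cv2.imread(f"pics/{n}0.png") for n in("top","scene")}
for n in I:
    h=cv2.cvtColor(I[n],cv2.COLOR_BGR2HSV).astype(int);H,S,V=h[...,0],h[...,1],h[...,2]
    for nm,m in(("mat",(H>65)&(H<88)&(S>80)&(V>50)&(V<140)),("orange/brass",(H>5)&(H<25)&(S>130)&(V>120))):
        for s,c,_ in blobs(m,15):
            if not(s[0]>140 and s[0]<400 and s[1]>150): continue
            cn=cv2.findContours(_.astype(np.uint8),0,2)[0][0]
            print(n,nm,s,c.round(1))
            r=cv2.minAreaRect(cn);bp=cv2.boxPoints(r);
            z={"mat":.002}.get(nm,.042)
            print(bp.round(1).tolist(),plane(n,bp,z).round(4)[:,:2].tolist())
            if nm=="mat":
              m=_
              hull=cv2.convexHull(cn); ap=cv2.approxPolyDP(hull,4,True)[:,0]; print("approx",ap.tolist(),plane(n,ap,.002)[:,:2].round(4).tolist())
# fixture corners eyeballed
f=lambda u,v:((u+.5)/3.6-.5+165,(v+.5)/3.6-.5+165)
P=plane("top",[f(330,240),f(684,243),f(686,68),f(335,60)],.01);print("fix top FL FR BR BL",P.round(4).tolist())
g=lambda u,v:((u+.5)/3-.5+140,(v+.5)/3-.5+165)
P=plane("scene",[g(410,225),g(704,153),g(345,143)],.01);print("fix scene FL FR BL",P.round(4).tolist())
for nm,a,b in [("brass",(452,179),(494,134)),("b1",(116,207),(183,249)),("b2",(199,291),(303,270)),("b3",(81,364),(203,347)),("knob",(636,211),(655,108)),("platen FR",(578,247),(622,165)),("pl FL",(338,198),(401,193)),("pl BR",(595,143),(597,117))]:
    X=tri(g(*b),f(*a));print(nm,X.round(4),proj("top",X)-f(*a))
E
```

```text
top mat [ 178  213   58   67 2751] [207.4 246.2]
[[177.10000610351562, 273.8999938964844], [187.10000610351562, 210.1999969482422], [236.0, 217.89999389648438], [225.89999389648438, 281.6000061035156]] [[0.3792, 0.3488], [0.5659, 0.3269], [0.5386, 0.1806], [0.3534, 0.2072]]
approx [[189, 213], [235, 218], [226, 279], [178, 274]] [[0.5574, 0.321], [0.5385, 0.1835], [0.3606, 0.2071], [0.3787, 0.3461]]
top orange/brass [286 210   9   9  62] [290.1 214.2]
[[285.5, 217.3000030517578], [287.1000061035156, 209.60000610351562], [294.6000061035156, 211.10000610351562], [293.0, 218.8000030517578]] [[0.5298, 0.03], [0.5522, 0.0253], [0.5472, 0.0037], [0.5249, 0.0085]]
top orange/brass [332 223   8   4  26] [335.3 224.6]
[[332.0, 223.0], [339.0, 223.0], [339.0, 226.0], [332.0, 226.0]] [[0.5097, -0.1029], [0.5091, -0.123], [0.5005, -0.1226], [0.501, -0.1026]]
top orange/brass [344 224   6   3  18] [346.5 225. ]
[[344.0, 224.0], [349.0, 224.0], [349.0, 226.0], [344.0, 226.0]] [[0.5058, -0.1372], [0.5054, -0.1515], [0.4997, -0.1513], [0.5001, -0.137]]
scene mat [ 183  239   68   62 1665] [211.6 268
[... 890 characters left out ...]
-0.1069], [0.4752, -0.1019], [0.4757, -0.0808]]
fix top FL FR BR BL [[0.4958, 0.1187, 0.01], [0.4854, -0.1703, 0.01], [0.6327, -0.1791, 0.01], [0.6475, 0.1149, 0.01]]
fix scene FL FR BL [[0.4872, 0.1189, 0.01], [0.4725, -0.1654, 0.01], [0.64, 0.1114, 0.01]]
brass [0.5373 0.0157 0.0438] [[0.23061115 0.14759748]]
b1 [0.5261 0.2907 0.0182] [[0.26205038 0.13244588]]
b2 [0.4558 0.2216 0.0189] [[0.30581291 0.17158279]]
b3 [0.4003 0.3135 0.0198] [[0.37598455 0.19803463]]
knob [ 0.5062 -0.1304  0.0487] [[0.50075676 0.36491772]]
platen FR [ 0.4839 -0.0837  0.0135] [[0.06828289 0.04861794]]
pl FL [0.5282 0.1095 0.0161] [[0.61706591 0.37009618]]
pl BR [ 0.5653 -0.1047  0.0195] [[1.60377709 1.11979548]]
```

```bash
python3 - <<'E'
from h import *
a=cv2.imread("pics/top0.png");b=cv2.imread("pics/scene0.png")
crop("top",250,175,365,240,6.9,"pics/c3.png",a)
crop("scene",250,180,382,245,6,"pics/c4.png",b)
E
```

```text
(no output)
```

View pics/c3.png

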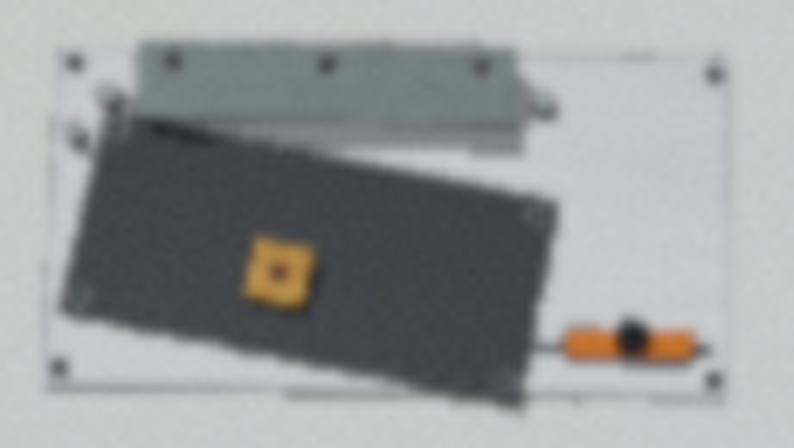

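View pics/c4.png

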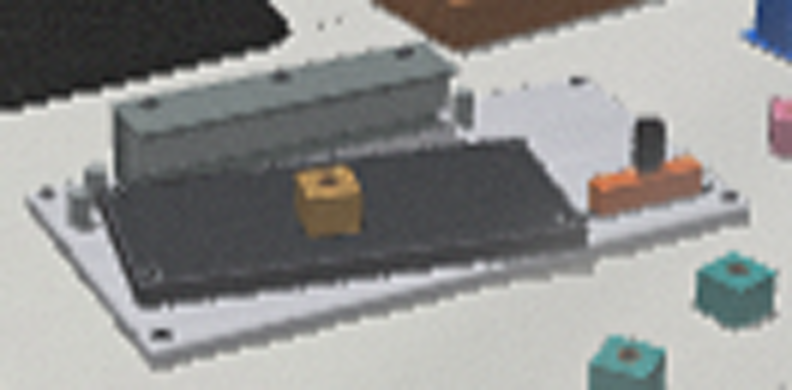

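```bash
cat > fit.py <<'E'
from h import *
from scipy.optimize import least_squares
f=lambda u,v:((u+.5)/6.9-.5+250,(v+.5)/6.9-.5+175)
g=lambda u,v:((u+.5)/6-.5+250,(v+.5)/6-.5+180)
O=[("top",f(48,388),(-75,147.5,10)),("top",f(726,402),(-75,-147.5,10)),("top",f(729,60),(75,-147.5,10)),("top",f(60,48),(75,147.5,10)),
("top",f(134,119),(34,110,49.5)),("top",f(517,123),(34,-50,49.5)),("top",f(110,92),(50,125,28)),("top",f(76,130),(33,139,28)),("top",f(545,103),(50,-62,28)),
("scene",g(155,358),(-75,147.5,10)),("scene",g(28,200),(75,147.5,10)),("scene",g(748,210),(-75,-147.5,10)),
("scene",g(118,132),(34,110,49.5)),("scene",g(450,75),(34,-50,49.5)),("scene",g(93,168),(50,125,28)),("scene",g(78,190),(33,139,28)),("scene",g(464,95),(50,-62,28))]
def W(p,q):
    q=np.asarray(q)/1000;c,s=np.cos(p[2]),np.sin(p[2]);return np.array([p[0]+c*q[0]-s*q[1],p[1]+s*q[0]+c*q[1],q[2]])
def fit(sel):
    r=lambda p:np.concatenate([proj(n,W(p,q))[0]-u for n,u,q in O if n in sel])
    s=least_squares(r,[.565,-.03,-.045],loss="soft_l1",f_scale=1.,x_scale=[.01,.01,.05]);print(sel,s.x.round(4));print(r(s.x).reshape(-1,2).round(1).tolist());return s.x
if __name__=="__main__":
    for sel in(["top"],["scene"],["top","scene"]):fit(sel)
E
python3 fit.py
```

```text
['top'] [ 0.5656 -0.0318 -0.0481]
[[-0.4, -0.2], [1.7, -0.1], [1.1, 0.0], [0.4, -0.3], [-0.0, -0.1], [-0.2, 0.5], [-0.5, 0.1], [-0.6, 0.1], [-0.4, -0.2]]
['scene'] [ 0.5613 -0.031  -0.0486]
[[-0.6, -0.7], [-0.5, -1.0], [1.3, -0.7], [2.7, 0.9], [0.9, -0.5], [-0.4, 0.7], [-0.6, 0.9], [-0.6, 0.0]]
['top', 'scene'] [ 0.5649 -0.032  -0.0474]
[[-0.3, 0.1], [1.8, 0.1], [1.2, 0.2], [0.5, -0.0], [0.0, 0.2], [-0.2, 0.7], [-0.5, 0.4], [-0.6, 0.4], [-0.3, 0.0], [-0.8, -1.5], [-0.7, -1.6], [0.8, -1.4], [2.5, 0.3], [0.5, -1.1], [-0.6, 0.1], [-0.8, 0.2], [-1.0, -0.6]]
```

```bash
cat >> h.py <<'E'
FX=(.5655,-.032,-.048)
def fw(x,y,z=0):
    c,s=np.cos(FX[2]),np.sin(FX[2]);return np.array([FX[0]+(c*x-s*y)/1e3,FX[1]+(s*x+c*y)/1e3,z/1e3])
def wf(p):
    d=np.asarray(p[:2])-FX[:2];c,s=np.cos(FX[2]),np.sin(FX[2]);return np.array([c*d[0]+s*d[1],-s*d[0]+c*d[1]])*1e3
def toolR(psi): # tool y at angle psi, z down
    y=np.array([np.cos(psi),np.sin(psi),0]);z=np.array([0,0,-1.]);return np.c_[np.cross(y,z),y,z]
def plan(pos,psi):
    s=robot.get_state();Rc=R.from_rotvec(s["tcp_rot"]).as_matrix();Rt=toolR(psi)
    tw=R.from_matrix(Rc.T@Rt).as_rotvec();d=np.asarray(pos)-s["position"]
    print("t",round(s["time"],2),"pos",s["position"].round(4),"psi",round(float(np.degrees(np.arctan2(Rc[1,1],Rc[0,1]))),2),"j6",s["joints"][5].round(2),"F",s["ft_force"].round(1),"w",round(s["width"],3))
    print("twist",tw.round(4),"| lin in current",(Rc.T@d).round(4),"| lin after twist",(Rt.T@d).round(4))
E
python3 - <<'E'
from h import *
f=lambda u,v:((u+.5)/3.6-.5+165,(v+.5)/3.6-.5+165)
B=plane("top",[f(452,179)],.042)[0];print("brass",B,wf(B))
for nm,p,z in(("b1",(116,207),.016),("b2",(199,291),.017),("b3",(81,364),.018)):print(nm,plane("top",[f(*p)],z))
K=plane("top",[f(636,211)],.0505)[0];print("knob",K,wf(K)); print("FR plat",wf(plane("top",[f(578,247)],.022)[0]))
# block yaw via masks
a=cv2.imread("pics/top0.png");h=cv2.cvtColor(a,cv2.COLOR_BGR2HSV).astype(int)
m=(h[...,1]<60)&(h[...,2]>120);m[:212]=0;m[:, :179]=0;m[:,236:]=0;m[279:]=0
for s,c,l in blobs(m,20):
    if s[4]>120: continue
    cn=cv2.findContours(l.astype(np.uint8),0,2)[0][0];r=cv2.minAreaRect(cn);bp=cv2.boxPoints(r);w=plane("top",bp,.017)[:,:2]
    e=w[1]-w[0];print(s,c.round(1),r,np.degrees(np.arctan2(e[1],e[0]))%90,np.linalg.norm(e),np.linalg.norm(w[2]-w[1]))
plan([B[0],B[1],.12],np.radians(78))
E
```

```text
brass [0.53805719 0.01648887 0.042     ] [-29.73777428  47.116269  ]
b1 [[0.52686918 0.29221931 0.016     ]]
b2 [[0.45647286 0.22291367 0.017     ]]
b3 [[0.4009283  0.31520148 0.018     ]]
knob [ 0.50698032 -0.12888789  0.0505    ] [-53.80344948 -99.58416777]
FR plat [-79.87453212 -55.0470988 ]
[192 217  10  11  66] [196.6 222.1] ((196.5000457763672, 222.00003051757812), (8.049844741821289, 8.497057914733887), 26.56505012512207) 65.11212633979815 0.02457588187744096 0.024270207409876468
[215 241  10  10  66] [219.6 245.3] ((219.6034393310547, 245.25863647460938), (8.356289863586426, 8.356289863586426), 68.19859313964844) 20.650416958194953 0.02383540151819762 0.024631192212019194
[182 261  10  10  63] [186.8 265.6] ((186.70001220703125, 265.60003662109375), (8.049844741821289, 8.497057914733887), 26.56505012512207) 64.80924127416296 0.0235348990386115 0.023658530030540456
[179 275  27   4  58] [189.1 277.3] ((192.0, 276.5), (26.0, 3.0), 0.0) 2.429602399372479 0.00842343320852409 0.07411261606769844
t 0.1 pos [0.23   0.4717 0.2496] psi 64.0 j6 -0.07 F [0.8 0.1 0.2] w 0.996
twist [-1.400e-03 -2.000e-04 -2.444e-01] | lin in current [-0.4764 -0.2739  0.1299] | lin after twist [-0.396  -0.3812  0.1296]
```

Emit:
{"api": "drive_tool", "payload": {"motion": [{"linear": [0, 0, 0], "twist": [0, 0, -0.122]}, {"linear": [0, 0, 0], "twist": [0, 0, -0.122]}, {"linear": [-0.05, -0.048, 0], "twist": [0, 0, 0]}, {"linear": [-0.05, -0.048, 0], "twist": [0, 0, 0]}, {"linear": [-0.05, -0.048, 0], "twist": [0, 0, 0]}]}}

```text
time: 0.72
position: [0.3359, 0.315, 0.2499]
tcp_rot: [-0.328, -3.124, 0.001]
ft_force: [1.2, 0.9, 0.3]
width: 0.998
```

Emit:
{"api": "drive_tool", "payload": {"motion": [{"linear": [-0.05, -0.048, 0.02], "twist": [0, 0, 0]}, {"linear": [-0.05, -0.048, 0.02], "twist": [0, 0, 0]}, {"linear": [-0.05, -0.048, 0.03], "twist": [0, 0, 0]}, {"linear": [-0.05, -0.048, 0.03], "twist": [0, 0, 0]}, {"linear": [-0.046, -0.045, 0.03], "twist": [0, 0, 0]}], "grip": 0.06}}

```text
time: 1.35
position: [0.4993, 0.0734, 0.1387]
tcp_rot: [0.329, 3.124, 0.0]
ft_force: [0.8, 1.1, 1.6]
width: 0.705
```

```bash
python3 - <<'E'
from h import *
plan([.538,.0165,.042],np.radians(78))
crop("top",165,165,385,295,3.6,"pics/d1.png");crop("scene",140,100,400,310,3,"pics/d2.png")
E
```

```text
t 1.35 pos [0.4993 0.0734 0.1387] psi 77.97 j6 -1.29 F [0.8 1.1 1.6] w 0.705
twist [ 0.0003  0.0002 -0.0005] | lin in current [-0.0497 -0.0476  0.0967] | lin after twist [-0.0497 -0.0476  0.0967]
```

```bash
python3 - <<'E'
from h import *
plan([.538,.0165,.042],np.radians(78))
E
```

```text
t 1.45 pos [0.4985 0.071  0.1356] psi 77.67 j6 -1.29 F [ 0.6  0.4 -0.2] w 0.701
twist [-0.0029 -0.0057 -0.0059] | lin in current [-0.0508 -0.0445  0.0934] | lin after twist [-0.05   -0.0451  0.0936]
```

View pics/d2.png

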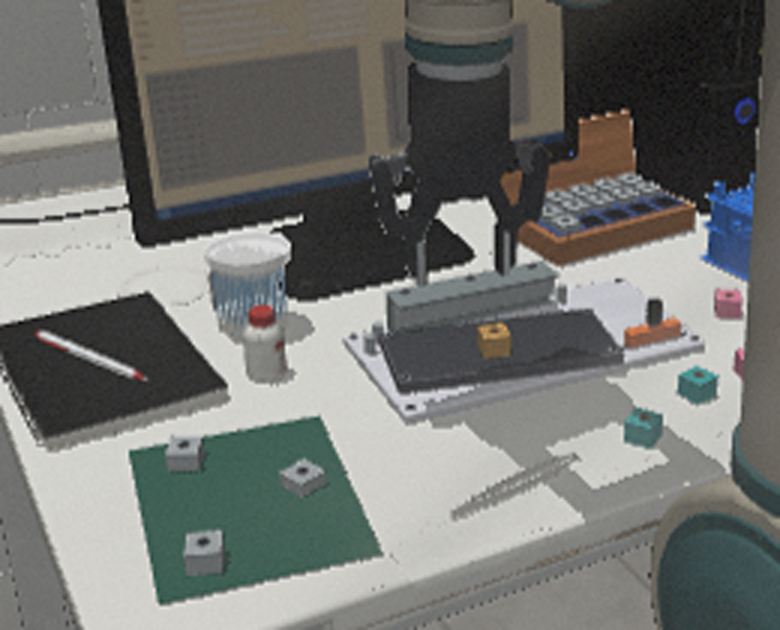

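View pics/d1.png

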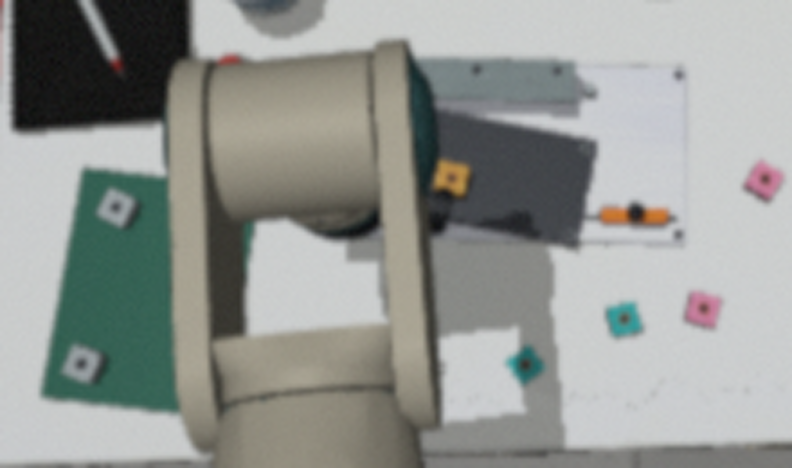

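Emit:
{"api": "drive_tool", "payload": {"motion": [{"linear": [-0.025, -0.0225, 0.01], "twist": [0, 0, -0.004]}, {"linear": [-0.025, -0.0225, 0.01], "twist": [0, 0, 0]}, {"linear": [0, 0, 0.02], "twist": [0, 0, 0]}, {"linear": [0, 0, 0], "twist": [0, 0, 0]}, {"linear": [0, 0, 0], "twist": [0, 0, 0]}]}}

```text
time: 2.08
position: [0.5383, 0.0214, 0.1004]
tcp_rot: [0.321, 3.124, 0.0]
ft_force: [-0.5, 0.9, 1.0]
width: 0.701
```

```bash
python3 - <<'E'
from h import *
plan([.538,.0165,.042],np.radians(78))
crop("scene",230,100,400,250,4,"pics/d3.png")
E
```

```text
t 2.08 pos [0.5383 0.0214 0.1004] psi 78.25 j6 -1.39 F [-0.5  0.9  1. ] w 0.701
twist [0.0003 0.0007 0.0044] | lin in current [-0.0007 -0.0049  0.0584] | lin after twist [-0.0007 -0.0049  0.0584]
```

View pics/d3.png

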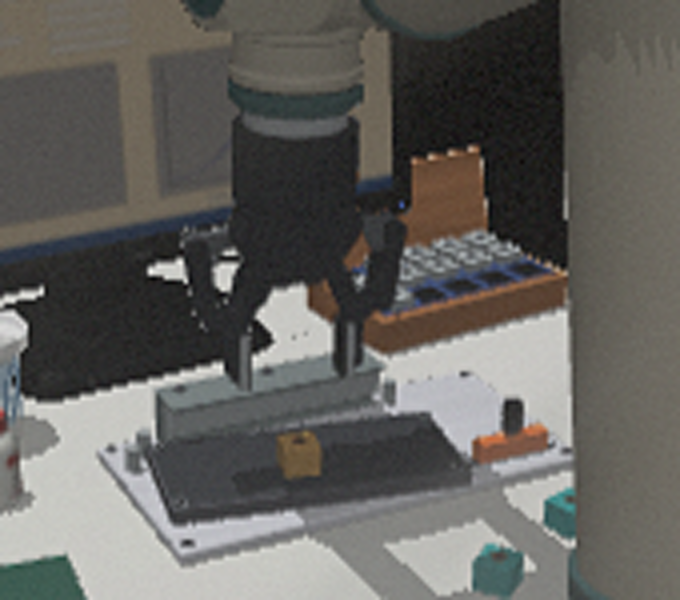

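Emit:
{"api": "drive_tool", "payload": {"motion": [{"linear": [-0.0007, -0.005, 0.015], "twist": [0, 0, 0.004]}, {"linear": [0, 0, 0.015], "twist": [0, 0, 0]}, {"linear": [0, 0, 0.015], "twist": [0, 0, 0]}, {"linear": [0, 0, 0.01], "twist": [0, 0, 0]}, {"linear": [0, 0, 0], "twist": [0, 0, 0]}]}}

```text
time: 2.75
position: [0.5372, 0.0159, 0.0434]
tcp_rot: [-0.329, -3.122, 0.0]
ft_force: [-0.9, 0.2, 0.1]
width: 0.704
```

```bash
python3 - <<'E'
from h import *
plan([.538,.0165,.042],np.radians(78))
crop("scene",230,100,400,250,4,"pics/d4.png")
E
```

```text
t 2.75 pos [0.5372 0.0159 0.0434] psi 77.98 j6 -1.4 F [-0.9  0.2  0.1] w 0.704
twist [-0.0003 -0.0021 -0.0003] | lin in current [-0.0006  0.0008  0.0014] | lin after twist [-0.0006  0.0008  0.0014]
```

View pics/d4.png

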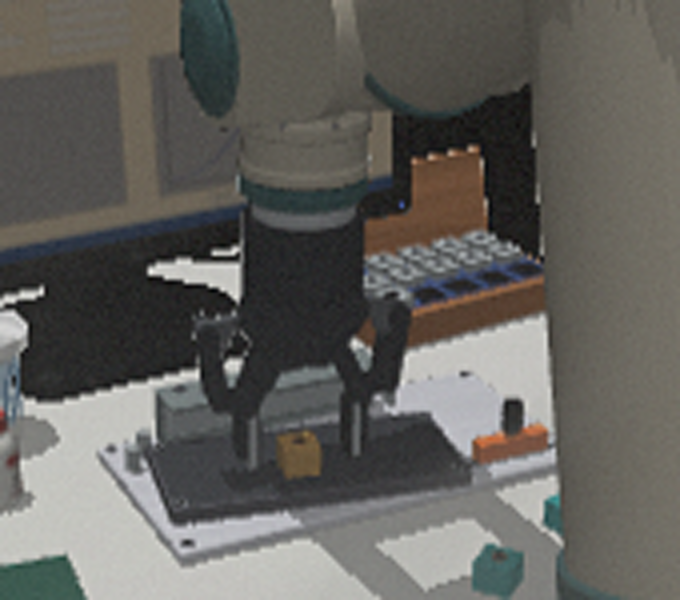

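Emit:
{"api": "drive_tool", "payload": {"motion": [{"linear": [0, 0, 0], "twist": [0, 0, 0]}, {"linear": [0, 0, 0], "twist": [0, 0, 0]}, {"linear": [0, 0, 0], "twist": [0, 0, 0]}, {"linear": [0, 0, 0], "twist": [0, 0, 0]}, {"linear": [0, 0, 0], "twist": [0, 0, 0]}], "grip": 0.015, "newtons": 30}}

```text
time: 3.42
position: [0.5383, 0.0159, 0.0453]
tcp_rot: [0.329, 3.123, 0.0]
ft_force: [-0.0, 1.2, 5.9]
width: 0.271
```

Emit:
{"api": "drive_tool", "payload": {"motion": [{"linear": [0, 0, 0], "twist": [0, 0, 0]}, {"linear": [0, 0, -0.01], "twist": [0, 0, 0]}, {"linear": [0, 0, -0.02], "twist": [0, 0, 0]}, {"linear": [0, 0, -0.03], "twist": [0, 0, 0]}, {"linear": [0, 0, 0], "twist": [0, 0, 0]}]}}

```text
time: 4.05
position: [0.5391, 0.0158, 0.1071]
tcp_rot: [0.329, 3.12, 0.001]
ft_force: [-0.8, 0.2, -0.7]
width: 0.271
```

```bash
python3 - <<'E'
from h import *
plan([.518,.218,.1],np.radians(90))
crop("scene",230,100,400,250,4,"pics/d5.png")
E
```

```text
t 4.05 pos [0.5391 0.0158 0.1071] psi 77.98 j6 -1.4 F [-0.8  0.2 -0.7] w 0.271
twist [ 0.0004  0.0046 -0.2098] | lin in current [0.0628 0.1934 0.0069] | lin after twist [0.0211 0.2022 0.0071]
```

View pics/d5.png

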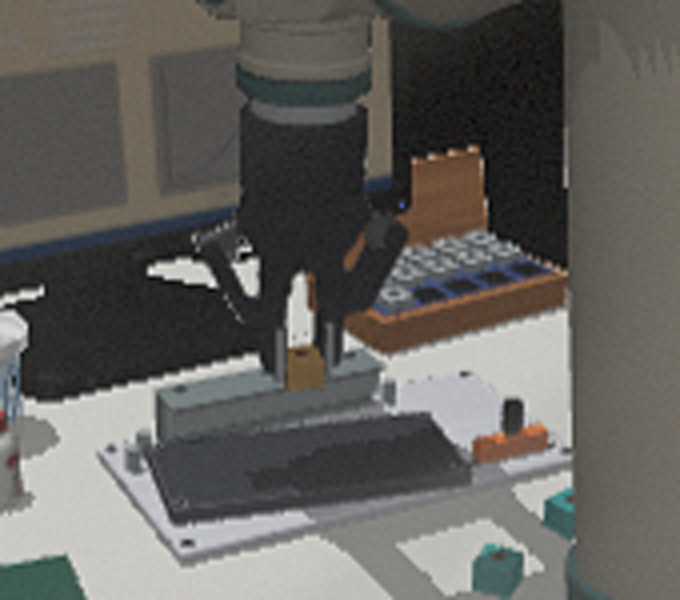

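Emit:
{"api": "drive_tool", "payload": {"motion": [{"linear": [0.012, 0.038, -0.005], "twist": [0, 0, 0]}, {"linear": [0.012, 0.038, 0], "twist": [0, 0, 0]}, {"linear": [0.013, 0.039, 0], "twist": [0, 0, 0]}, {"linear": [0.013, 0.039, 0], "twist": [0, 0, 0]}, {"linear": [0.013, 0.039, 0], "twist": [0, 0, 0]}]}}

```text
time: 4.72
position: [0.5153, 0.2187, 0.1077]
tcp_rot: [-0.329, -3.122, 0.002]
ft_force: [0.3, 0.5, -0.8]
width: 0.279
```

Emit:
{"api": "drive_tool", "payload": {"motion": [{"linear": [0, 0, 0.02], "twist": [0, 0, 0]}, {"linear": [0, 0, 0.02], "twist": [0, 0, 0]}, {"linear": [0, 0, 0.02], "twist": [0, 0, 0]}, {"linear": [0, 0, 0], "twist": [0, 0, 0]}, {"linear": [0, 0, 0], "twist": [0, 0, 0]}]}}

```text
time: 5.35
position: [0.5164, 0.2177, 0.0496]
tcp_rot: [-0.329, -3.124, 0.0]
ft_force: [0.3, -0.3, -0.6]
width: 0.27
```

```bash
python3 - <<'E'
from h import *
plan([.518,.218,.026],np.radians(78))
crop("scene",140,100,300,310,3,"pics/d6.png")
E
```

```text
t 5.35 pos [0.5164 0.2177 0.0496] psi 77.97 j6 -1.03 F [ 0.3 -0.3 -0.6] w 0.27
twist [-0.0001 -0.0002 -0.0005] | lin in current [-0.0015  0.0007  0.0236] | lin after twist [-0.0015  0.0007  0.0236]
```

View pics/d6.png

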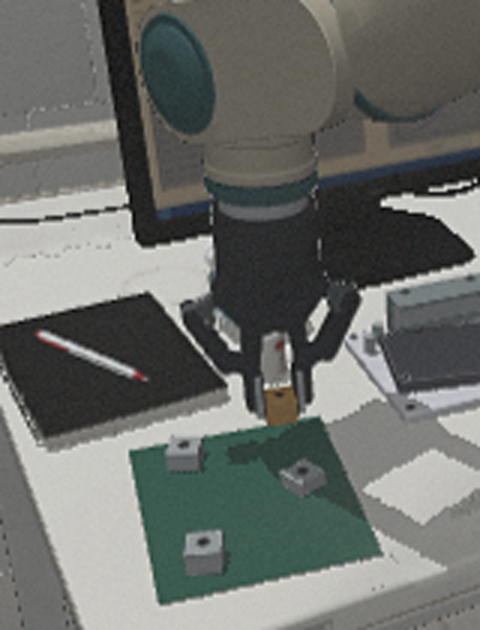

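Emit:
{"api": "drive_tool", "payload": {"motion": [{"linear": [-0.001, 0, 0.01], "twist": [0, 0, 0]}, {"linear": [0, 0, 0.01], "twist": [0, 0, 0]}, {"linear": [0, 0, 0.004], "twist": [0, 0, 0]}, {"linear": [0, 0, 0], "twist": [0, 0, 0]}, {"linear": [0, 0, 0], "twist": [0, 0, 0]}]}}

```text
time: 6.02
position: [0.5174, 0.2175, 0.0254]
tcp_rot: [0.329, 3.124, 0.0]
ft_force: [0.2, -0.4, -1.5]
width: 0.269
```

Emit:
{"api": "drive_tool", "payload": {"motion": [{"linear": [0, 0, 0.001], "twist": [0, 0, 0]}, {"linear": [0, 0, 0], "twist": [0, 0, 0]}, {"linear": [0, 0, 0], "twist": [0, 0, 0]}, {"linear": [0, 0, 0], "twist": [0, 0, 0]}, {"linear": [0, 0, 0], "twist": [0, 0, 0]}], "grip": 0.045}}

```text
time: 6.65
position: [0.5174, 0.2175, 0.0246]
tcp_rot: [0.329, 3.124, 0.0]
ft_force: [-0.2, 0.1, 0.5]
width: 0.527
```

Emit:
{"api": "drive_tool", "payload": {"motion": [{"linear": [0, 0, -0.02], "twist": [0, 0, 0]}, {"linear": [0, 0, -0.03], "twist": [0, 0, 0]}, {"linear": [0, 0, -0.03], "twist": [0, 0, 0]}, {"linear": [0, 0, 0], "twist": [0, 0, 0]}, {"linear": [0, 0, 0], "twist": [0, 0, 0]}]}}

```text
time: 7.28
position: [0.517, 0.2174, 0.1035]
tcp_rot: [-0.329, -3.123, 0.001]
ft_force: [0.5, 0.0, -0.7]
width: 0.522
```

```bash
python3 - <<'E'
from h import *
t=fw(-110,-44,100);print(t,fw(-110,-44))
plan(t,np.pi/2+FX[2])
crop("scene",140,100,300,310,3,"pics/d7.png")
E
```

```text
[ 0.45351551 -0.07067135  0.1       ] [ 0.45351551 -0.07067135  0.        ]
t 7.28 pos [0.517  0.2174 0.1035] psi 77.98 j6 -1.03 F [ 0.5  0.  -0.7] w 0.522
twist [-0.0005 -0.0012 -0.1619] | lin in current [ 0.002  -0.2949  0.0037] | lin after twist [ 0.0495 -0.2907  0.0035]
```

View pics/d7.png

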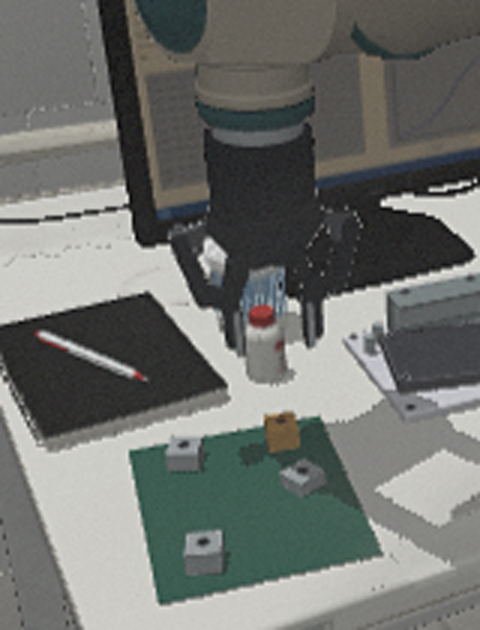

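```bash
python3 - <<'E'
from h import *
print(plane("top",[(311,266.5),(337.8,253.5)],.02))
print(fw(-100,-44))
E
```

```text
[[ 0.38890225 -0.0394255   0.02      ]
 [ 0.42373463 -0.1175842   0.02      ]]
[ 0.46350399 -0.07115116  0.        ]
```

Emit:
{"api": "drive_tool", "payload": {"motion": [{"linear": [0, -0.04, -0.01], "twist": [0, 0, -0.162]}, {"linear": [0.01, -0.05, 0], "twist": [0, 0, 0]}, {"linear": [0.01, -0.05, 0], "twist": [0, 0, 0]}, {"linear": [0.01, -0.05, 0], "twist": [0, 0, 0]}, {"linear": [0.01, -0.05, 0], "twist": [0, 0, 0]}], "grip": 0.0}}

```text
time: 7.95
position: [0.4583, -0.0208, 0.1133]
tcp_rot: [-0.075, -3.139, -0.0]
ft_force: [0.3, 0.1, 0.3]
width: 0.002
```

Emit:
{"api": "drive_tool", "payload": {"motion": [{"linear": [0, -0.05, 0], "twist": [0, 0, 0]}, {"linear": [0, 0, 0.01], "twist": [0, 0, 0]}, {"linear": [0, 0, 0], "twist": [0, 0, 0]}, {"linear": [0, 0, 0], "twist": [0, 0, 0]}, {"linear": [0, 0, 0], "twist": [0, 0, 0]}]}}

```text
time: 8.57
position: [0.4574, -0.0685, 0.1046]
tcp_rot: [0.072, 3.141, 0.0]
ft_force: [0.1, 0.7, -0.2]
width: 0.003
```

```bash
python3 - <<'E'
from h import *
plan(fw(-100,-44,37),np.pi/2+FX[2])
E
```

```text
t 8.57 pos [ 0.4574 -0.0685  0.1046] psi 87.36 j6 -1.75 F [ 0.1  0.7 -0.2] w 0.003
twist [0.0002 0.     0.0019] | lin in current [-0.0063 -0.0024  0.0676] | lin after twist [-0.0063 -0.0023  0.0676]
```

Emit:
{"api": "drive_tool", "payload": {"motion": [{"linear": [-0.004, -0.002, 0.02], "twist": [0, 0, 0]}, {"linear": [0, 0, 0.02], "twist": [0, 0, 0]}, {"linear": [0, 0, 0.02], "twist": [0, 0, 0]}, {"linear": [0, 0, 0.0076], "twist": [0, 0, 0]}, {"linear": [0, 0, 0], "twist": [0, 0, 0]}]}}

```text
time: 9.2
position: [0.4611, -0.0713, 0.037]
tcp_rot: [-0.074, -3.14, -0.0]
ft_force: [0.9, 0.3, 0.1]
width: 0.001
```

```bash
python3 - <<'E'
from h import *
plan(fw(-58,-44,37),np.pi/2+FX[2])
crop("scene",230,140,400,250,4,"pics/e1.png")
crop("top",250,165,385,240,5,"pics/e2.png")
E
```

```text
t 9.2 pos [ 0.4611 -0.0713  0.037 ] psi 87.3 j6 -1.76 F [0.9 0.3 0.1] w 0.001
twist [ 0.0002 -0.0004  0.0008] | lin in current [-0.0444  0.0002 -0.0001] | lin after twist [-0.0444  0.0002 -0.    ]
```

View pics/e1.png

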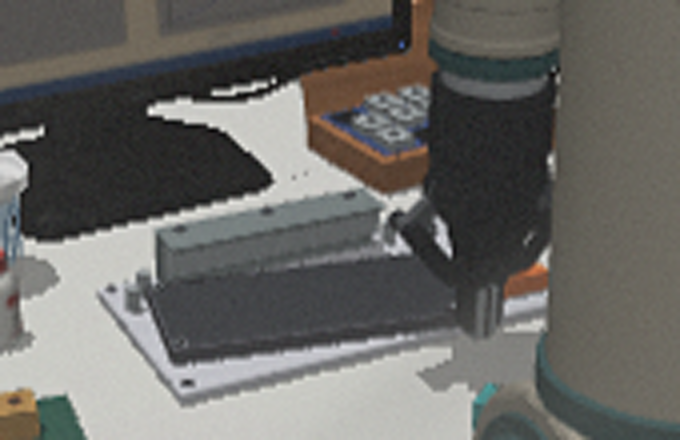

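View pics/e2.png

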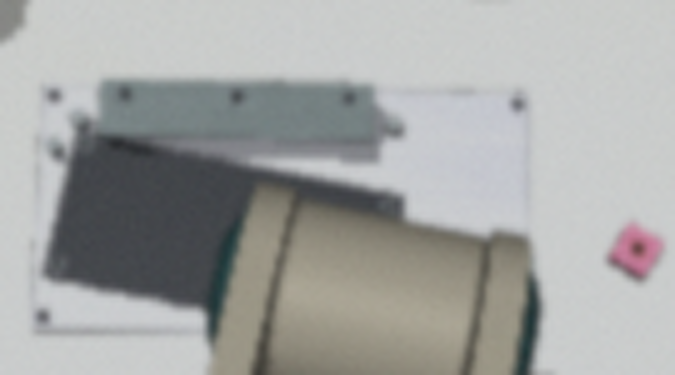

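Emit:
{"api": "drive_tool", "payload": {"motion": [{"linear": [-0.005, 0, 0], "twist": [0, 0, 0]}, {"linear": [-0.005, 0, 0], "twist": [0, 0, 0]}, {"linear": [-0.005, 0, 0], "twist": [0, 0, 0]}, {"linear": [-0.005, 0, 0], "twist": [0, 0, 0]}, {"linear": [0, 0, 0], "twist": [0, 0, 0]}]}}

```text
time: 9.93
position: [0.4814, -0.0726, 0.0369]
tcp_rot: [0.075, 3.14, 0.0]
ft_force: [0.6, -0.0, 0.1]
width: -0.001
```

Emit:
{"api": "drive_tool", "payload": {"motion": [{"linear": [-0.005, 0, 0], "twist": [0, 0, 0]}, {"linear": [-0.005, 0, 0], "twist": [0, 0, 0]}, {"linear": [-0.005, 0, 0], "twist": [0, 0, 0]}, {"linear": [-0.003, 0, 0], "twist": [0, 0, 0]}, {"linear": [0, 0, 0], "twist": [0, 0, 0]}]}}

```text
time: 10.55
position: [0.4991, -0.0735, 0.0368]
tcp_rot: [-0.075, -3.141, -0.0]
ft_force: [-1.7, -2.2, 0.2]
width: -0.001
```

```bash
python3 - <<'E'
from h import *
print(wf(robot.get_state()["position"]))
plan(fw(-56,-44,37),np.pi/2+FX[2])
crop("scene",230,140,400,250,4,"pics/e3.png")
crop("top",250,165,385,240,5,"pics/e4.png")
E
```

```text
[-64.28524351 -44.61758043]
t 10.55 pos [ 0.4991 -0.0735  0.0368] psi 87.26 j6 -1.74 F [-1.7 -2.2  0.2] w -0.001
twist [ 0.     -0.0002  0.0001] | lin in current [-0.0083  0.0006 -0.0002] | lin after twist [-0.0083  0.0006 -0.0002]
```

View pics/e3.png

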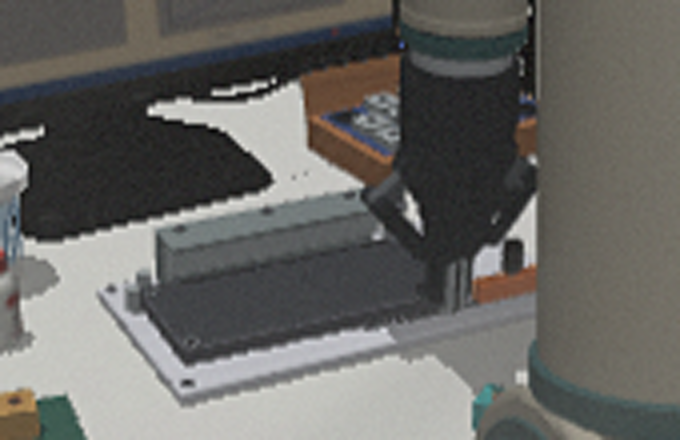

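View pics/e4.png

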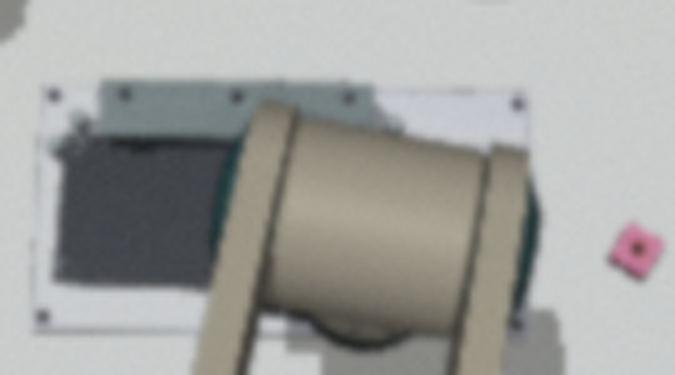

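Platen is turning and is nearly square. Continuing in small steps until the force rises.

Emit:
{"api": "drive_tool", "payload": {"motion": [{"linear": [-0.002, 0, 0], "twist": [0, 0, 0]}, {"linear": [-0.002, 0, 0], "twist": [0, 0, 0]}, {"linear": [-0.001, 0, 0], "twist": [0, 0, 0]}, {"linear": [0, 0, 0], "twist": [0, 0, 0]}, {"linear": [0, 0, 0], "twist": [0, 0, 0]}]}}

```text
time: 11.28
position: [0.5039, -0.0737, 0.0369]
tcp_rot: [-0.075, -3.141, -0.0]
ft_force: [-2.9, -2.7, -0.9]
width: 0.0
```

Emit:
{"api": "drive_tool", "payload": {"motion": [{"linear": [-0.001, 0, 0], "twist": [0, 0, 0]}, {"linear": [-0.001, 0, 0], "twist": [0, 0, 0]}, {"linear": [-0.001, 0, 0], "twist": [0, 0, 0]}, {"linear": [0, 0, 0], "twist": [0, 0, 0]}, {"linear": [0, 0, 0], "twist": [0, 0, 0]}]}}

```text
time: 11.9
position: [0.5066, -0.0738, 0.0369]
tcp_rot: [-0.075, -3.139, -0.0]
ft_force: [-7.5, -2.0, 1.2]
width: -0.002
```

Emit:
{"api": "drive_tool", "payload": {"motion": [{"linear": [-0.001, 0, 0], "twist": [0, 0, 0]}, {"linear": [-0.001, 0, 0], "twist": [0, 0, 0]}, {"linear": [0, 0, 0], "twist": [0, 0, 0]}, {"linear": [0, 0, 0], "twist": [0, 0, 0]}, {"linear": [0, 0, 0], "twist": [0, 0, 0]}]}}

```text
time: 12.52
position: [0.507, -0.0738, 0.0367]
tcp_rot: [-0.075, -3.135, -0.0]
ft_force: [-15.5, -2.2, 7.8]
width: 0.001
```

Emit:
{"api": "drive_tool", "payload": {"motion": [{"linear": [0.01, 0, 0], "twist": [0, 0, 0]}, {"linear": [0.015, 0, 0], "twist": [0, 0, 0]}, {"linear": [0, 0, -0.03], "twist": [0, 0, 0]}, {"linear": [0, 0, -0.04], "twist": [0, 0, 0]}, {"linear": [0, 0.05, -0.02], "twist": [0, 0, 0]}]}}

```text
time: 13.15
position: [0.4881, -0.0237, 0.1301]
tcp_rot: [0.081, 3.134, 0.0]
ft_force: [1.0, 0.3, 0.5]
width: -0.002
```

Emit:
{"api": "drive_tool", "payload": {"motion": [{"linear": [0.01, 0.06, 0], "twist": [0, 0, 0.1]}, {"linear": [0.02, 0.06, 0], "twist": [0, 0, 0.1]}, {"linear": [0.02, 0.06, 0], "twist": [0, 0, 0.1]}, {"linear": [0, 0.06, 0], "twist": [0, 0, 0.09]}, {"linear": [0, 0, 0], "twist": [0, 0, 0]}], "grip": 0.05}}

```text
time: 13.78
position: [0.4846, 0.2218, 0.1269]
tcp_rot: [0.676, 3.067, 0.004]
ft_force: [0.1, 0.1, -1.1]
width: 0.581
```

```bash
python3 - <<'E'
from h import *
i=crop("top",250,175,365,240,6.9,"pics/e5.png")
j=crop("scene",140,165,400,310,3,"pics/e6.png")
cv2.imwrite("pics/top5.png",i);cv2.imwrite("pics/scene5.png",j)
plan([.4,.3,.1],np.radians(65))
E
```

```text
t 13.88 pos [0.4843 0.2186 0.127 ] psi 65.03 j6 -0.78 F [-0.7 -0.2  0.4] w 0.584
twist [0.0009 0.0003 0.0005] | lin in current [0.1108 0.0382 0.027 ] | lin after twist [0.1109 0.0382 0.027 ]
```

View pics/e5.png

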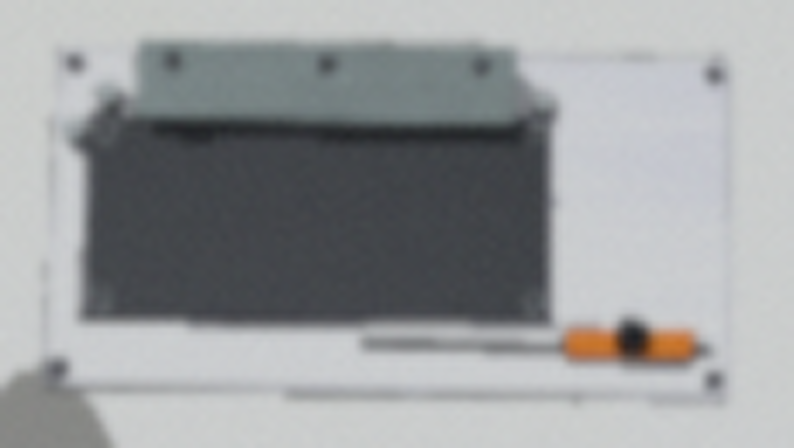

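View pics/e6.png

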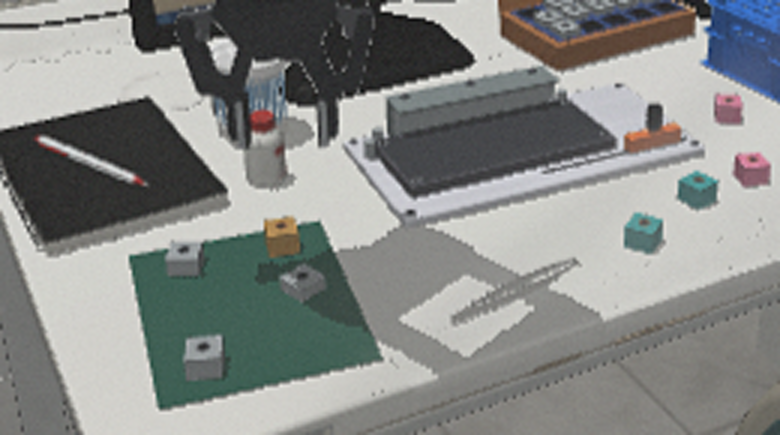

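```bash
cat >> h.py <<'E'
def grasp(c,psid,z,off=.009):
    p=np.radians(psid);x=np.array([np.cos(p+np.pi/2),np.sin(p+np.pi/2)])
    t=np.array([*(np.asarray(c)[:2]+off*x),z]);print("tgt",t.round(4));plan(t,p)
E
python3 - <<'E'
from h import *
i=cv2.imread("pics/top5.png")
f=lambda u,v:((u+.5)/6.9-.5+250,(v+.5)/6.9-.5+175)
for u in((80,320),(551,324)):print(wf(plane("top",[f(*u)],.022)[0]))
grasp((.5269,.2922),65,.06)
E
```

```text
[-47.61221131 132.63102258]
[-45.19321052 -66.92083311]
tgt [0.5187 0.296  0.06  ]
t 13.88 pos [0.4843 0.2186 0.127 ] psi 65.03 j6 -0.78 F [-0.7 -0.2  0.4] w 0.584
twist [0.0009 0.0003 0.0005] | lin in current [0.0015 0.0847 0.0671] | lin after twist [0.0015 0.0847 0.067 ]
```

```bash
python3 - <<'E'
from h import *
i=cv2.imread("pics/top5.png");G=cv2.GaussianBlur(cv2.cvtColor(i,cv2.COLOR_BGR2GRAY),(3,3),0).astype(float)
def edge(u0,u1,v0,v1,sign):
    P=[]
    for u in range(u0,u1):
        g=np.diff(G[v0:v1,u])*sign; k=g.argmax()
        w=np.clip(g[max(0,k-1):k+2],0,None); P.append((u,v0+max(0,k-1)+(w*np.arange(len(w))).sum()/w.sum()+.5))
    P=np.array(P);k,b=np.polyfit(P[:,0],P[:,1],1)
    r=P[:,1]-k*P[:,0]-b; P=P[abs(r)<1.0];k,b=np.polyfit(P[:,0],P[:,1],1);return k,b,len(P),(P[:,1]-k*P[:,0]-b).std()
for nm,a,z,s in(("platfront",(265,328,216,227),.022,1),("lipfront",(273,323,188,198),.0495,-1),("baseback",(326,353,178,188),.01,1)):
    u0,u1,v0,v1=a
    k,b,n,sd=edge(u0,u1,v0,v1,s);q=[(u0,k*u0+b),(u1,k*u1+b)]
    w=plane("top",q,z);d=w[0]-w[1];print(nm,n,round(sd,2),"yaw",np.arctan2(-d[0],d[1]).round(4),[wf(x).round(1).tolist() for x in w])
E
```

```text
platfront 63 0.19 yaw -0.027 [[-48.8, 121.4], [-44.9, -62.7]]
lipfront 50 0.18 yaw -0.0548 [[35.2, 98.5], [34.2, -46.2]]<stdin>:7: RuntimeWarning: invalid value encountered in scalar divide
Traceback (most recent call last):
TypeError: expected non-empty vector for x
```

```bash
python3 - <<'E'
from h import *
plan(fw(-80,60,60),np.pi/2+FX[2])
E
```

```text
t 13.88 pos [0.4843 0.2186 0.127 ] psi 65.03 j6 -0.78 F [-0.7 -0.2  0.4] w 0.584
twist [ 0.0008  0.0004 -0.3878] | lin in current [-0.0826 -0.1676  0.0669] | lin after twist [-0.0131 -0.1864  0.067 ]
```

Emit:
{"api": "drive_tool", "payload": {"motion": [{"linear": [0, 0, 0], "twist": [0, 0, -0.13]}, {"linear": [0, 0, 0], "twist": [0, 0, -0.13]}, {"linear": [0, -0.05, 0], "twist": [0, 0, -0.128]}, {"linear": [0, -0.06, 0], "twist": [0, 0, 0]}, {"linear": [0, -0.06, 0], "twist": [0, 0, 0]}], "grip": 0.0}}

```text
time: 14.5
position: [0.469, 0.0463, 0.1275]
tcp_rot: [0.079, 3.139, 0.001]
ft_force: [1.2, -0.2, -0.7]
width: 0.0
```

Emit:
{"api": "drive_tool", "payload": {"motion": [{"linear": [0, -0.01, 0.03], "twist": [0, 0, 0]}, {"linear": [0, 0, 0.02], "twist": [0, 0, 0]}, {"linear": [0, 0, 0], "twist": [0, 0, 0]}, {"linear": [0, 0, 0], "twist": [0, 0, 0]}, {"linear": [0, 0, 0], "twist": [0, 0, 0]}]}}

```text
time: 15.12
position: [0.4697, 0.0389, 0.0782]
tcp_rot: [0.078, 3.138, 0.0]
ft_force: [0.2, 1.0, 0.1]
width: -0.001
```

```bash
python3 - <<'E'
from h import *
print(wf(robot.get_state()["position"]))
plan(fw(-75,60,37),np.pi/2+FX[2])
E
```

```text
[-99.11599707  66.24598921]
t 15.12 pos [0.4697 0.0389 0.0782] psi 87.16 j6 -1.52 F [0.2 1.  0.1] w -0.001
twist [ 0.0003  0.0024 -0.0016] | lin in current [-0.024  -0.0062  0.0413] | lin after twist [-0.0241 -0.0062  0.0412]
```

Emit:
{"api": "drive_tool", "payload": {"motion": [{"linear": [0, -0.006, 0.02], "twist": [0, 0, 0]}, {"linear": [0, 0, 0.021], "twist": [0, 0, 0]}, {"linear": [-0.01, 0, 0], "twist": [0, 0, 0]}, {"linear": [-0.01, 0, 0], "twist": [0, 0, 0]}, {"linear": [-0.01, 0, 0], "twist": [0, 0, 0]}]}}

```text
time: 15.75
position: [0.5004, 0.0315, 0.0372]
tcp_rot: [0.078, 3.138, 0.0]
ft_force: [0.3, -0.6, -0.9]
width: -0.0
```

Emit:
{"api": "drive_tool", "payload": {"motion": [{"linear": [-0.003, 0, 0], "twist": [0, 0, 0]}, {"linear": [-0.003, 0, 0], "twist": [0, 0, 0]}, {"linear": [-0.001, 0, 0], "twist": [0, 0, 0]}, {"linear": [0, 0, 0], "twist": [0, 0, 0]}, {"linear": [0, 0, 0], "twist": [0, 0, 0]}]}}

```text
time: 16.38
position: [0.5056, 0.0311, 0.036]
tcp_rot: [-0.078, -3.141, -0.0]
ft_force: [0.2, 0.2, -0.1]
width: 0.003
```

```bash
python3 - <<'E'
from h import *
print(wf(robot.get_state()["position"]),wf((.507,-.0738)))
E
```

```text
[-62.89336509  60.13566125] [-56.42699131 -44.5587775 ]
```

Emit:
{"api": "drive_tool", "payload": {"motion": [{"linear": [-0.002, 0, 0], "twist": [0, 0, 0]}, {"linear": [-0.002, 0, 0], "twist": [0, 0, 0]}, {"linear": [-0.001, 0, 0], "twist": [0, 0, 0]}, {"linear": [-0.001, 0, 0], "twist": [0, 0, 0]}, {"linear": [0, 0, 0], "twist": [0, 0, 0]}]}}

```text
time: 17.0
position: [0.5107, 0.0311, 0.0358]
tcp_rot: [-0.078, -3.138, -0.001]
ft_force: [-6.5, 1.2, 3.7]
width: 0.004
```

Emit:
{"api": "drive_tool", "payload": {"motion": [{"linear": [-0.001, 0, 0], "twist": [0, 0, 0]}, {"linear": [-0.001, 0, 0], "twist": [0, 0, 0]}, {"linear": [0, 0, 0], "twist": [0, 0, 0]}, {"linear": [0, 0, 0], "twist": [0, 0, 0]}, {"linear": [0, 0, 0], "twist": [0, 0, 0]}]}}

```text
time: 17.62
position: [0.5119, 0.0312, 0.0357]
tcp_rot: [-0.077, -3.135, -0.001]
ft_force: [-10.9, 2.4, 7.1]
width: 0.002
```

Emit:
{"api": "drive_tool", "payload": {"motion": [{"linear": [-0.001, 0, 0], "twist": [0, 0, 0]}, {"linear": [-0.001, 0, 0], "twist": [0, 0, 0]}, {"linear": [0, 0, 0], "twist": [0, 0, 0]}, {"linear": [0, 0, 0], "twist": [0, 0, 0]}, {"linear": [0, 0, 0], "twist": [0, 0, 0]}]}}

```text
time: 18.25
position: [0.5123, 0.0312, 0.0356]
tcp_rot: [-0.077, -3.131, -0.001]
ft_force: [-20.9, 3.7, 15.7]
width: -0.001
```

Emit:
{"api": "drive_tool", "payload": {"motion": [{"linear": [-0.001, 0, 0], "twist": [0, 0, 0]}, {"linear": [-0.001, 0, 0], "twist": [0, 0, 0]}, {"linear": [0, 0, 0], "twist": [0, 0, 0]}, {"linear": [0, 0, 0], "twist": [0, 0, 0]}, {"linear": [0, 0, 0], "twist": [0, 0, 0]}]}}

```text
time: 18.88
position: [0.5126, 0.0312, 0.0355]
tcp_rot: [-0.077, -3.126, -0.001]
ft_force: [-30.2, 2.4, 23.4]
width: 0.0
```

```bash
python3 - <<'E'
from h import *
print(wf(robot.get_state()["position"]))
E
```

```text
[-55.87997456  60.60263238]
```

Emit:
{"api": "drive_tool", "payload": {"motion": [{"linear": [0.01, 0, 0], "twist": [0, 0, 0]}, {"linear": [0.015, 0, 0], "twist": [0, 0, 0]}, {"linear": [0.005, 0, -0.03], "twist": [0, 0, 0]}, {"linear": [0, 0.02, -0.04], "twist": [0, 0, 0.05]}, {"linear": [0, 0.06, 0], "twist": [0, 0, 0.1]}]}}

```text
time: 19.5
position: [0.4972, 0.1112, 0.1101]
tcp_rot: [0.323, 3.117, 0.002]
ft_force: [0.9, -0.1, -0.2]
width: 0.003
```

Emit:
{"api": "drive_tool", "payload": {"motion": [{"linear": [0, 0.06, 0], "twist": [0, 0, 0.1]}, {"linear": [0, 0.06, 0], "twist": [0, 0, 0.1]}, {"linear": [0, 0.03, 0], "twist": [0, 0, 0.04]}, {"linear": [0, 0, 0], "twist": [0, 0, 0]}, {"linear": [0, 0, 0], "twist": [0, 0, 0]}], "grip": 0.05}}

```text
time: 20.12
position: [0.5358, 0.2547, 0.1057]
tcp_rot: [-0.685, -3.066, 0.001]
ft_force: [1.1, -1.1, 0.7]
width: 0.581
```

```bash
cat > plat.py <<'E'
from h import *
def edge(G,u0,u1,v0,v1,sign):
    P=[]
    for u in range(u0,u1):
        g=np.diff(G[v0:v1,u])*sign; k=g.argmax()
        w=np.clip(g[max(0,k-1):k+2],0,None); P.append((u,v0+max(0,k-1)+(w*np.arange(len(w))).sum()/w.sum()+.5))
    P=np.array(P);k,b=np.polyfit(P[:,0],P[:,1],1)
    r=P[:,1]-k*P[:,0]-b; P=P[abs(r)<1.0];k,b=np.polyfit(P[:,0],P[:,1],1);return k,b,len(P)
i=vision.get_image("top");cv2.imwrite("pics/topcur.png",i)
G=cv2.GaussianBlur(cv2.cvtColor(i,cv2.COLOR_BGR2GRAY),(3,3),0).astype(float)
for nm,a,z,s in(("platfront",(265,328,216,227),.022,1),("lipfront",(273,323,188,198),.0495,-1)):
    u0,u1,v0,v1=a
    k,b,n=edge(G,u0,u1,v0,v1,s);q=[(u0,k*u0+b),(u1,k*u1+b)]
    w=plane("top",q,z);d=w[0]-w[1];print(nm,n,"yaw",np.arctan2(-d[0],d[1]).round(4),[wf(x).round(1).tolist() for x in w])
E
python3 plat.py; python3 - <<'E'
from h import *
grasp((.5269,.2922),65,.06)
i=cv2.imread("pics/topcur.png");crop("top",165,165,385,295,3.6,"pics/e7.png",i)
E
```

```text
platfront 63 yaw -0.0383 [[-46.1, 121.5], [-44.3, -62.7]]
lipfront 50 yaw -0.0547 [[35.2, 98.5], [34.3, -46.1]]
tgt [0.5187 0.296  0.06  ]
t 20.18 pos [0.5359 0.2544 0.1059] psi 64.77 j6 -0.75 F [-0.3  0.8 -0.1] w 0.588
twist [-0.0003  0.     -0.004 ] | lin in current [0.0333 0.0303 0.0459] | lin after twist [0.0331 0.0304 0.0459]
```

View pics/e7.png

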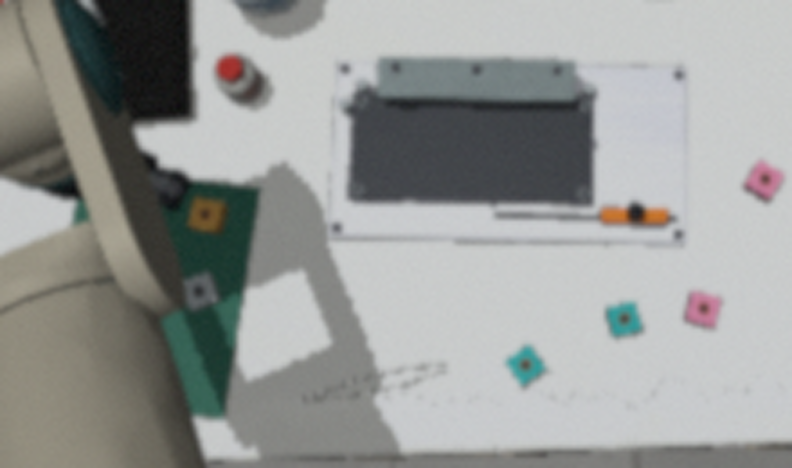

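Emit:
{"api": "drive_tool", "payload": {"motion": [{"linear": [0.017, 0.015, 0], "twist": [0, 0, 0]}, {"linear": [0.016, 0.015, 0.015], "twist": [0, 0, 0]}, {"linear": [0, 0, 0.02], "twist": [0, 0, 0]}, {"linear": [0, 0, 0.01], "twist": [0, 0, 0]}, {"linear": [0, 0, 0], "twist": [0, 0, 0]}]}}

```text
time: 20.8
position: [0.5184, 0.2956, 0.0593]
tcp_rot: [-0.686, -3.064, 0.003]
ft_force: [1.0, 0.2, -0.5]
width: 0.585
```

```bash
python3 - <<'E'
from h import *
grasp((.5269,.2922),65,.028)
crop("scene",140,165,300,310,4,"pics/g1.png")
E
```

```text
tgt [0.5187 0.296  0.028 ]
t 20.8 pos [0.5184 0.2956 0.0593] psi 64.76 j6 -0.67 F [ 1.   0.2 -0.5] w 0.585
twist [-0.0023 -0.0017 -0.0041] | lin in current [-0.0002  0.0005  0.0313] | lin after twist [-0.0001  0.0005  0.0313]
```

View pics/g1.png

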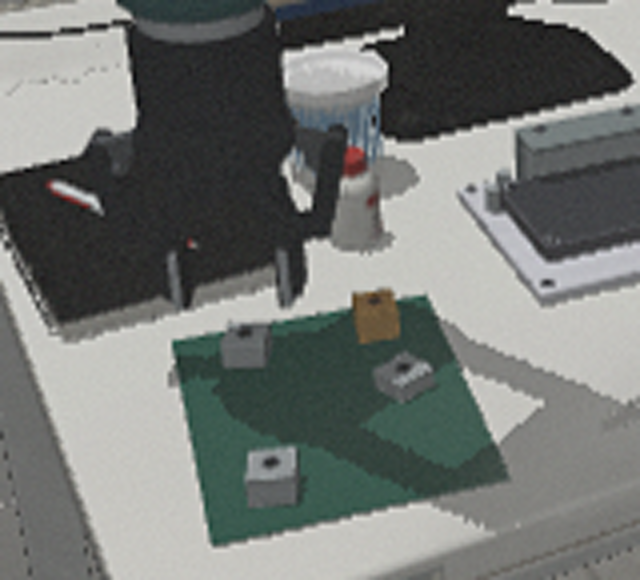

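Emit:
{"api": "drive_tool", "payload": {"motion": [{"linear": [0, 0.0005, 0.012], "twist": [0, 0, 0]}, {"linear": [0, 0, 0.012], "twist": [0, 0, 0]}, {"linear": [0, 0, 0.007], "twist": [0, 0, 0]}, {"linear": [0, 0, 0], "twist": [0, 0, 0]}, {"linear": [0, 0, 0], "twist": [0, 0, 0]}]}}

```text
time: 21.48
position: [0.5193, 0.2972, 0.0303]
tcp_rot: [0.685, 3.065, 0.001]
ft_force: [0.0, -0.4, -0.2]
width: 0.586
```

```bash
python3 - <<'E'
from h import *
grasp((.5269,.2922),65,.028)
crop("scene",140,165,300,310,4,"pics/g2.png")
E
```

```text
tgt [0.5187 0.296  0.028 ]
t 21.48 pos [0.5193 0.2972 0.0303] psi 64.8 j6 -0.67 F [ 0.  -0.4 -0.2] w 0.586
twist [ 0.0005  0.0004 -0.0034] | lin in current [ 0.     -0.0013  0.0023] | lin after twist [ 0.     -0.0013  0.0023]
```

View pics/g2.png

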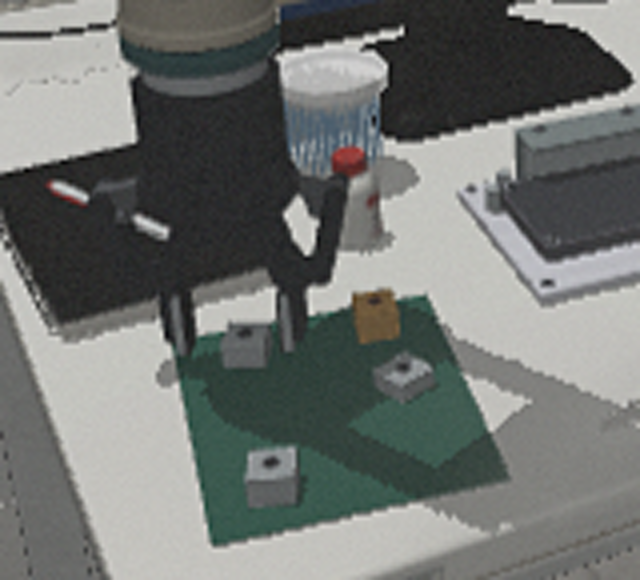

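Emit:
{"api": "drive_tool", "payload": {"motion": [{"linear": [0, -0.001, 0.002], "twist": [0, 0, 0]}, {"linear": [0, 0, 0], "twist": [0, 0, 0]}, {"linear": [0, 0, 0], "twist": [0, 0, 0]}, {"linear": [0, 0, 0], "twist": [0, 0, 0]}, {"linear": [0, 0, 0], "twist": [0, 0, 0]}], "grip": 0.015, "newtons": 30}}

```text
time: 22.15
position: [0.5187, 0.2962, 0.0281]
tcp_rot: [0.685, 3.066, 0.0]
ft_force: [0.1, 0.2, 1.2]
width: 0.269
```

Emit:
{"api": "drive_tool", "payload": {"motion": [{"linear": [0, 0, 0], "twist": [0, 0, 0]}, {"linear": [0, 0, -0.01], "twist": [0, 0, 0]}, {"linear": [0, 0, -0.03], "twist": [0, 0, 0]}, {"linear": [0, 0, -0.03], "twist": [0, 0, 0]}, {"linear": [0, 0, 0], "twist": [0, 0, 0]}]}}

```text
time: 22.78
position: [0.5201, 0.2969, 0.1013]
tcp_rot: [0.684, 3.061, 0.006]
ft_force: [0.3, -0.6, -0.5]
width: 0.265
```

```bash
python3 - <<'E'
from h import *
plan(fw(-29,85,100),np.pi/2+FX[2])
crop("scene",140,125,300,310,4,"pics/g3.png")
E
```

```text
t 22.77 pos [0.5201 0.2969 0.1013] psi 64.8 j6 -0.67 F [ 0.3 -0.6 -0.5] w 0.265
twist [ 0.004   0.0046 -0.3918] | lin in current [-0.1218 -0.2108  0.0008] | lin after twist [-0.0321 -0.2413  0.0013]
```

View pics/g3.png

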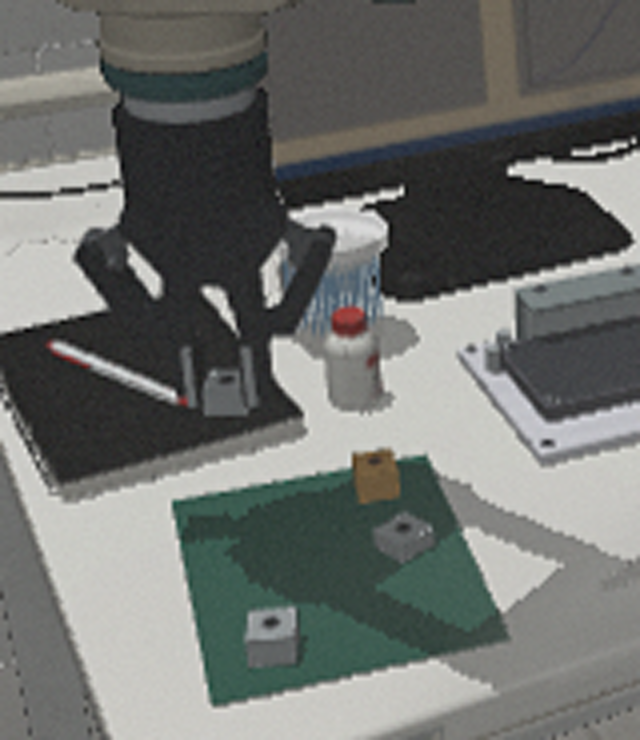

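Emit:
{"api": "drive_tool", "payload": {"motion": [{"linear": [0, 0, -0.01], "twist": [0, 0, -0.13]}, {"linear": [0, 0, 0], "twist": [0, 0, -0.13]}, {"linear": [0, -0.03, 0], "twist": [0, 0, -0.13]}, {"linear": [-0.01, -0.05, 0], "twist": [0, 0, 0]}, {"linear": [-0.01, -0.05, 0], "twist": [0, 0, 0]}]}}

```text
time: 23.45
position: [0.5274, 0.1644, 0.1061]
tcp_rot: [-0.076, -3.138, 0.001]
ft_force: [0.9, 0.1, -0.2]
width: 0.267
```

Emit:
{"api": "drive_tool", "payload": {"motion": [{"linear": [-0.01, -0.05, 0], "twist": [0, 0, 0]}, {"linear": [0, -0.03, 0], "twist": [0, 0, 0]}, {"linear": [0, -0.02, 0], "twist": [0, 0, 0]}, {"linear": [0, 0, 0], "twist": [0, 0, 0]}, {"linear": [0, 0, 0], "twist": [0, 0, 0]}]}}

```text
time: 24.08
position: [0.5332, 0.0662, 0.1076]
tcp_rot: [-0.077, -3.14, -0.001]
ft_force: [-0.1, 0.4, -0.7]
width: 0.269
```

```bash
python3 - <<'E'
from h import *
plan(fw(-29,85,49),np.pi/2+FX[2])
E
```

```text
t 24.07 pos [0.5332 0.0662 0.1076] psi 87.19 j6 -1.47 F [-0.1  0.4 -0.7] w 0.269
twist [ 0.0004 -0.0006 -0.0011] | lin in current [-0.0081 -0.0115  0.0586] | lin after twist [-0.008  -0.0115  0.0586]
```

Emit:
{"api": "drive_tool", "payload": {"motion": [{"linear": [-0.008, -0.0115, 0.015], "twist": [0, 0, 0]}, {"linear": [0, 0, 0.015], "twist": [0, 0, 0]}, {"linear": [0, 0, 0.015], "twist": [0, 0, 0]}, {"linear": [0, 0, 0.01], "twist": [0, 0, 0]}, {"linear": [0, 0, 0], "twist": [0, 0, 0]}]}}

```text
time: 24.7
position: [0.5401, 0.0536, 0.0518]
tcp_rot: [-0.078, -3.139, 0.0]
ft_force: [0.3, -0.1, -0.4]
width: 0.266
```

```bash
python3 - <<'E'
from h import *
plan(fw(-29,85,49),np.pi/2+FX[2])
crop("scene",230,125,390,245,5,"pics/g4.png")
crop("top",250,165,385,240,5,"pics/g5.png")
E
```

```text
t 24.7 pos [0.5401 0.0536 0.0518] psi 87.16 j6 -1.49 F [ 0.3 -0.1 -0.4] w 0.266
twist [-0.0001 -0.002  -0.0016] | lin in current [-0.0005  0.0007  0.0028] | lin after twist [-0.0005  0.0007  0.0028]
```

View pics/g4.png

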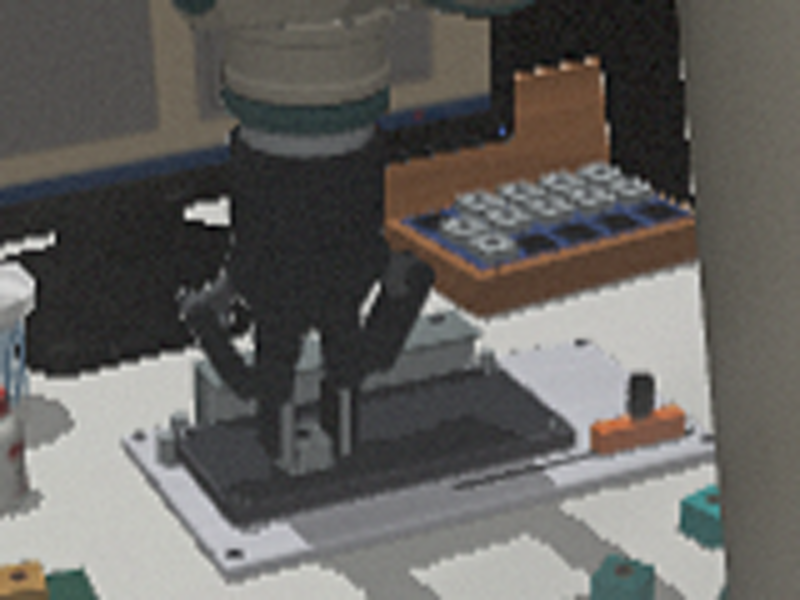

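View pics/g5.png

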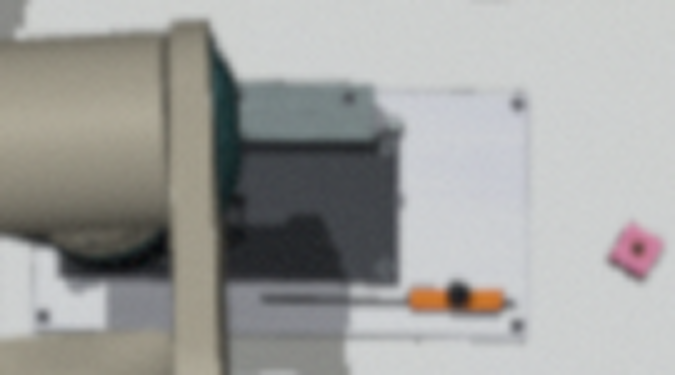

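Emit:
{"api": "drive_tool", "payload": {"motion": [{"linear": [0, 0, 0.002], "twist": [0, 0, 0]}, {"linear": [0, 0, 0.001], "twist": [0, 0, 0]}, {"linear": [0, 0, 0.001], "twist": [0, 0, 0]}, {"linear": [0, 0, 0], "twist": [0, 0, 0]}, {"linear": [0, 0, 0], "twist": [0, 0, 0]}]}}

```text
time: 25.42
position: [0.5408, 0.0535, 0.049]
tcp_rot: [0.078, 3.141, 0.0]
ft_force: [-0.1, -0.4, -0.8]
width: 0.268
```

Emit:
{"api": "drive_tool", "payload": {"motion": [{"linear": [0, 0, 0.001], "twist": [0, 0, 0]}, {"linear": [0, 0, 0.001], "twist": [0, 0, 0]}, {"linear": [0, 0, 0], "twist": [0, 0, 0]}, {"linear": [0, 0, 0], "twist": [0, 0, 0]}, {"linear": [0, 0, 0], "twist": [0, 0, 0]}]}}

```text
time: 26.05
position: [0.5409, 0.0535, 0.0481]
tcp_rot: [0.078, 3.14, 0.0]
ft_force: [-4.1, -0.0, 6.5]
width: 0.266
```

Emit:
{"api": "drive_tool", "payload": {"motion": [{"linear": [0, 0, 0], "twist": [0, 0, 0]}, {"linear": [0, 0, 0], "twist": [0, 0, 0]}, {"linear": [0, 0, 0], "twist": [0, 0, 0]}, {"linear": [0.003, 0, 0], "twist": [0, 0, 0]}, {"linear": [0, 0, 0], "twist": [0, 0, 0]}], "grip": 0.034}}

```text
time: 26.68
position: [0.5375, 0.0537, 0.0469]
tcp_rot: [-0.078, -3.14, -0.0]
ft_force: [1.1, 0.4, -0.5]
width: 0.403
```

```bash
python3 - <<'E'
from h import *
print(wf(robot.get_state()["position"]));plan(fw(18,85,47),np.pi/2+FX[2])
crop("scene",260,165,340,225,10,"pics/g6.png")
E
```

```text
[-32.07344539  84.25315939]
t 26.68 pos [0.5375 0.0537 0.0469] psi 87.15 j6 -1.49 F [ 1.1  0.4 -0.5] w 0.403
twist [ 0.0001 -0.0002 -0.0018] | lin in current [-0.0501  0.0008 -0.0001] | lin after twist [-0.0501  0.0007 -0.0001]
```

View pics/g6.png

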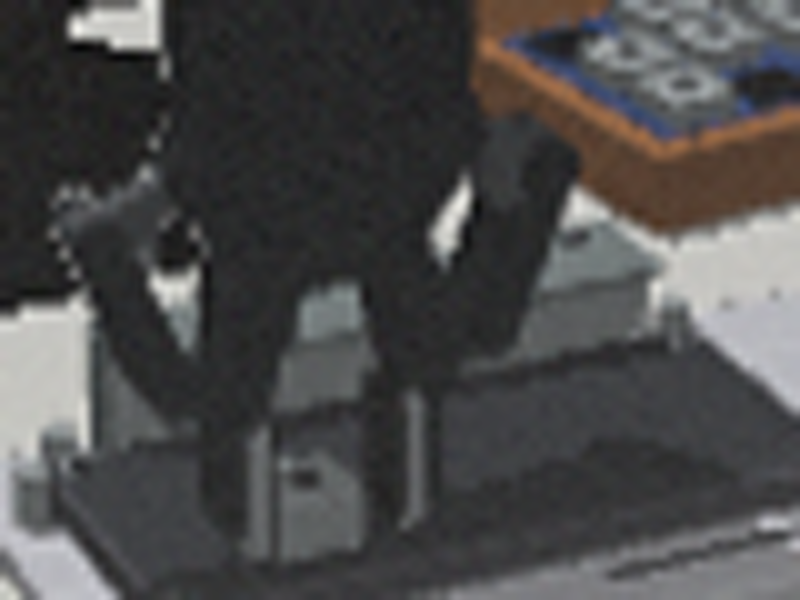

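```bash
python3 - <<'E'
from h import *
for z in(.034,.036,.038,.042):
    p=plane("scene",[(260+(300.5)/10-.5,165+477.5/10-.5)],z)[0];p[0]+=.004;p[1]-=.001;print(z,wf(p))
E
```

```text
0.034 [-8.55339865 78.63871755]
0.036 [-11.94792362  80.14017511]
0.038 [-15.3424486   81.64163268]
0.042 [-22.13149855  84.64454781]
```

Emit:
{"api": "drive_tool", "payload": {"motion": [{"linear": [0, 0, -0.03], "twist": [0, 0, 0]}, {"linear": [0, 0, -0.04], "twist": [0, 0, 0]}, {"linear": [0.05, -0.05, 0], "twist": [0, 0, 0]}, {"linear": [0.03, -0.05, 0], "twist": [0, 0, 0]}, {"linear": [0, -0.05, 0], "twist": [0, 0, 0]}]}}

```text
time: 27.35
position: [0.4548, -0.0875, 0.117]
tcp_rot: [0.077, 3.141, 0.0]
ft_force: [0.8, -0.7, 0.3]
width: 0.396
```

```bash
python3 - <<'E'
from h import *
crop("top",250,175,365,240,6.9,"pics/g7.png")
crop("scene",260,165,380,235,6.5,"pics/g8.png")
print(robot.get_state()["position"])
E
```

```text
[ 0.45588566 -0.09020693  0.11739795]
```

View pics/g7.png

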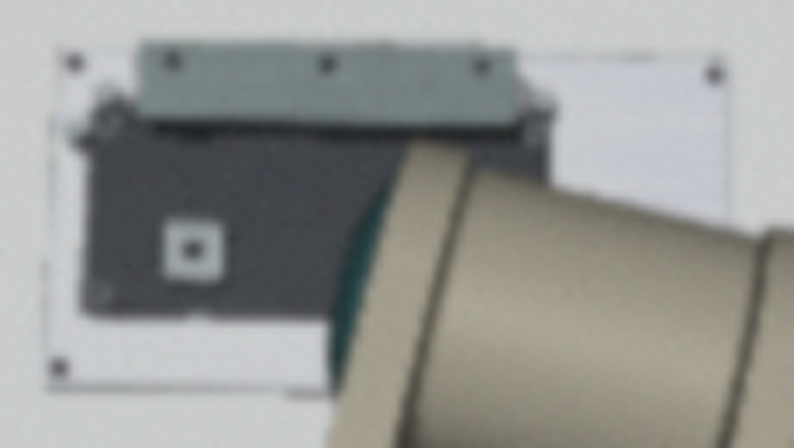

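View pics/g8.png

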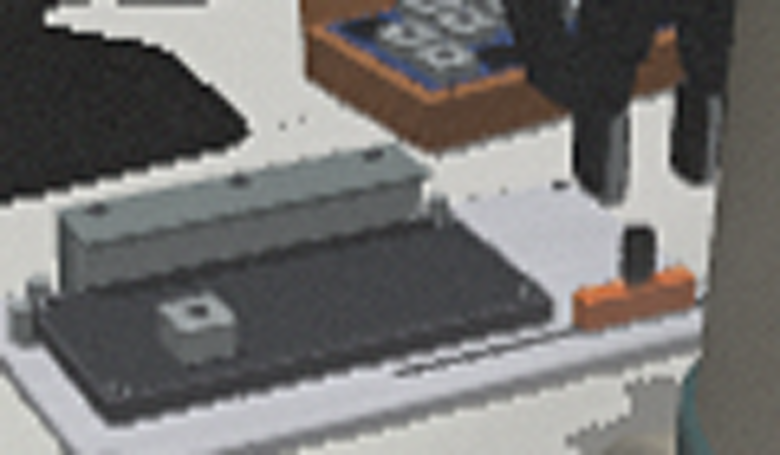

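```bash
python3 - <<'E'
from h import *
a=((193+.5)/6.9-.5+250,(249.5)/6.9-.5+175);b=((199+.5)/6.5-.5+260,(312.5)/6.5-.5+165)
X=tri(b,a);print(X,wf(X))
for z in(.034,.036,.038,.04):print(z,wf(plane("top",[a],z)[0]))
plan(fw(-32,85,47),np.pi/2+FX[2])
E
```

```text
[0.54955082 0.05149327 0.03771076] [-19.93694557  82.63183652]
0.034 [-18.22556035  84.76366758]
0.036 [-18.58644923  84.55917534]
0.038 [-18.94733811  84.35468309]
0.04 [-19.30822699  84.15019085]
t 27.45 pos [ 0.4559 -0.0902  0.1174] psi 86.88 j6 -1.79 F [ 0.4  1.1 -0.3] w 0.391
twist [-0.0013  0.001  -0.0065] | lin in current [-0.0737  0.149   0.0703] | lin after twist [-0.0747  0.1484  0.0704]
```

Emit:
{"api": "drive_tool", "payload": {"motion": [{"linear": [-0.02, 0.05, 0], "twist": [0, 0, -0.006]}, {"linear": [-0.035, 0.05, 0], "twist": [0, 0, 0]}, {"linear": [-0.02, 0.049, 0], "twist": [0, 0, 0]}, {"linear": [0, 0, 0.01], "twist": [0, 0, 0]}, {"linear": [0, 0, 0], "twist": [0, 0, 0]}], "grip": 0.045}}

```text
time: 28.08
position: [0.5373, 0.059, 0.1057]
tcp_rot: [-0.067, -3.138, 0.0]
ft_force: [-0.5, -0.3, -0.1]
width: 0.529
```

```bash
python3 - <<'E'
from h import *
plan(fw(-30,84.5,47),np.pi/2+FX[2])
E
```

```text
t 28.07 pos [0.5373 0.059  0.1057] psi 87.54 j6 -1.49 F [-0.5 -0.3 -0.1] w 0.529
twist [-0.0004 -0.0027  0.0051] | lin in current [-0.0026 -0.0051  0.0587] | lin after twist [-0.0025 -0.0051  0.0587]
```

Emit:
{"api": "drive_tool", "payload": {"motion": [{"linear": [-0.0025, -0.005, 0.015], "twist": [0, 0, 0.005]}, {"linear": [0, 0, 0.02], "twist": [0, 0, 0]}, {"linear": [0, 0, 0.016], "twist": [0, 0, 0]}, {"linear": [0, 0, 0.007], "twist": [0, 0, 0]}, {"linear": [0, 0, 0], "twist": [0, 0, 0]}]}}

```text
time: 28.7
position: [0.5403, 0.0534, 0.0486]
tcp_rot: [-0.077, -3.14, 0.0]
ft_force: [-0.2, 0.5, 0.3]
width: 0.533
```

Emit:
{"api": "drive_tool", "payload": {"motion": [{"linear": [0, 0, 0], "twist": [0, 0, 0]}, {"linear": [0, 0, 0], "twist": [0, 0, 0]}, {"linear": [0, 0, 0], "twist": [0, 0, 0]}, {"linear": [0, 0, 0], "twist": [0, 0, 0]}, {"linear": [0, 0, 0], "twist": [0, 0, 0]}], "grip": 0.015, "newtons": 20}}

```text
time: 29.32
position: [0.5411, 0.0537, 0.0499]
tcp_rot: [0.076, 3.139, 0.0]
ft_force: [-0.3, -0.7, 5.4]
width: 0.274
```

```bash
python3 - <<'E'
from h import *
print(wf(robot.get_state()["position"]));plan(fw(18.7,84.5,47),np.pi/2+FX[2])
E
```

```text
[-28.51845004  84.42941801]
t 29.32 pos [0.5411 0.0537 0.0499] psi 87.21 j6 -1.49 F [-0.3 -0.7  5.4] w 0.274
twist [ 0.0001  0.0017 -0.0007] | lin in current [-0.0472  0.0001  0.003 ] | lin after twist [-0.0472  0.0001  0.0029]
```

Emit:
{"api": "drive_tool", "payload": {"motion": [{"linear": [-0.009, 0, 0], "twist": [0, 0, 0]}, {"linear": [-0.009, 0, 0], "twist": [0, 0, 0]}, {"linear": [-0.009, 0, 0], "twist": [0, 0, 0]}, {"linear": [-0.009, 0, 0], "twist": [0, 0, 0]}, {"linear": [0, 0, 0], "twist": [0, 0, 0]}]}}

```text
time: 29.95
position: [0.5773, 0.052, 0.0499]
tcp_rot: [0.076, 3.139, 0.001]
ft_force: [-0.2, 0.8, 5.8]
width: 0.268
```

Emit:
{"api": "drive_tool", "payload": {"motion": [{"linear": [-0.003, 0, 0], "twist": [0, 0, 0]}, {"linear": [-0.003, 0, 0], "twist": [0, 0, 0]}, {"linear": [-0.002, 0, 0], "twist": [0, 0, 0]}, {"linear": [0, 0, 0], "twist": [0, 0, 0]}, {"linear": [0, 0, 0], "twist": [0, 0, 0]}]}}

```text
time: 30.58
position: [0.5844, 0.0517, 0.0499]
tcp_rot: [-0.076, -3.14, -0.0]
ft_force: [-3.5, 1.0, 7.5]
width: 0.272
```

```bash
python3 - <<'E'
from h import *
print(wf(robot.get_state()["position"]));plan(fw(20,84.5,47),np.pi/2+FX[2])
crop("scene",250,165,340,225,8,"pics/g9.png")
E
```

```text
[14.83944523 84.50375889]
t 30.57 pos [0.5844 0.0517 0.0499] psi 87.21 j6 -1.5 F [-3.5  1.   7.5] w 0.272
twist [ 0.0002 -0.0002 -0.0006] | lin in current [-0.0052 -0.      0.0029] | lin after twist [-0.0052 -0.      0.0029]
```

View pics/g9.png

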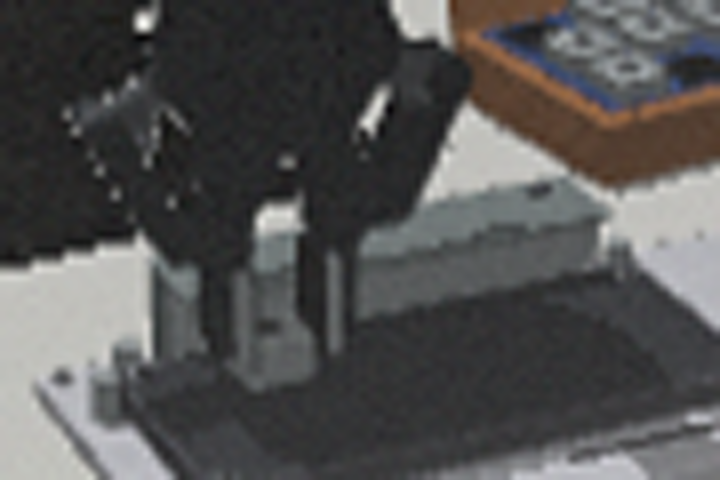

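Emit:
{"api": "drive_tool", "payload": {"motion": [{"linear": [-0.001, 0, 0], "twist": [0, 0, 0]}, {"linear": [-0.001, 0, 0], "twist": [0, 0, 0]}, {"linear": [-0.001, 0, 0], "twist": [0, 0, 0]}, {"linear": [0, 0, 0], "twist": [0, 0, 0]}, {"linear": [0, 0, 0], "twist": [0, 0, 0]}]}}

```text
time: 31.25
position: [0.5872, 0.0516, 0.0499]
tcp_rot: [-0.076, -3.14, -0.0]
ft_force: [-5.5, 0.9, 9.4]
width: 0.268
```

Emit:
{"api": "drive_tool", "payload": {"motion": [{"linear": [-0.001, 0, 0], "twist": [0, 0, 0]}, {"linear": [-0.001, 0, 0], "twist": [0, 0, 0]}, {"linear": [0, 0, 0], "twist": [0, 0, 0]}, {"linear": [0, 0, 0], "twist": [0, 0, 0]}, {"linear": [0, 0, 0], "twist": [0, 0, 0]}]}}

```text
time: 31.88
position: [0.5892, 0.0514, 0.0499]
tcp_rot: [-0.076, -3.14, -0.0]
ft_force: [-5.5, 0.7, 8.8]
width: 0.268
```

Emit:
{"api": "drive_tool", "payload": {"motion": [{"linear": [-0.001, 0, 0], "twist": [0, 0, 0]}, {"linear": [-0.001, 0, 0], "twist": [0, 0, 0]}, {"linear": [0, 0, 0], "twist": [0, 0, 0]}, {"linear": [0, 0, 0], "twist": [0, 0, 0]}, {"linear": [0, 0, 0], "twist": [0, 0, 0]}]}}

```text
time: 32.5
position: [0.5911, 0.0514, 0.0499]
tcp_rot: [-0.076, -3.14, -0.0]
ft_force: [-5.9, 0.8, 9.0]
width: 0.275
```

```bash
python3 - <<'E'
from h import *
print(wf(robot.get_state()["position"]))
crop("scene",250,165,340,225,8,"pics/g10.png")
E
```

```text
[21.60164043 84.49265233]
```

View pics/g10.png

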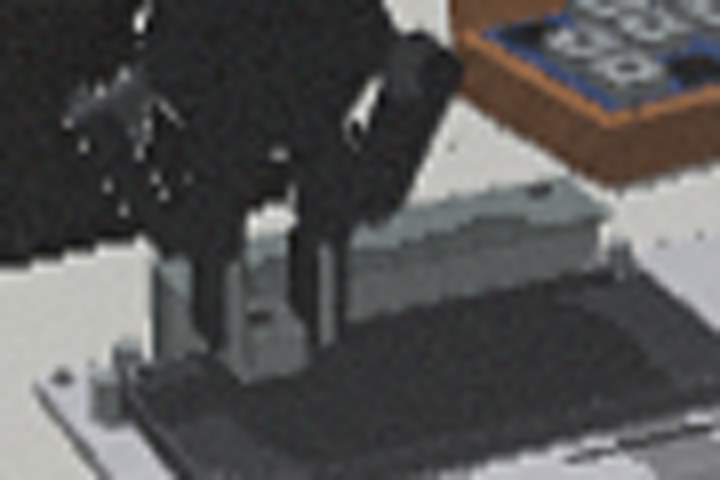

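Emit:
{"api": "drive_tool", "payload": {"motion": [{"linear": [0, 0, 0], "twist": [0, 0, 0]}, {"linear": [0, 0, 0], "twist": [0, 0, 0]}, {"linear": [0, 0, 0], "twist": [0, 0, 0]}, {"linear": [0.012, 0, 0], "twist": [0, 0, 0]}, {"linear": [0.025, 0, 0], "twist": [0, 0, 0]}], "grip": 0.036}}

```text
time: 33.17
position: [0.5544, 0.0529, 0.0488]
tcp_rot: [0.077, 3.14, 0.0]
ft_force: [-0.0, -0.2, -0.1]
width: 0.421
```

```bash
python3 - <<'E'
from h import *
print(wf(robot.get_state()["position"]));plan(fw(-15,84.5,47),np.pi/2+FX[2])
crop("scene",250,165,340,225,8,"pics/g11.png")
E
```

```text
[-15.14716387  84.26463119]
t 33.17 pos [0.5544 0.0529 0.0488] psi 87.19 j6 -1.49 F [-0.  -0.2 -0.1] w 0.421
twist [ 0.0001  0.0003 -0.001 ] | lin in current [-0.0001  0.0002  0.0018] | lin after twist [-0.0001  0.0002  0.0018]
```

View pics/g11.png

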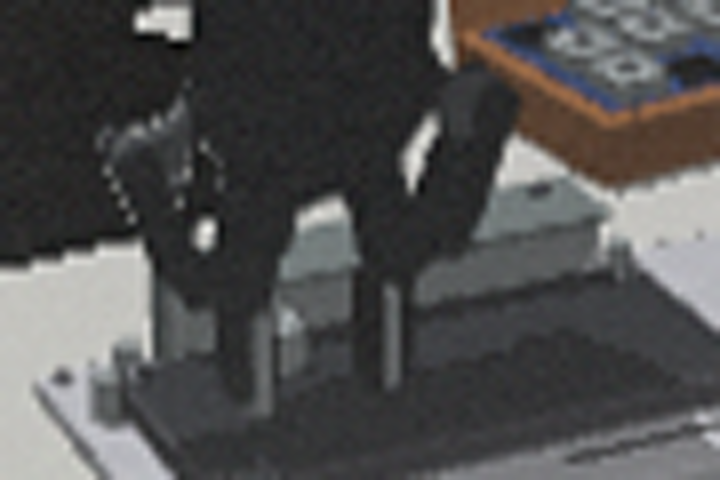

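Emit:
{"api": "drive_tool", "payload": {"motion": [{"linear": [0, 0, 0], "twist": [0, 0, 0]}, {"linear": [0, 0, 0], "twist": [0, 0, 0]}, {"linear": [0, 0, 0], "twist": [0, 0, 0]}, {"linear": [-0.006, 0, 0], "twist": [0, 0, 0]}, {"linear": [-0.006, 0, 0], "twist": [0, 0, 0]}], "grip": 0.0}}

```text
time: 33.85
position: [0.5671, 0.0524, 0.049]
tcp_rot: [0.077, 3.14, 0.0]
ft_force: [-0.2, -0.0, 0.2]
width: -0.001
```

Emit:
{"api": "drive_tool", "payload": {"motion": [{"linear": [-0.003, 0, 0], "twist": [0, 0, 0]}, {"linear": [-0.002, 0, 0], "twist": [0, 0, 0]}, {"linear": [-0.001, 0, 0], "twist": [0, 0, 0]}, {"linear": [-0.001, 0, 0], "twist": [0, 0, 0]}, {"linear": [0, 0, 0], "twist": [0, 0, 0]}]}}

```text
time: 34.48
position: [0.5735, 0.0521, 0.049]
tcp_rot: [0.077, 3.141, 0.0]
ft_force: [-0.1, 0.3, 0.1]
width: 0.003
```

```bash
python3 - <<'E'
from h import *
print(wf(robot.get_state()["position"]))
E
```

```text
[ 3.91705831 84.34562631]
```

Emit:
{"api": "drive_tool", "payload": {"motion": [{"linear": [-0.001, 0, 0], "twist": [0, 0, 0]}, {"linear": [-0.001, 0, 0], "twist": [0, 0, 0]}, {"linear": [-0.001, 0, 0], "twist": [0, 0, 0]}, {"linear": [0, 0, 0], "twist": [0, 0, 0]}, {"linear": [0, 0, 0], "twist": [0, 0, 0]}]}}

```text
time: 35.1
position: [0.5756, 0.0519, 0.049]
tcp_rot: [-0.076, -3.138, 0.0]
ft_force: [-6.6, -1.2, 3.2]
width: -0.002
```

Emit:
{"api": "drive_tool", "payload": {"motion": [{"linear": [-0.001, 0, 0], "twist": [0, 0, 0]}, {"linear": [-0.001, 0, 0], "twist": [0, 0, 0]}, {"linear": [0, 0, 0], "twist": [0, 0, 0]}, {"linear": [0, 0, 0], "twist": [0, 0, 0]}, {"linear": [0, 0, 0], "twist": [0, 0, 0]}]}}

```text
time: 35.72
position: [0.5759, 0.0519, 0.0489]
tcp_rot: [-0.076, -3.133, 0.0]
ft_force: [-15.7, 0.0, 11.2]
width: 0.0
```

```bash
python3 - <<'E'
from h import *
print(wf(robot.get_state()["position"]))
E
```

```text
[ 6.34769855 84.26994754]
```

Emit:
{"api": "drive_tool", "payload": {"motion": [{"linear": [0.015, 0, 0], "twist": [0, 0, 0]}, {"linear": [0.03, 0, 0], "twist": [0, 0, 0]}, {"linear": [0, 0, -0.04], "twist": [0, 0, 0]}, {"linear": [0, 0.03, -0.03], "twist": [0, 0, 0.1]}, {"linear": [0, 0.06, 0], "twist": [0, 0, 0.1]}]}}

```text
time: 36.35
position: [0.5458, 0.1432, 0.1228]
tcp_rot: [0.399, 3.109, 0.003]
ft_force: [2.0, -0.1, 0.1]
width: 0.007
```

```bash
python3 - <<'E'
from h import *
i=crop("top",165,165,385,295,3.6,"pics/h1.png");cv2.imwrite("pics/toph.png",i)
j=crop("scene",140,165,400,310,3,"pics/h2.png");cv2.imwrite("pics/sceneh.png",j)
grasp((.4009,.3152),65,.028,.010)
E
```

```text
tgt [0.3918 0.3194 0.028 ]
t 36.45 pos [0.5443 0.1478 0.12  ] psi 75.87 j6 -1.13 F [-0.  -0.5 -0. ] w -0.003
twist [0.0028 0.0015 0.1897] | lin in current [0.1899 0.129  0.092 ] | lin after twist [0.2107 0.0911 0.092 ]
```

View pics/h1.png

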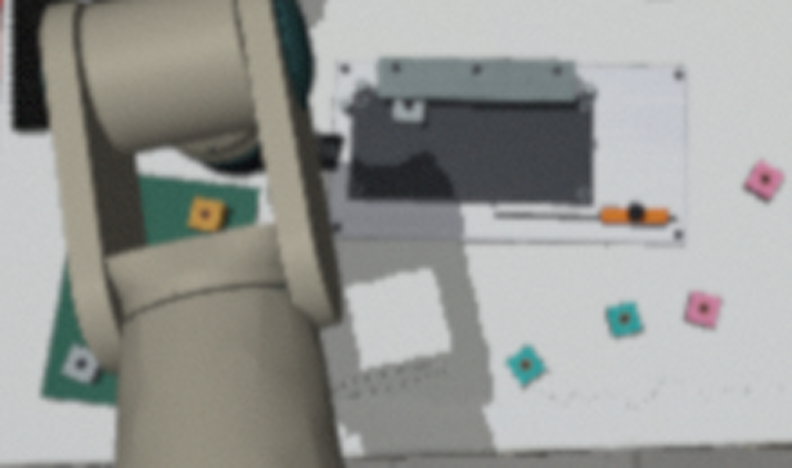

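View pics/h2.png

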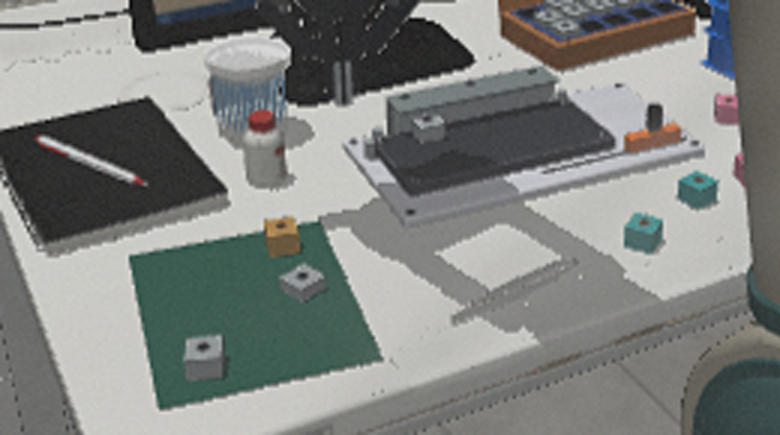

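Emit:
{"api": "drive_tool", "payload": {"motion": [{"linear": [0, 0, 0], "twist": [0, 0, 0.1]}, {"linear": [0.05, 0.02, 0], "twist": [0, 0, 0.09]}, {"linear": [0.05, 0.02, 0], "twist": [0, 0, 0]}, {"linear": [0.05, 0.02, 0], "twist": [0, 0, 0]}, {"linear": [0.05, 0.02, 0], "twist": [0, 0, 0]}], "grip": 0.05}}

```text
time: 37.08
position: [0.3923, 0.2979, 0.119]
tcp_rot: [0.684, 3.066, 0.0]
ft_force: [0.8, 0.9, 0.5]
width: 0.586
```

Emit:
{"api": "drive_tool", "payload": {"motion": [{"linear": [0.01, 0.01, 0.02], "twist": [0, 0, 0]}, {"linear": [0, 0, 0.02], "twist": [0, 0, 0]}, {"linear": [0, 0, 0], "twist": [0, 0, 0]}, {"linear": [0, 0, 0], "twist": [0, 0, 0]}, {"linear": [0, 0, 0], "twist": [0, 0, 0]}]}}

```text
time: 37.7
position: [0.3893, 0.3106, 0.08]
tcp_rot: [0.684, 3.065, 0.002]
ft_force: [-0.3, 0.4, 0.3]
width: 0.586
```

```bash
python3 - <<'E'
from h import *
grasp((.4009,.3152),65,.028,.010)
E
```

```text
tgt [0.3918 0.3194 0.028 ]
t 37.7 pos [0.3893 0.3106 0.08  ] psi 64.83 j6 -0.53 F [-0.3  0.4  0.3] w 0.586
twist [ 0.0016  0.0009 -0.003 ] | lin in current [0.0015 0.009  0.052 ] | lin after twist [0.0014 0.0091 0.052 ]
```

Emit:
{"api": "drive_tool", "payload": {"motion": [{"linear": [0.0015, 0.009, 0.012], "twist": [0, 0, 0]}, {"linear": [0, 0, 0.015], "twist": [0, 0, 0]}, {"linear": [0, 0, 0.015], "twist": [0, 0, 0]}, {"linear": [0, 0, 0.01], "twist": [0, 0, 0]}, {"linear": [0, 0, 0], "twist": [0, 0, 0]}]}}

```text
time: 38.33
position: [0.3905, 0.3189, 0.0258]
tcp_rot: [-0.684, -3.065, 0.003]
ft_force: [0.1, 0.6, 0.8]
width: 0.588
```

```bash
python3 - <<'E'
from h import *
grasp((.4009,.3152),65,.028,.010)
crop("scene",160,185,290,310,5,"pics/h3.png")
E
```

```text
tgt [0.3918 0.3194 0.028 ]
t 38.33 pos [0.3905 0.3189 0.0258] psi 64.86 j6 -0.52 F [0.1 0.6 0.8] w 0.588
twist [-0.0019 -0.0011 -0.0025] | lin in current [-0.001   0.0011 -0.0022] | lin after twist [-0.001   0.0011 -0.0022]
```

View pics/h3.png

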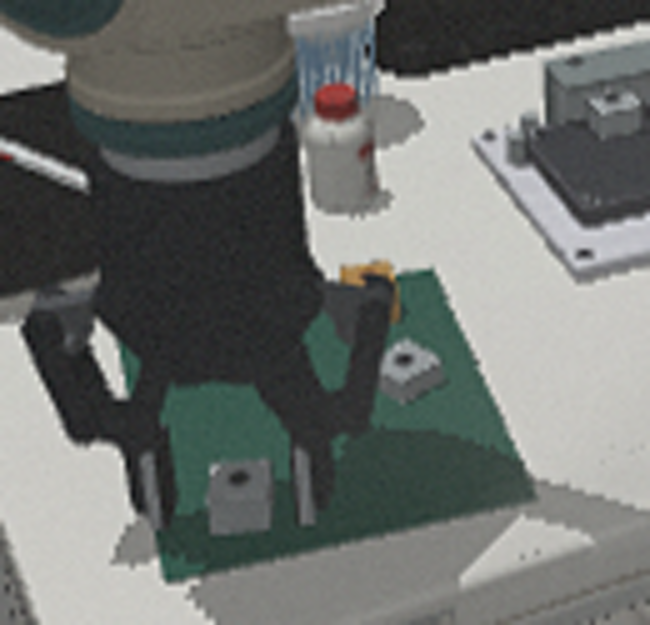

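Emit:
{"api": "drive_tool", "payload": {"motion": [{"linear": [-0.001, 0.001, -0.002], "twist": [0, 0, 0]}, {"linear": [0, 0, 0], "twist": [0, 0, 0]}, {"linear": [0, 0, 0], "twist": [0, 0, 0]}, {"linear": [0, 0, 0], "twist": [0, 0, 0]}, {"linear": [0, 0, 0], "twist": [0, 0, 0]}], "grip": 0.015, "newtons": 30}}

```text
time: 39.0
position: [0.3931, 0.3202, 0.0302]
tcp_rot: [0.683, 3.065, 0.003]
ft_force: [-1.0, -0.5, 5.8]
width: 0.27
```

Emit:
{"api": "drive_tool", "payload": {"motion": [{"linear": [0, 0, 0], "twist": [0, 0, 0]}, {"linear": [0, 0, -0.01], "twist": [0, 0, 0]}, {"linear": [0, 0, -0.03], "twist": [0, 0, 0]}, {"linear": [0, 0, -0.04], "twist": [0, 0, 0]}, {"linear": [0, 0, 0], "twist": [0, 0, 0]}]}}

```text
time: 39.62
position: [0.3939, 0.3209, 0.1128]
tcp_rot: [0.683, 3.062, 0.008]
ft_force: [-0.4, 0.7, -0.4]
width: 0.273
```

```bash
python3 - <<'E'
from h import *
plan(fw(-31,30,110),np.pi/2+FX[2])
crop("scene",140,125,300,310,4,"pics/h4.png")
E
```

```text
t 39.62 pos [0.3939 0.3209 0.1128] psi 64.86 j6 -0.52 F [-0.4  0.7 -0.4] w 0.273
twist [ 0.0053  0.0045 -0.3907] | lin in current [-0.2652 -0.2306  0.0023] | lin after twist [-0.1574 -0.3142  0.0028]
```

View pics/h4.png

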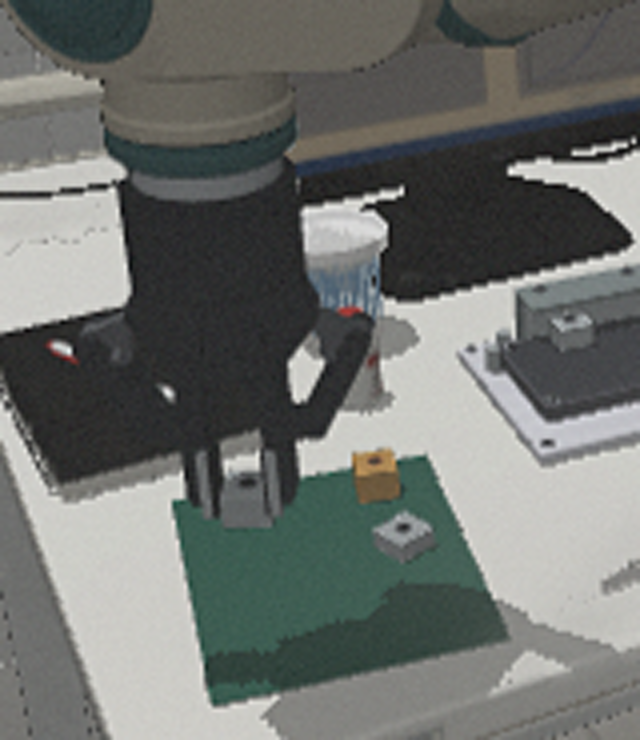

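Emit:
{"api": "drive_tool", "payload": {"motion": [{"linear": [0, 0, 0], "twist": [0.003, 0.002, -0.13]}, {"linear": [0, -0.04, 0], "twist": [0.002, 0.002, -0.13]}, {"linear": [-0.02, -0.05, 0], "twist": [0, 0, -0.13]}, {"linear": [-0.03, -0.05, 0], "twist": [0, 0, 0]}, {"linear": [-0.03, -0.05, 0], "twist": [0, 0, 0]}]}}

```text
time: 40.3
position: [0.4457, 0.1244, 0.108]
tcp_rot: [-0.075, -3.133, 0.006]
ft_force: [1.3, 0.6, -0.1]
width: 0.269
```

Emit:
{"api": "drive_tool", "payload": {"motion": [{"linear": [-0.03, -0.05, 0], "twist": [0, 0, 0]}, {"linear": [-0.03, -0.05, 0], "twist": [0, 0, 0]}, {"linear": [0, -0.01, 0], "twist": [0, 0, 0]}, {"linear": [0, 0, 0], "twist": [0, 0, 0]}, {"linear": [0, 0, 0], "twist": [0, 0, 0]}]}}

```text
time: 40.92
position: [0.5, 0.0145, 0.1088]
tcp_rot: [-0.074, -3.134, 0.005]
ft_force: [-0.1, 0.0, -0.1]
width: 0.263
```

```bash
python3 - <<'E'
from h import *
plan(fw(-31,30,53),np.pi/2+FX[2])
E
```

```text
t 40.92 pos [0.5    0.0145 0.1088] psi 87.28 j6 -1.57 F [-0.1  0.  -0.1] w 0.263
twist [-0.0034 -0.0064  0.0006] | lin in current [-0.037  -0.0131  0.0556] | lin after twist [-0.0367 -0.0133  0.0558]
```

Emit:
{"api": "drive_tool", "payload": {"motion": [{"linear": [-0.018, -0.007, 0], "twist": [-0.0034, -0.0064, 0]}, {"linear": [-0.0188, -0.006, 0.01], "twist": [0, 0, 0]}, {"linear": [0, 0, 0.02], "twist": [0, 0, 0]}, {"linear": [0, 0, 0.02], "twist": [0, 0, 0]}, {"linear": [0, 0, 0.005], "twist": [0, 0, 0]}]}}

```text
time: 41.55
position: [0.5357, -0.0001, 0.0529]
tcp_rot: [-0.074, -3.139, 0.0]
ft_force: [-0.7, 0.4, -0.9]
width: 0.268
```

Emit:
{"api": "drive_tool", "payload": {"motion": [{"linear": [0, 0, 0.001], "twist": [0, 0, 0]}, {"linear": [0, 0, 0], "twist": [0, 0, 0]}, {"linear": [0, 0, 0], "twist": [0, 0, 0]}, {"linear": [0, 0, 0], "twist": [0, 0, 0]}, {"linear": [0, 0, 0], "twist": [0, 0, 0]}]}}

```text
time: 42.18
position: [0.5369, -0.0015, 0.0535]
tcp_rot: [0.077, 3.139, -0.0]
ft_force: [-0.8, -0.8, -1.2]
width: 0.267
```

```bash
python3 - <<'E'
from h import *
plan(fw(-31,30,50),np.pi/2+FX[2])
crop("scene",250,165,340,225,8,"pics/h5.png")
E
```

```text
t 42.17 pos [ 0.5369 -0.0015  0.0535] psi 87.2 j6 -1.59 F [-0.8 -0.8 -1.2] w 0.267
twist [-0.0003  0.0015 -0.0009] | lin in current [0.001  0.0009 0.0035] | lin after twist [0.001  0.0009 0.0035]
```

View pics/h5.png

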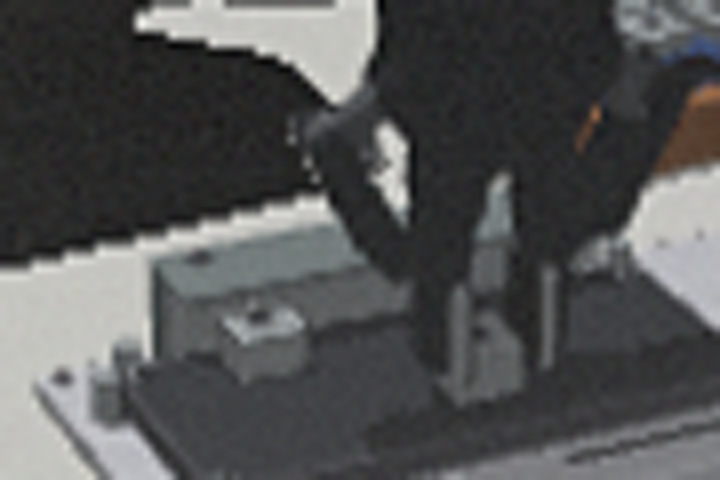

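Emit:
{"api": "drive_tool", "payload": {"motion": [{"linear": [0, 0, 0.001], "twist": [0, 0, 0]}, {"linear": [0, 0, 0.001], "twist": [0, 0, 0]}, {"linear": [0, 0, 0.001], "twist": [0, 0, 0]}, {"linear": [0, 0, 0], "twist": [0, 0, 0]}, {"linear": [0, 0, 0], "twist": [0, 0, 0]}]}}

```text
time: 42.85
position: [0.5368, -0.0014, 0.0503]
tcp_rot: [0.077, 3.139, -0.0]
ft_force: [-0.1, -0.1, -0.1]
width: 0.269
```

Emit:
{"api": "drive_tool", "payload": {"motion": [{"linear": [0, 0, 0.001], "twist": [0, 0, 0]}, {"linear": [0, 0, 0.001], "twist": [0, 0, 0]}, {"linear": [0, 0, 0], "twist": [0, 0, 0]}, {"linear": [0, 0, 0], "twist": [0, 0, 0]}, {"linear": [0, 0, 0], "twist": [0, 0, 0]}]}}

```text
time: 43.48
position: [0.537, -0.0015, 0.0501]
tcp_rot: [0.076, 3.139, -0.001]
ft_force: [-7.1, -0.5, 12.9]
width: 0.27
```

Emit:
{"api": "drive_tool", "payload": {"motion": [{"linear": [-0.008, 0, -0.0005], "twist": [0, 0, 0]}, {"linear": [-0.009, 0, 0], "twist": [0, 0, 0]}, {"linear": [-0.009, 0, 0], "twist": [0, 0, 0]}, {"linear": [-0.009, 0, 0], "twist": [0, 0, 0]}, {"linear": [0, 0, 0], "twist": [0, 0, 0]}]}}

```text
time: 44.1
position: [0.5731, -0.0032, 0.0502]
tcp_rot: [0.077, 3.136, -0.001]
ft_force: [1.7, 0.6, 4.7]
width: 0.267
```

```bash
python3 - <<'E'
from h import *
print(wf(robot.get_state()["position"]));plan(fw(18,30,50),np.pi/2+FX[2])
crop("scene",250,165,340,225,8,"pics/h6.png")
E
```

```text
[ 6.22787897 29.09619673]
t 44.1 pos [ 0.5731 -0.0032  0.0502] psi 87.2 j6 -1.59 F [1.7 0.6 4.7] w 0.267
twist [-0.0003  0.0043 -0.0008] | lin in current [-0.0118  0.0009  0.0002] | lin after twist [-0.0118  0.0009  0.0002]
```

View pics/h6.png

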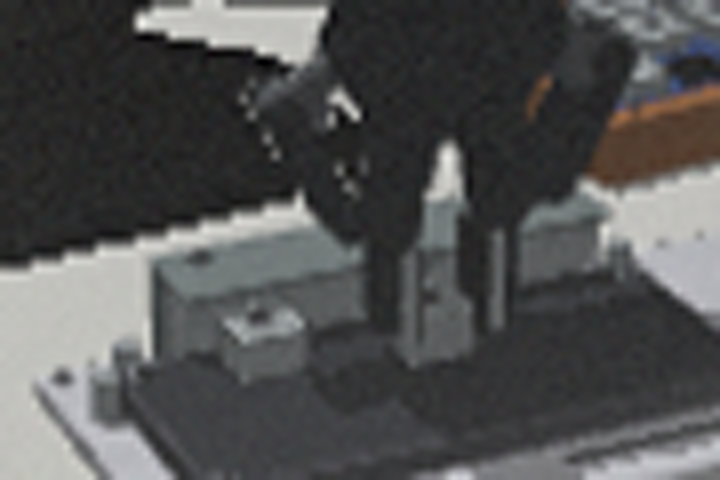

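Emit:
{"api": "drive_tool", "payload": {"motion": [{"linear": [-0.003, 0, 0], "twist": [0, 0, 0]}, {"linear": [-0.003, 0, 0], "twist": [0, 0, 0]}, {"linear": [-0.003, 0, 0], "twist": [0, 0, 0]}, {"linear": [-0.001, 0, 0], "twist": [0, 0, 0]}, {"linear": [0, 0, 0], "twist": [0, 0, 0]}]}}

```text
time: 44.78
position: [0.5817, -0.0036, 0.0502]
tcp_rot: [0.077, 3.14, -0.0]
ft_force: [-5.2, 1.6, 10.4]
width: 0.267
```

Emit:
{"api": "drive_tool", "payload": {"motion": [{"linear": [0, 0, 0], "twist": [0, 0, 0]}, {"linear": [0, 0, 0], "twist": [0, 0, 0]}, {"linear": [0, 0, 0], "twist": [0, 0, 0]}, {"linear": [0.011, 0, 0], "twist": [0, 0, 0]}, {"linear": [0.022, 0, 0], "twist": [0, 0, 0]}], "grip": 0.036}}

```text
time: 45.4
position: [0.5481, -0.002, 0.0486]
tcp_rot: [0.077, 3.14, -0.001]
ft_force: [0.2, -0.3, 0.1]
width: 0.42
```

Emit:
{"api": "drive_tool", "payload": {"motion": [{"linear": [0, 0, 0.001], "twist": [0, 0, 0]}, {"linear": [0, 0, 0], "twist": [0, 0, 0]}, {"linear": [0, 0, 0], "twist": [0, 0, 0]}, {"linear": [-0.004, 0, 0], "twist": [0, 0, 0]}, {"linear": [-0.004, 0, 0], "twist": [0, 0, 0]}], "grip": 0.0}}

```text
time: 46.02
position: [0.5573, -0.0025, 0.0479]
tcp_rot: [0.077, 3.139, -0.001]
ft_force: [-0.6, -0.2, -0.2]
width: 0.003
```

```bash
python3 - <<'E'
from h import *
print(wf(robot.get_state()["position"]));plan(fw(6.3,30,49),np.pi/2+FX[2])
crop("scene",250,165,340,225,8,"pics/h7.png")
E
```

```text
[-9.5776033  29.08791016]
t 46.02 pos [ 0.5573 -0.0025  0.0479] psi 87.2 j6 -1.59 F [-0.6 -0.2 -0.2] w 0.003
twist [-0.0003  0.0014 -0.0008] | lin in current [-0.0159  0.0009 -0.0011] | lin after twist [-0.0159  0.0009 -0.0011]
```

View pics/h7.png

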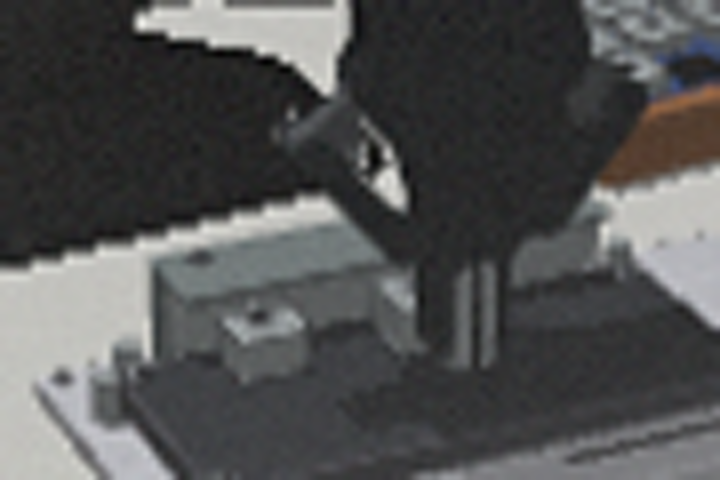

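Now push the block back with the closed fingers.

Emit:
{"api": "drive_tool", "payload": {"motion": [{"linear": [-0.003, 0, -0.001], "twist": [0, 0, 0]}, {"linear": [-0.003, 0, 0], "twist": [0, 0, 0]}, {"linear": [-0.003, 0, 0], "twist": [0, 0, 0]}, {"linear": [-0.003, 0, 0], "twist": [0, 0, 0]}, {"linear": [-0.001, 0, 0], "twist": [0, 0, 0]}]}}

```text
time: 46.7
position: [0.5699, -0.0031, 0.0488]
tcp_rot: [0.077, 3.14, -0.001]
ft_force: [-0.7, 0.2, 0.6]
width: 0.001
```

Emit:
{"api": "drive_tool", "payload": {"motion": [{"linear": [-0.001, 0, 0], "twist": [0, 0, 0]}, {"linear": [-0.001, 0, 0], "twist": [0, 0, 0]}, {"linear": [-0.001, 0, 0], "twist": [0, 0, 0]}, {"linear": [-0.001, 0, 0], "twist": [0, 0, 0]}, {"linear": [0, 0, 0], "twist": [0, 0, 0]}]}}

```text
time: 47.32
position: [0.573, -0.0032, 0.0488]
tcp_rot: [-0.076, -3.139, 0.0]
ft_force: [-5.1, 0.4, 3.3]
width: 0.005
```

```bash
python3 - <<'E'
from h import *
print(wf(robot.get_state()["position"]))
E
```

```text
[ 6.13354557 29.11307024]
```

Emit:
{"api": "drive_tool", "payload": {"motion": [{"linear": [-0.001, 0, 0], "twist": [0, 0, 0]}, {"linear": [-0.001, 0, 0], "twist": [0, 0, 0]}, {"linear": [0, 0, 0], "twist": [0, 0, 0]}, {"linear": [0, 0, 0], "twist": [0, 0, 0]}, {"linear": [0, 0, 0], "twist": [0, 0, 0]}]}}

```text
time: 47.95
position: [0.5732, -0.0032, 0.0488]
tcp_rot: [-0.076, -3.134, 0.001]
ft_force: [-17.6, -0.4, 11.5]
width: 0.002
```

```bash
python3 - <<'E'
from h import *
print(wf(robot.get_state()["position"]))
E
```

```text
[ 6.34422915 29.09156121]
```

Emit:
{"api": "drive_tool", "payload": {"motion": [{"linear": [0.015, 0, 0], "twist": [0, 0, 0]}, {"linear": [0.03, 0, 0], "twist": [0, 0, 0]}, {"linear": [0, 0, -0.04], "twist": [0, 0, 0]}, {"linear": [0, 0.03, -0.03], "twist": [0, 0, -0.1]}, {"linear": [0.02, 0.06, 0], "twist": [0, 0, -0.1]}]}}

```text
time: 48.58
position: [0.5118, 0.087, 0.1223]
tcp_rot: [-0.237, 3.124, -0.001]
ft_force: [1.0, 1.6, -0.5]
width: 0.001
```

Emit:
{"api": "drive_tool", "payload": {"motion": [{"linear": [0, 0, 0], "twist": [0, 0, -0.1]}, {"linear": [0, 0, 0], "twist": [0, 0, -0.1]}, {"linear": [0, 0, 0], "twist": [0, 0, 0]}, {"linear": [0, 0, 0], "twist": [0, 0, 0]}, {"linear": [0, 0, 0], "twist": [0, 0, 0]}], "grip": 0.05}}

```text
time: 49.2
position: [0.5095, 0.0868, 0.1188]
tcp_rot: [-0.546, 3.093, -0.001]
ft_force: [-0.0, 0.3, -0.2]
width: 0.585
```

```bash
python3 - <<'E'
from h import *
i=crop("top",165,165,385,295,3.6,"pics/k1.png");cv2.imwrite("pics/topk.png",i)
j=crop("scene",140,165,400,310,3,"pics/k2.png");cv2.imwrite("pics/scenek.png",j)
grasp((.4565,.2229),110.7,.028,.010)
E
```

```text
tgt [0.4471 0.2194 0.028 ]
t 49.3 pos [0.5095 0.0869 0.1188] psi 110.07 j6 -1.82 F [-0.7 -0.4  0.1] w 0.585
twist [-0.0007  0.001  -0.011 ] | lin in current [0.0132 0.1459 0.0906] | lin after twist [0.0115 0.146  0.0908]
```

View pics/k1.png

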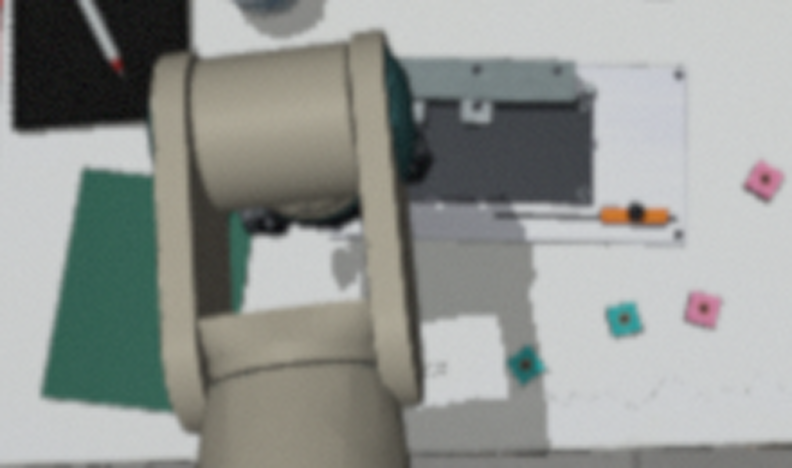

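View pics/k2.png

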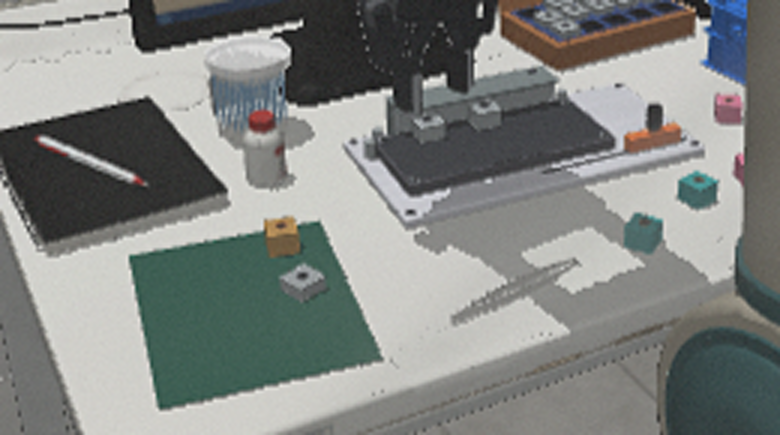

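Emit:
{"api": "drive_tool", "payload": {"motion": [{"linear": [0.004, 0.048, 0], "twist": [0, 0, -0.011]}, {"linear": [0.004, 0.049, 0], "twist": [0, 0, 0]}, {"linear": [0.004, 0.049, 0.01], "twist": [0, 0, 0]}, {"linear": [0, 0, 0.03], "twist": [0, 0, 0]}, {"linear": [0, 0, 0], "twist": [0, 0, 0]}]}}

```text
time: 49.92
position: [0.4455, 0.2192, 0.0766]
tcp_rot: [0.566, -3.087, 0.003]
ft_force: [-0.1, -0.5, -0.1]
width: 0.584
```

```bash
python3 - <<'E'
from h import *
grasp((.4565,.2229),110.7,.028,.010)
crop("scene",160,185,290,310,5,"pics/k3.png")
E
```

```text
tgt [0.4471 0.2194 0.028 ]
t 49.92 pos [0.4455 0.2192 0.0766] psi 110.78 j6 -1.55 F [-0.1 -0.5 -0.1] w 0.584
twist [-0.0009 -0.0038  0.0014] | lin in current [-0.0018 -0.0004  0.0486] | lin after twist [-0.0016 -0.0005  0.0486]
```

View pics/k3.png

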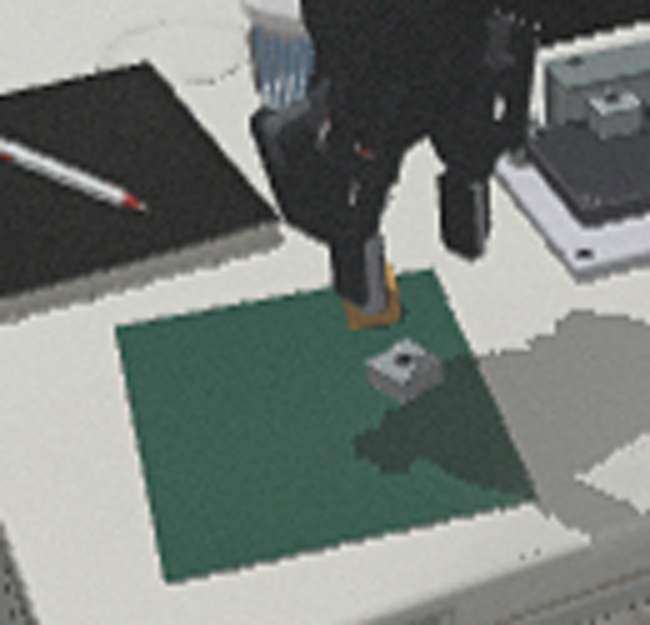

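Emit:
{"api": "drive_tool", "payload": {"motion": [{"linear": [-0.0015, 0, 0.012], "twist": [0, 0, 0]}, {"linear": [0, 0, 0.015], "twist": [0, 0, 0]}, {"linear": [0, 0, 0.012], "twist": [0, 0, 0]}, {"linear": [0, 0, 0.007], "twist": [0, 0, 0]}, {"linear": [0, 0, 0], "twist": [0, 0, 0]}]}}

```text
time: 50.6
position: [0.4482, 0.2198, 0.032]
tcp_rot: [0.566, -3.09, 0.001]
ft_force: [-0.5, 0.3, 0.4]
width: 0.587
```

```bash
python3 - <<'E'
from h import *
grasp((.4565,.2229),110.7,.028,.010)
crop("scene",160,185,290,310,5,"pics/k4.png")
E
```

```text
tgt [0.4471 0.2194 0.028 ]
t 50.6 pos [0.4482 0.2198 0.032 ] psi 110.75 j6 -1.55 F [-0.5  0.3  0.4] w 0.587
twist [-0.0008 -0.0003  0.0008] | lin in current [ 0.0011 -0.0001  0.004 ] | lin after twist [ 0.0011 -0.0001  0.004 ]
```

View pics/k4.png

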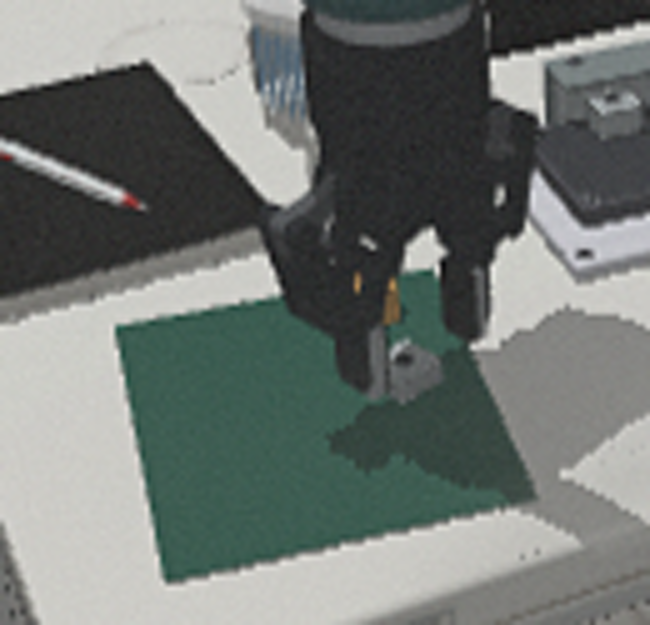

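Emit:
{"api": "drive_tool", "payload": {"motion": [{"linear": [0.001, 0, 0.003], "twist": [0, 0, 0]}, {"linear": [0, 0, 0], "twist": [0, 0, 0]}, {"linear": [0, 0, 0], "twist": [0, 0, 0]}, {"linear": [0, 0, 0], "twist": [0, 0, 0]}, {"linear": [0, 0, 0], "twist": [0, 0, 0]}], "grip": 0.015, "newtons": 30}}

```text
time: 51.28
position: [0.4476, 0.2197, 0.0298]
tcp_rot: [-0.566, 3.089, -0.001]
ft_force: [-0.9, 0.2, 0.8]
width: 0.261
```

Emit:
{"api": "drive_tool", "payload": {"motion": [{"linear": [0, 0, 0], "twist": [0, 0, 0]}, {"linear": [0, 0, -0.01], "twist": [0, 0, 0]}, {"linear": [0, 0, -0.03], "twist": [0, 0, 0]}, {"linear": [0, 0, -0.04], "twist": [0, 0, 0]}, {"linear": [0, 0, 0], "twist": [0, 0, 0]}]}}

```text
time: 51.9
position: [0.4493, 0.2204, 0.1137]
tcp_rot: [-0.564, 3.082, 0.001]
ft_force: [-0.6, 0.1, -1.0]
width: 0.258
```

```bash
python3 - <<'E'
from h import *
plan(fw(-31,-25,110),np.pi/2+FX[2])
crop("scene",160,145,290,310,4.5,"pics/k5.png")
E
```

```text
t 51.9 pos [0.4493 0.2204 0.1137] psi 110.76 j6 -1.55 F [-0.6  0.1 -1. ] w 0.258
twist [0.0011 0.0085 0.4102] | lin in current [ 0.0193 -0.2878  0.0037] | lin after twist [-0.0971 -0.2716  0.0037]
```

View pics/k5.png

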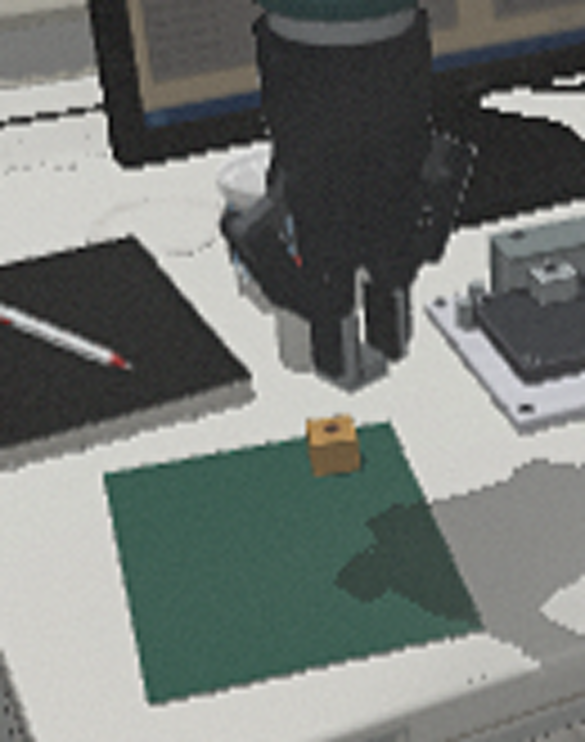

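Emit:
{"api": "drive_tool", "payload": {"motion": [{"linear": [0, 0, 0], "twist": [0, 0.004, 0.137]}, {"linear": [0, -0.03, 0], "twist": [0, 0.004, 0.137]}, {"linear": [-0.015, -0.05, 0], "twist": [0, 0, 0.136]}, {"linear": [-0.02, -0.05, 0], "twist": [0, 0, 0]}, {"linear": [-0.02, -0.05, 0], "twist": [0, 0, 0]}]}}

```text
time: 52.58
position: [0.5083, 0.0386, 0.1083]
tcp_rot: [-0.074, -3.132, 0.004]
ft_force: [0.6, 0.2, 0.3]
width: 0.259
```

Emit:
{"api": "drive_tool", "payload": {"motion": [{"linear": [-0.02, -0.05, 0], "twist": [0, 0, 0]}, {"linear": [-0.015, -0.03, 0], "twist": [0, 0, 0]}, {"linear": [0, 0, 0], "twist": [0, 0, 0]}, {"linear": [0, 0, 0], "twist": [0, 0, 0]}, {"linear": [0, 0, 0], "twist": [0, 0, 0]}]}}

```text
time: 53.2
position: [0.5393, -0.0403, 0.1092]
tcp_rot: [-0.073, -3.133, 0.003]
ft_force: [0.2, 0.4, -1.0]
width: 0.255
```

```bash
python3 - <<'E'
from h import *
plan(fw(-31,-25,53),np.pi/2+FX[2])
E
```

```text
t 53.2 pos [ 0.5393 -0.0403  0.1092] psi 87.34 j6 -1.67 F [ 0.2  0.4 -1. ] w 0.255
twist [-0.0022 -0.0074  0.0016] | lin in current [ 0.0049 -0.0153  0.0562] | lin after twist [ 0.0053 -0.0154  0.0562]
```

Emit:
{"api": "drive_tool", "payload": {"motion": [{"linear": [0.005, -0.015, 0], "twist": [-0.002, -0.0074, 0]}, {"linear": [0, 0, 0.015], "twist": [0, 0, 0]}, {"linear": [0, 0, 0.02], "twist": [0, 0, 0]}, {"linear": [0, 0, 0.02], "twist": [0, 0, 0]}, {"linear": [0, 0, 0], "twist": [0, 0, 0]}]}}

```text
time: 53.82
position: [0.5325, -0.0559, 0.0522]
tcp_rot: [-0.075, -3.137, -0.0]
ft_force: [0.3, -1.1, -1.2]
width: 0.256
```

Emit:
{"api": "drive_tool", "payload": {"motion": [{"linear": [0, 0, 0.001], "twist": [0, 0, 0]}, {"linear": [0, 0, 0.001], "twist": [0, 0, 0]}, {"linear": [0, 0, 0], "twist": [0, 0, 0]}, {"linear": [0, 0, 0], "twist": [0, 0, 0]}, {"linear": [0, 0, 0], "twist": [0, 0, 0]}]}}

```text
time: 54.45
position: [0.5342, -0.0562, 0.0528]
tcp_rot: [0.075, 3.14, -0.001]
ft_force: [0.2, 0.5, -0.3]
width: 0.261
```

```bash
python3 - <<'E'
from h import *
plan(fw(-31,-25,50),np.pi/2+FX[2])
crop("scene",260,165,350,225,8,"pics/k6.png")
E
```

```text
t 54.45 pos [ 0.5342 -0.0562  0.0528] psi 87.26 j6 -1.7 F [ 0.2  0.5 -0.3] w 0.261
twist [-0.0005  0.0011  0.0002] | lin in current [0.0009 0.0007 0.0028] | lin after twist [0.0009 0.0007 0.0028]
```

View pics/k6.png

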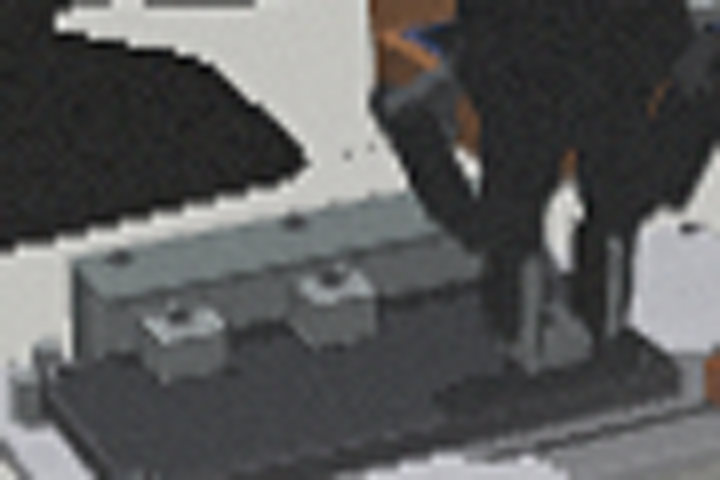

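Emit:
{"api": "drive_tool", "payload": {"motion": [{"linear": [0, 0, 0.001], "twist": [0, 0, 0]}, {"linear": [0, 0, 0.001], "twist": [0, 0, 0]}, {"linear": [0, 0, 0.001], "twist": [0, 0, 0]}, {"linear": [0, 0, 0], "twist": [0, 0, 0]}, {"linear": [0, 0, 0], "twist": [0, 0, 0]}]}}

```text
time: 55.12
position: [0.5342, -0.0562, 0.0498]
tcp_rot: [0.075, 3.14, -0.001]
ft_force: [-1.3, 0.4, 2.0]
width: 0.258
```

Emit:
{"api": "drive_tool", "payload": {"motion": [{"linear": [0, 0, 0.001], "twist": [0, 0, 0]}, {"linear": [0, 0, 0], "twist": [0, 0, 0]}, {"linear": [0, 0, 0], "twist": [0, 0, 0]}, {"linear": [0, 0, 0], "twist": [0, 0, 0]}, {"linear": [0, 0, 0], "twist": [0, 0, 0]}]}}

```text
time: 55.75
position: [0.5342, -0.0562, 0.0497]
tcp_rot: [0.075, 3.14, -0.001]
ft_force: [-4.9, 0.9, 8.8]
width: 0.26
```

Emit:
{"api": "drive_tool", "payload": {"motion": [{"linear": [-0.008, 0, 0], "twist": [0, 0, 0]}, {"linear": [-0.009, 0, 0], "twist": [0, 0, 0]}, {"linear": [-0.009, 0, 0], "twist": [0, 0, 0]}, {"linear": [-0.009, 0, 0], "twist": [0, 0, 0]}, {"linear": [0, 0, 0], "twist": [0, 0, 0]}]}}

```text
time: 56.38
position: [0.5703, -0.058, 0.0498]
tcp_rot: [0.075, 3.137, -0.001]
ft_force: [0.7, -0.2, 4.2]
width: 0.26
```

Emit:
{"api": "drive_tool", "payload": {"motion": [{"linear": [-0.003, 0, 0], "twist": [0, 0, 0]}, {"linear": [-0.003, 0, 0], "twist": [0, 0, 0]}, {"linear": [-0.003, 0, 0], "twist": [0, 0, 0]}, {"linear": [-0.001, 0, 0], "twist": [0, 0, 0]}, {"linear": [0, 0, 0], "twist": [0, 0, 0]}]}}

```text
time: 57.0
position: [0.5794, -0.0585, 0.0498]
tcp_rot: [0.075, 3.139, -0.001]
ft_force: [-3.9, -0.4, 7.7]
width: 0.259
```

```bash
python3 - <<'E'
from h import *
print(wf(robot.get_state()["position"]))
crop("scene",260,165,350,225,8,"pics/k7.png")
E
```

```text
[ 15.10545822 -25.75601909]
```

View pics/k7.png

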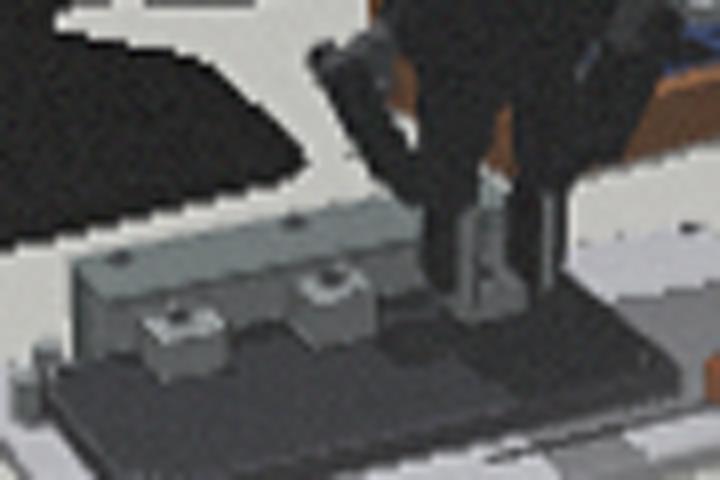

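Release, back out, close, and push from the front.

Emit:
{"api": "drive_tool", "payload": {"motion": [{"linear": [0, 0, 0], "twist": [0, 0, 0]}, {"linear": [0, 0, 0], "twist": [0, 0, 0]}, {"linear": [0, 0, 0], "twist": [0, 0, 0]}, {"linear": [0.011, 0, 0], "twist": [0, 0, 0]}, {"linear": [0.024, 0, 0], "twist": [0, 0, 0]}], "grip": 0.036}}

```text
time: 57.68
position: [0.5436, -0.0566, 0.0486]
tcp_rot: [0.075, 3.14, -0.001]
ft_force: [-0.6, -0.3, 0.4]
width: 0.418
```

Emit:
{"api": "drive_tool", "payload": {"motion": [{"linear": [0, 0, 0], "twist": [0, 0, 0]}, {"linear": [0, 0, 0], "twist": [0, 0, 0]}, {"linear": [0, 0, 0], "twist": [0, 0, 0]}, {"linear": [-0.004, 0, 0], "twist": [0, 0, 0]}, {"linear": [-0.004, 0, 0], "twist": [0, 0, 0]}], "grip": 0.0}}

```text
time: 58.3
position: [0.5526, -0.0571, 0.0487]
tcp_rot: [0.075, 3.14, -0.001]
ft_force: [0.2, -0.6, 0.8]
width: 0.0
```

```bash
python3 - <<'E'
from h import *
print(wf(robot.get_state()["position"]));plan(fw(6.3,-25.7,49),np.pi/2+FX[2])
crop("scene",260,165,350,225,8,"pics/k8.png")
E
```

```text
[-11.63930123 -25.66824841]
t 58.3 pos [ 0.5526 -0.0571  0.0487] psi 87.26 j6 -1.69 F [ 0.2 -0.6  0.8] w 0.0
twist [-0.0005  0.0011  0.0002] | lin in current [-0.0179 -0.     -0.0003] | lin after twist [-0.0179 -0.     -0.0003]
```

View pics/k8.png

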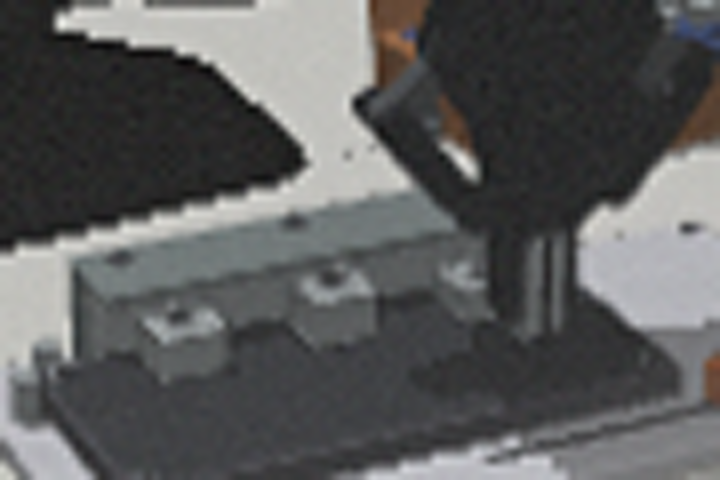

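Emit:
{"api": "drive_tool", "payload": {"motion": [{"linear": [-0.004, 0, 0], "twist": [0, 0, 0]}, {"linear": [-0.004, 0, 0], "twist": [0, 0, 0]}, {"linear": [-0.003, 0, 0], "twist": [0, 0, 0]}, {"linear": [-0.002, 0, 0], "twist": [0, 0, 0]}, {"linear": [-0.001, 0, 0], "twist": [0, 0, 0]}]}}

```text
time: 58.98
position: [0.5661, -0.0577, 0.0487]
tcp_rot: [0.075, 3.14, -0.001]
ft_force: [-1.1, -0.4, -0.1]
width: 0.003
```

Emit:
{"api": "drive_tool", "payload": {"motion": [{"linear": [-0.001, 0, 0], "twist": [0, 0, 0]}, {"linear": [-0.001, 0, 0], "twist": [0, 0, 0]}, {"linear": [-0.001, 0, 0], "twist": [0, 0, 0]}, {"linear": [-0.001, 0, 0], "twist": [0, 0, 0]}, {"linear": [0, 0, 0], "twist": [0, 0, 0]}]}}

```text
time: 59.6
position: [0.5702, -0.0579, 0.0488]
tcp_rot: [0.075, 3.14, -0.001]
ft_force: [0.1, -0.2, -0.1]
width: -0.003
```

Emit:
{"api": "drive_tool", "payload": {"motion": [{"linear": [-0.001, 0, 0], "twist": [0, 0, 0]}, {"linear": [-0.001, 0, 0], "twist": [0, 0, 0]}, {"linear": [0, 0, 0], "twist": [0, 0, 0]}, {"linear": [0, 0, 0], "twist": [0, 0, 0]}, {"linear": [0, 0, 0], "twist": [0, 0, 0]}]}}

```text
time: 60.22
position: [0.5707, -0.058, 0.0485]
tcp_rot: [-0.075, -3.137, 0.0]
ft_force: [-9.4, 0.5, 6.3]
width: -0.002
```

```bash
python3 - <<'E'
from h import *
print(wf(robot.get_state()["position"]))
E
```

```text
[  6.41778383 -25.67255624]
```

Emit:
{"api": "drive_tool", "payload": {"motion": [{"linear": [0.015, 0, 0], "twist": [0, 0, 0]}, {"linear": [0.03, 0, 0], "twist": [0, 0, 0]}, {"linear": [0, 0, -0.04], "twist": [0, 0, 0]}, {"linear": [0, -0.03, -0.03], "twist": [0, 0, 0]}, {"linear": [0.01, -0.06, 0], "twist": [0, 0, 0]}]}}

```text
time: 60.85
position: [0.5149, -0.1455, 0.1223]
tcp_rot: [0.069, 3.133, -0.004]
ft_force: [0.9, -0.3, 0.1]
width: -0.001
```

```bash
python3 plat.py; python3 - <<'E'
from h import *
i=cv2.imread("pics/topcur.png");crop("top",250,175,365,240,6.9,"pics/m1.png",i)
crop("scene",250,165,382,235,6,"pics/m2.png")
plan(fw(-54,-128,110),np.pi/2+FX[2])
E
```

```text
t 60.95 pos [ 0.5122 -0.1497  0.1196] psi 86.97 j6 -1.87 F [0.7 0.5 0.5] w -0.0
twist [-0.0026  0.0027 -0.0048] | lin in current [ 0.0064 -0.0079  0.0096] | lin after twist [ 0.0064 -0.0079  0.0096]plat.py:6: RuntimeWarning: invalid value encountered in scalar divide
  w=np.clip(g[max(0,k-1):k+2],0,None); P.append((u,v0+max(0,k-1)+(w*np.arange(len(w))).sum()/w.sum()+.5))
Traceback (most recent call last):
  File "plat.py", line 13, in <module>
    k,b,n=edge(G,u0,u1,v0,v1,s);q=[(u0,k*u0+b),(u1,k*u1+b)]
          ~~~~^^^^^^^^^^^^^^^^^
  File "plat.py", line 8, in edge
    r=P[:,1]-k*P[:,0]-b; P=P[abs(r)<1.0];k,b=np.polyfit(P[:,0],P[:,1],1);return k,b,len(P)
                                             ~~~~~~~~~~^^^^^^^^^^^^^^^^^
TypeError: expected non-empty vector for x
```

View pics/m1.png

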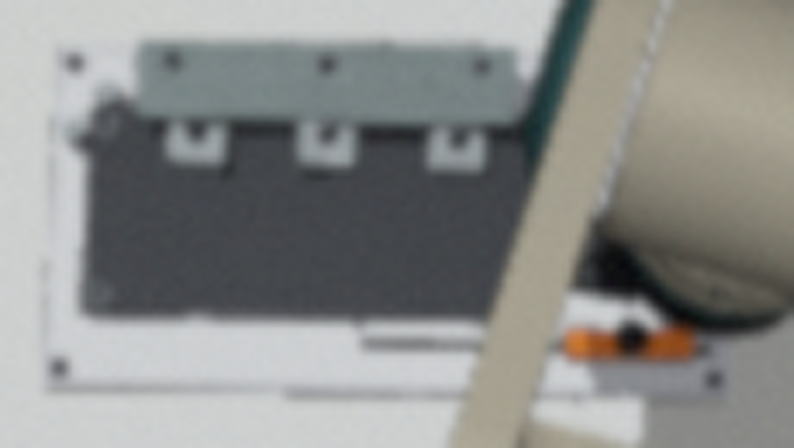

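View pics/m2.png

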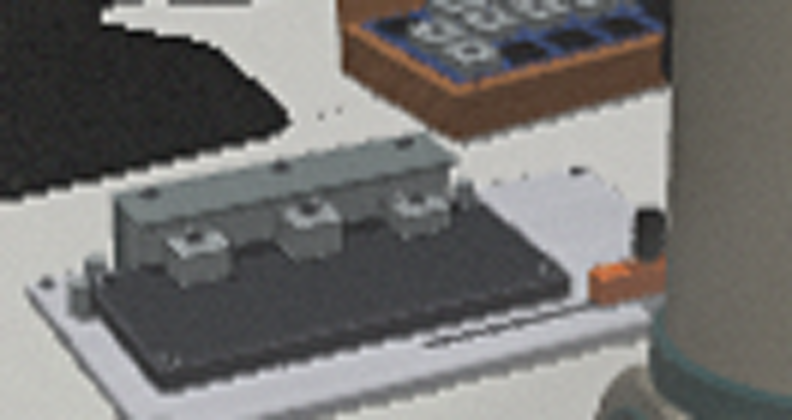

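```bash
sed -i 's/(265,328,216,227)/(265,318,216,227)/' plat.py; sed -i 's/(273,323,188,198)/(275,277,188,198)/' plat.py; python3 plat.py 2>&1 | head -2; python3 - <<'E'
from h import *
f=lambda u,v:((u+.5)/6.9-.5+250,(v+.5)/6.9-.5+175)
# front-top edge corners of blocks and dimples
for nm,p,z in(("b1 front",[(167,160),(226,163)],.036),("b3 front",[(297,163),(356,166)],.038),("b2 front",[(427,168),(486,171)],.034)):
    print(nm,[wf(x).round(1).tolist() for x in plane("top",[f(*q) for q in p],z)])
E
```

```text
platfront 53 yaw -0.0321 [[-46.4, 121.5], [-44.0, -33.5]]
lipfront 2 yaw -0.027 [[20.3, 92.1], [20.4, 86.4]]
b1 front [[19.5, 97.1], [18.7, 72.1]]
b3 front [[18.9, 41.9], [18.1, 16.9]]
b2 front [[18.7, -13.0], [18.0, -38.1]]
```

```bash
python3 - <<'E'
from h import *
plan(fw(-85,100,110),np.pi/2+FX[2])
E
```

```text
t 61.0 pos [ 0.5125 -0.1475  0.119 ] psi 87.03 j6 -1.87 F [ 0.2  0.  -0.5] w -0.002
twist [-0.0009  0.0019 -0.0038] | lin in current [0.0384 0.2177 0.0088] | lin after twist [0.0376 0.2179 0.009 ]
```

Emit:
{"api": "drive_tool", "payload": {"motion": [{"linear": [0.01, 0.05, 0], "twist": [0, 0, -0.004]}, {"linear": [0.01, 0.05, 0], "twist": [0, 0, 0]}, {"linear": [0.01, 0.05, 0], "twist": [0, 0, 0]}, {"linear": [0.009, 0.05, 0], "twist": [0, 0, 0]}, {"linear": [0, 0.018, 0], "twist": [0, 0, 0]}]}}

```text
time: 61.62
position: [0.4829, 0.0774, 0.1184]
tcp_rot: [0.063, 3.14, 0.0]
ft_force: [-0.5, 0.6, 0.9]
width: -0.001
```

Emit:
{"api": "drive_tool", "payload": {"motion": [{"linear": [0, 0, 0.02], "twist": [0, 0, 0]}, {"linear": [0, 0, 0.02], "twist": [0, 0, 0]}, {"linear": [0, 0, 0.02], "twist": [0, 0, 0]}, {"linear": [0, 0, 0], "twist": [0, 0, 0]}, {"linear": [0, 0, 0], "twist": [0, 0, 0]}]}}

```text
time: 62.25
position: [0.4842, 0.0743, 0.0593]
tcp_rot: [0.069, 3.139, -0.001]
ft_force: [-0.0, -0.6, 0.6]
width: 0.001
```

```bash
python3 - <<'E'
from h import *
plan(fw(-62,100,37),np.pi/2+FX[2])
E
```

```text
t 62.25 pos [0.4842 0.0743 0.0593] psi 87.49 j6 -1.45 F [-0.  -0.6  0.6] w 0.001
twist [-0.0003  0.0019  0.0042] | lin in current [-0.0243 -0.0024  0.0224] | lin after twist [-0.0243 -0.0023  0.0223]
```

Emit:
{"api": "drive_tool", "payload": {"motion": [{"linear": [0, -0.002, 0.012], "twist": [0, 0, 0.004]}, {"linear": [0, 0, 0.01], "twist": [0, 0, 0]}, {"linear": [-0.008, 0, 0], "twist": [0, 0, 0]}, {"linear": [-0.008, 0, 0], "twist": [0, 0, 0]}, {"linear": [-0.006, 0, 0], "twist": [0, 0, 0]}]}}

```text
time: 62.88
position: [0.5066, 0.0712, 0.037]
tcp_rot: [0.075, 3.139, -0.001]
ft_force: [-0.0, 0.2, -0.1]
width: -0.003
```

Emit:
{"api": "drive_tool", "payload": {"motion": [{"linear": [-0.001, 0, 0], "twist": [0, 0, 0]}, {"linear": [-0.001, 0, 0], "twist": [0, 0, 0]}, {"linear": [-0.001, 0, 0], "twist": [0, 0, 0]}, {"linear": [-0.001, 0, 0], "twist": [0, 0, 0]}, {"linear": [0, 0, 0], "twist": [0, 0, 0]}]}}

```text
time: 63.5
position: [0.5095, 0.071, 0.0366]
tcp_rot: [0.075, 3.14, -0.001]
ft_force: [-0.1, -0.5, -0.1]
width: -0.004
```

```bash
python3 - <<'E'
from h import *
print(wf(robot.get_state()["position"]))
E
```

```text
[-60.83093372 100.20214826]
```

Emit:
{"api": "drive_tool", "payload": {"motion": [{"linear": [-0.001, 0, 0], "twist": [0, 0, 0]}, {"linear": [-0.001, 0, 0], "twist": [0, 0, 0]}, {"linear": [-0.001, 0, 0], "twist": [0, 0, 0]}, {"linear": [0, 0, 0], "twist": [0, 0, 0]}, {"linear": [0, 0, 0], "twist": [0, 0, 0]}]}}

```text
time: 64.12
position: [0.5125, 0.0708, 0.0366]
tcp_rot: [0.075, 3.14, -0.001]
ft_force: [0.4, -1.0, 0.0]
width: -0.003
```

Emit:
{"api": "drive_tool", "payload": {"motion": [{"linear": [-0.001, 0, 0], "twist": [0, 0, 0]}, {"linear": [-0.001, 0, 0], "twist": [0, 0, 0]}, {"linear": [-0.001, 0, 0], "twist": [0, 0, 0]}, {"linear": [0, 0, 0], "twist": [0, 0, 0]}, {"linear": [0, 0, 0], "twist": [0, 0, 0]}]}}

```text
time: 64.75
position: [0.5138, 0.0708, 0.0364]
tcp_rot: [-0.075, -3.137, 0.001]
ft_force: [-10.5, 0.2, 6.9]
width: 0.0
```

```bash
python3 - <<'E'
from h import *
print(wf(robot.get_state()["position"]))
E
```

```text
[-56.54399805 100.24986487]
```

Emit:
{"api": "drive_tool", "payload": {"motion": [{"linear": [-0.001, 0, 0], "twist": [0, 0, 0]}, {"linear": [-0.001, 0, 0], "twist": [0, 0, 0]}, {"linear": [0, 0, 0], "twist": [0, 0, 0]}, {"linear": [0, 0, 0], "twist": [0, 0, 0]}, {"linear": [0, 0, 0], "twist": [0, 0, 0]}]}}

```text
time: 65.38
position: [0.5142, 0.0709, 0.0362]
tcp_rot: [-0.074, -3.132, 0.001]
ft_force: [-20.7, -0.3, 14.5]
width: 0.001
```

Emit:
{"api": "drive_tool", "payload": {"motion": [{"linear": [0.01, 0, 0], "twist": [0, 0, 0]}, {"linear": [0.02, 0, 0], "twist": [0, 0, 0]}, {"linear": [0, 0, -0.04], "twist": [0, 0, 0]}, {"linear": [0, 0, -0.04], "twist": [0, 0, 0]}, {"linear": [0, -0.04, 0], "twist": [0, 0, 0]}]}}

```text
time: 66.0
position: [0.4877, 0.0331, 0.1206]
tcp_rot: [0.07, 3.131, 0.0]
ft_force: [0.4, -0.4, -0.9]
width: 0.003
```

Emit:
{"api": "drive_tool", "payload": {"motion": [{"linear": [0, -0.05, 0], "twist": [0, 0, 0]}, {"linear": [0, -0.05, 0], "twist": [0, 0, 0]}, {"linear": [-0.01, -0.05, 0], "twist": [0, 0, 0]}, {"linear": [-0.01, -0.04, 0], "twist": [0, 0, 0]}, {"linear": [0, 0, 0], "twist": [0, 0, 0]}]}}

```text
time: 66.62
position: [0.4966, -0.1611, 0.1167]
tcp_rot: [0.081, 3.139, -0.002]
ft_force: [-0.4, 1.6, -0.6]
width: 0.0
```

```bash
python3 - <<'E'
from h import *
plan(fw(-54,-128,55),np.pi/2+FX[2])
E
```

```text
t 66.62 pos [ 0.4966 -0.1611  0.1167] psi 87.06 j6 -1.9 F [-0.4  1.6 -0.6] w 0.0
twist [-0.0012  0.0018 -0.0034] | lin in current [-0.0085  0.0043  0.0617] | lin after twist [-0.0086  0.0042  0.0617]
```

Emit:
{"api": "drive_tool", "payload": {"motion": [{"linear": [-0.0085, 0.002, 0.01], "twist": [0, 0, 0]}, {"linear": [0, 0, 0.02], "twist": [0, 0, 0]}, {"linear": [0, 0, 0.02], "twist": [0, 0, 0]}, {"linear": [0, 0, 0.011], "twist": [0, 0, 0]}, {"linear": [0, 0, 0], "twist": [0, 0, 0]}]}}

```text
time: 67.25
position: [0.5048, -0.1561, 0.0548]
tcp_rot: [-0.073, -3.14, -0.0]
ft_force: [0.5, 0.6, 1.1]
width: -0.003
```

```bash
python3 - <<'E'
from h import *
print(wf(robot.get_state()["position"]));plan(fw(-54,-122,55),np.pi/2+FX[2])
crop("top",270,165,400,240,6,"pics/n1.png")
E
```

```text
[ -54.62750786 -126.87875165]
t 67.25 pos [ 0.5048 -0.1561  0.0548] psi 87.32 j6 -1.89 F [0.5 0.6 1.1] w -0.003
twist [ 0.0002 -0.0007  0.0013] | lin in current [-0.0006  0.0049 -0.0002] | lin after twist [-0.0006  0.0049 -0.0002]
```

View pics/n1.png

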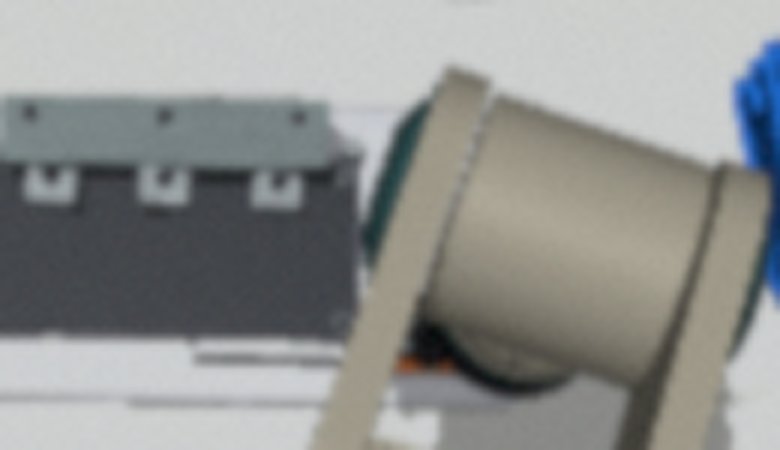

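Emit:
{"api": "drive_tool", "payload": {"motion": [{"linear": [0, 0.004, 0], "twist": [0, 0, 0]}, {"linear": [0, 0.004, 0], "twist": [0, 0, 0]}, {"linear": [0, 0.008, 0], "twist": [0, 0, 0]}, {"linear": [0, 0.008, 0], "twist": [0, 0, 0]}, {"linear": [0, 0.008, 0], "twist": [0, 0, 0]}]}}

```text
time: 67.92
position: [0.5069, -0.1246, 0.056]
tcp_rot: [0.075, 3.139, -0.001]
ft_force: [0.1, -2.2, 1.7]
width: 0.001
```

Emit:
{"api": "drive_tool", "payload": {"motion": [{"linear": [0, 0.008, 0], "twist": [0, 0, 0]}, {"linear": [0, 0.008, 0], "twist": [0, 0, 0]}, {"linear": [0, 0.008, 0], "twist": [0, 0, 0]}, {"linear": [0, 0.008, 0], "twist": [0, 0, 0]}, {"linear": [0, 0, 0], "twist": [0, 0, 0]}]}}

```text
time: 68.55
position: [0.508, -0.0922, 0.0554]
tcp_rot: [0.074, 3.141, 0.001]
ft_force: [0.2, -0.6, -0.4]
width: 0.003
```

```bash
python3 - <<'E'
from h import *
print(wf(robot.get_state()["position"]))
crop("scene",250,145,382,235,6,"pics/n2.png")
E
```

```text
[-54.55873891 -62.92170564]
```

View pics/n2.png

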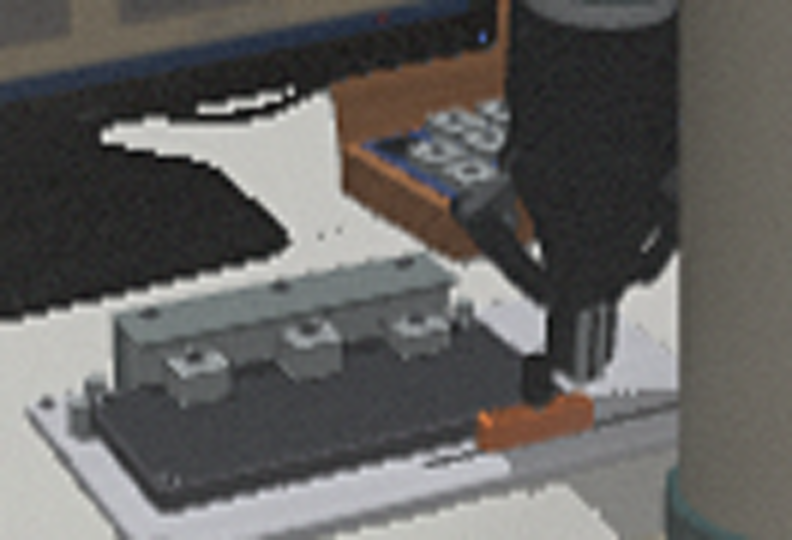

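Emit:
{"api": "drive_tool", "payload": {"motion": [{"linear": [0, 0.006, 0], "twist": [0, 0, 0]}, {"linear": [0, 0.006, 0], "twist": [0, 0, 0]}, {"linear": [0, 0.004, 0], "twist": [0, 0, 0]}, {"linear": [0, 0.002, 0], "twist": [0, 0, 0]}, {"linear": [0, 0, 0], "twist": [0, 0, 0]}]}}

```text
time: 69.22
position: [0.5089, -0.075, 0.0555]
tcp_rot: [0.075, 3.14, -0.001]
ft_force: [-1.0, 0.0, -0.9]
width: -0.001
```

Emit:
{"api": "drive_tool", "payload": {"motion": [{"linear": [0, 0.001, 0], "twist": [0, 0, 0]}, {"linear": [0, 0.001, 0], "twist": [0, 0, 0]}, {"linear": [0, 0.001, 0], "twist": [0, 0, 0]}, {"linear": [0, 0.001, 0], "twist": [0, 0, 0]}, {"linear": [0, 0, 0], "twist": [0, 0, 0]}]}}

```text
time: 69.85
position: [0.509, -0.0737, 0.0557]
tcp_rot: [0.077, 3.14, -0.008]
ft_force: [-2.1, -14.4, -2.9]
width: -0.001
```

```bash
python3 - <<'E'
from h import *
print(wf(robot.get_state()["position"]))
E
```

```text
[-54.42237944 -44.36473781]
```

Emit:
{"api": "drive_tool", "payload": {"motion": [{"linear": [0, -0.008, 0], "twist": [0, 0, 0]}, {"linear": [0, -0.008, 0], "twist": [0, 0, 0]}, {"linear": [0, 0, -0.04], "twist": [0, 0, 0]}, {"linear": [0, 0, -0.05], "twist": [0, 0, 0]}, {"linear": [0.03, -0.05, -0.04], "twist": [0, 0, 0]}]}}

```text
time: 70.47
position: [0.4809, -0.129, 0.1837]
tcp_rot: [0.068, 3.136, -0.0]
ft_force: [0.6, -0.1, -0.3]
width: 0.002
```

Emit:
{"api": "drive_tool", "payload": {"motion": [{"linear": [0.03, -0.05, -0.02], "twist": [0, 0, 0]}, {"linear": [0, -0.06, 0], "twist": [0, 0, 0]}, {"linear": [0, -0.06, 0], "twist": [0, 0, 0]}, {"linear": [0, -0.06, 0], "twist": [0, 0, 0]}, {"linear": [0, 0, 0], "twist": [0, 0, 0]}]}}

```text
time: 71.1
position: [0.4378, -0.3614, 0.2002]
tcp_rot: [0.082, 3.14, 0.0]
ft_force: [-0.4, -0.3, 0.6]
width: -0.001
```

```bash
sed -i 's/(265,318,216,227)/(265,295,215,223)/' plat.py; python3 plat.py; python3 - <<'E'
from h import *
i=cv2.imread("pics/topcur.png");crop("top",165,165,385,295,3.6,"pics/p1.png",i);crop("top",250,175,365,240,6.9,"pics/p3.png",i)
crop("scene",140,165,400,310,3,"pics/p2.png")
f=lambda u,v:((u+.5)/6.9-.5+250,(v+.5)/6.9-.5+175)
h=cv2.cvtColor(i,cv2.COLOR_BGR2HSV).astype(int)
m=(h[...,2]<60);m[:218]=0;m[230:]=0;m[:,:290]=0;m[:,330:]=0
for s,c,l in blobs(m,3):print(s,c,wf(plane("top",[c],.0505)[0]))
m=(h[...,0]>5)&(h[...,0]<20)&(h[...,1]>130);m[:218]=0;m[232:]=0
for s,c,l in blobs(m,5):
    if s[0]<360: print("orange",s,wf(plane("top",[c],.026)[0]))
E
```

```text
platfront 30 yaw -0.0328 [[-46.2, 121.5], [-44.9, 33.8]]
lipfront 2 yaw -0.027 [[20.3, 92.1], [20.4, 86.4]]
[314 221   4   5  13] [315.23076923 222.46153846] [-53.0732738  -25.39967276]
orange [218 221   9   8  55] [-61.0478784  244.04799975]
orange [307 222   7   4  26] [-53.12260008  -9.74901056]
orange [317 222   8   4  30] [-52.43398176 -40.85420783]
```

View pics/p1.png

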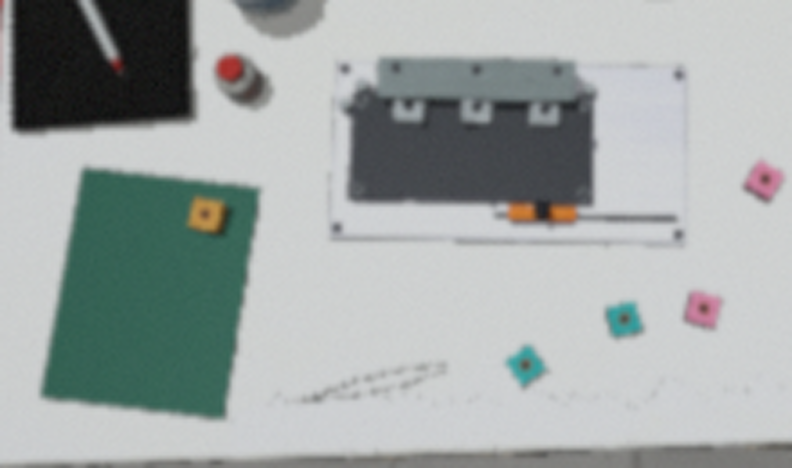

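View pics/p2.png

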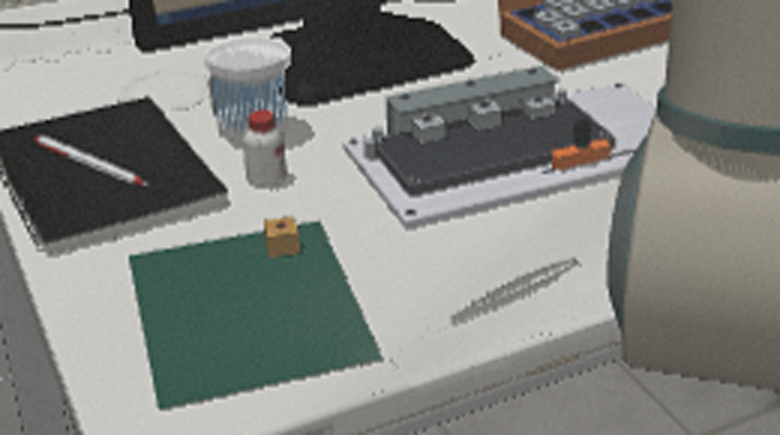

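View pics/p3.png

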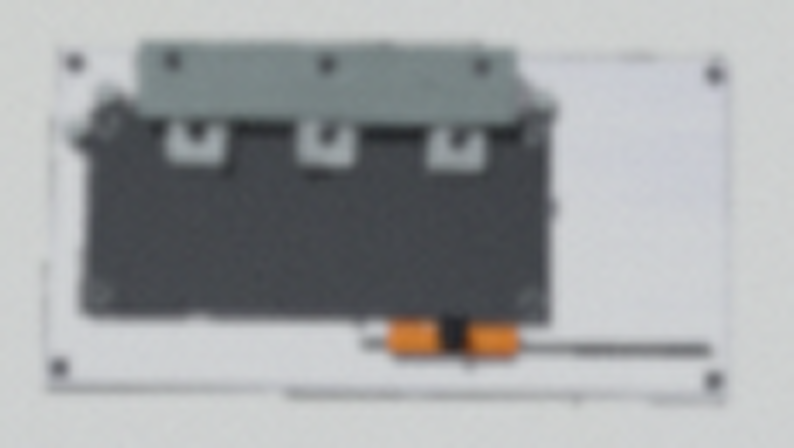

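```bash
python3 - <<'E'
from h import *
for n in("top0","topcur"):
    i=cv2.imread(f"pics/{n}.png").astype(float)
    v0,v1=(221,229)
    sat=(i[...,2]-i[...,0]) # red-blue
    r=np.clip(sat[220:230,295:360],0,None);r[r<40]=0
    prof=r.max(0)
    # sub-pixel edges at half max
    h=prof.max()/2;x=np.where(prof>h)[0]
    a,b=x[0],x[-1]
    L=a-1+(h-prof[a-1])/(prof[a]-prof[a-1]);Rr=b+(prof[b]-h)/(prof[b]-prof[b+1])
    L+=295;Rr+=295
    rows=(r.sum(1)*np.arange(220,230)).sum()/r.sum()
    w=plane("top",[(L,rows),(Rr,rows)],.026)
    print(n,L,Rr,rows,[wf(q).round(1).tolist() for q in w])
E
```

```text
top0 331.72549019607845 349.8730158730159 224.51675142087944 [[-54.5, -73.5], [-53.4, -126.3]]
topcur 305.8085106382979 324.3391304347826 223.6222164681512 [[-53.4, 1.9], [-52.3, -52.0]]
```

```bash
python3 - <<'E'
from h import *
plan(fw(-54.5,-55,110),np.pi/2+FX[2])
E
```

```text
t 71.2 pos [ 0.4387 -0.3583  0.2008] psi 87.22 j6 -2.27 F [-0.3  0.6 -0.6] w -0.004
twist [ 0.0006  0.001  -0.0006] | lin in current [-0.0562  0.277   0.0911] | lin after twist [-0.0565  0.277   0.0908]
```

Emit:
{"api": "drive_tool", "payload": {"motion": [{"linear": [-0.01, 0.054, 0], "twist": [0, 0, 0]}, {"linear": [-0.01, 0.054, 0], "twist": [0, 0, 0]}, {"linear": [-0.012, 0.054, 0], "twist": [0, 0, 0]}, {"linear": [-0.012, 0.054, 0.02], "twist": [0, 0, 0]}, {"linear": [-0.012, 0.054, 0.03], "twist": [0, 0, 0]}]}}

```text
time: 71.82
position: [0.5083, -0.0883, 0.1524]
tcp_rot: [0.071, 3.136, -0.001]
ft_force: [-0.2, -0.2, -0.3]
width: -0.005
```

Emit:
{"api": "drive_tool", "payload": {"motion": [{"linear": [0, 0, 0.02], "twist": [0, 0, 0]}, {"linear": [0, 0, 0], "twist": [0, 0, 0]}, {"linear": [0, 0, 0], "twist": [0, 0, 0]}, {"linear": [0, 0, 0], "twist": [0, 0, 0]}, {"linear": [0, 0, 0], "twist": [0, 0, 0]}]}}

```text
time: 72.45
position: [0.5078, -0.092, 0.132]
tcp_rot: [0.076, 3.138, -0.001]
ft_force: [0.2, 0.1, 0.3]
width: 0.003
```

```bash
python3 - <<'E'
from h import *
print(wf(robot.get_state()["position"]))
plan(fw(-54.5,-54,55),np.pi/2+FX[2])
E
```

```text
[-54.70964763 -62.74647171]
t 72.45 pos [ 0.5078 -0.092   0.132 ] psi 87.22 j6 -1.77 F [0.2 0.1 0.3] w 0.003
twist [-0.0006  0.0023 -0.0006] | lin in current [-0.      0.0088  0.077 ] | lin after twist [-0.0002  0.0087  0.077 ]
```

Emit:
{"api": "drive_tool", "payload": {"motion": [{"linear": [0, 0, 0.02], "twist": [0, 0, 0]}, {"linear": [0, 0, 0.02], "twist": [0, 0, 0]}, {"linear": [0, 0, 0.02], "twist": [0, 0, 0]}, {"linear": [0, 0, 0.017], "twist": [0, 0, 0]}, {"linear": [0, 0.006, 0], "twist": [0, 0, 0]}]}}

```text
time: 73.08
position: [0.5072, -0.0856, 0.0531]
tcp_rot: [-0.076, -3.139, -0.0]
ft_force: [-0.7, -0.5, 0.8]
width: -0.001
```

Emit:
{"api": "drive_tool", "payload": {"motion": [{"linear": [0, 0.006, 0], "twist": [0, 0, 0]}, {"linear": [0, 0.005, 0], "twist": [0, 0, 0]}, {"linear": [0, 0.003, 0], "twist": [0, 0, 0]}, {"linear": [0, 0.002, 0], "twist": [0, 0, 0]}, {"linear": [0, 0, 0], "twist": [0, 0, 0]}]}}

```text
time: 73.7
position: [0.5092, -0.0734, 0.0554]
tcp_rot: [0.077, 3.138, -0.014]
ft_force: [-1.1, -17.8, 1.1]
width: -0.0
```

Emit:
{"api": "drive_tool", "payload": {"motion": [{"linear": [0, 0.001, 0], "twist": [0, 0, 0]}, {"linear": [0, 0.001, 0], "twist": [0, 0, 0]}, {"linear": [0, 0, 0], "twist": [0, 0, 0]}, {"linear": [0, 0, 0], "twist": [0, 0, 0]}, {"linear": [0, 0, 0], "twist": [0, 0, 0]}]}}

```text
time: 74.32
position: [0.5092, -0.0729, 0.0555]
tcp_rot: [0.078, 3.138, -0.017]
ft_force: [-2.0, -24.8, -0.4]
width: -0.0
```

```bash
python3 - <<'E'
from h import *
print(wf(robot.get_state()["position"]))
E
```

```text
[-54.27550076 -43.52142632]
```

Emit:
{"api": "drive_tool", "payload": {"motion": [{"linear": [0, -0.008, 0], "twist": [0, 0, 0]}, {"linear": [0, -0.008, 0], "twist": [0, 0, 0]}, {"linear": [0, 0, -0.04], "twist": [0, 0, 0]}, {"linear": [0, 0, -0.05], "twist": [0, 0, 0]}, {"linear": [0.03, -0.05, -0.04], "twist": [0, 0, 0]}]}}

```text
time: 74.95
position: [0.4804, -0.1252, 0.1823]
tcp_rot: [0.067, 3.137, -0.001]
ft_force: [0.6, -1.2, 0.5]
width: 0.001
```

Emit:
{"api": "drive_tool", "payload": {"motion": [{"linear": [0.03, -0.05, -0.02], "twist": [0, 0, 0]}, {"linear": [0, -0.06, 0], "twist": [0, 0, 0]}, {"linear": [0, -0.06, 0], "twist": [0, 0, 0]}, {"linear": [0, 0, 0], "twist": [0, 0, 0]}, {"linear": [0, 0, 0], "twist": [0, 0, 0]}]}}

```text
time: 75.58
position: [0.4413, -0.2943, 0.1995]
tcp_rot: [0.075, 3.14, 0.001]
ft_force: [-0.0, 0.4, -0.0]
width: 0.001
```

```bash
python3 plat.py; python3 - <<'E'
from h import *
i=cv2.imread("pics/topcur.png");crop("top",165,165,385,295,3.6,"pics/q1.png",i)
crop("scene",140,165,400,310,3,"pics/q2.png")
i=i.astype(float);r=np.clip((i[...,2]-i[...,0])[220:230,295:360],0,None);p=r.max(0);x=np.where(p>p.max()/2)[0]+295;print(x[0],x[-1])
E
```

```text
platfront 30 yaw -0.0309 [[-46.3, 121.5], [-44.8, 33.8]]
lipfront 2 yaw -0.027 [[20.3, 92.1], [20.4, 86.4]]
306 324
```

View pics/q1.png

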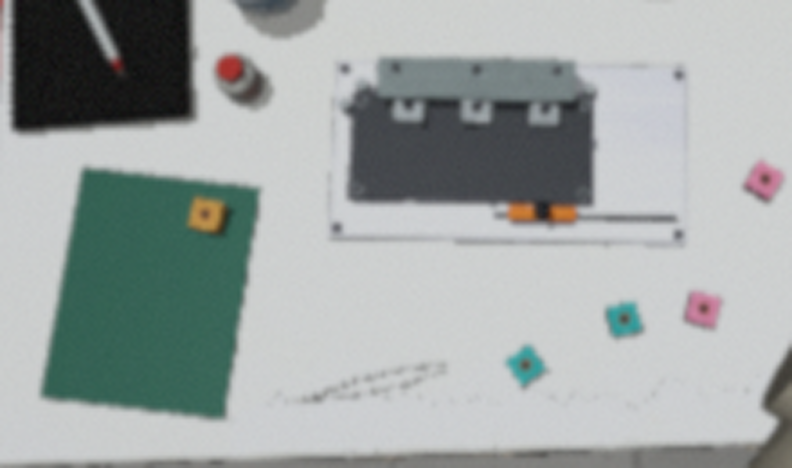

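View pics/q2.png

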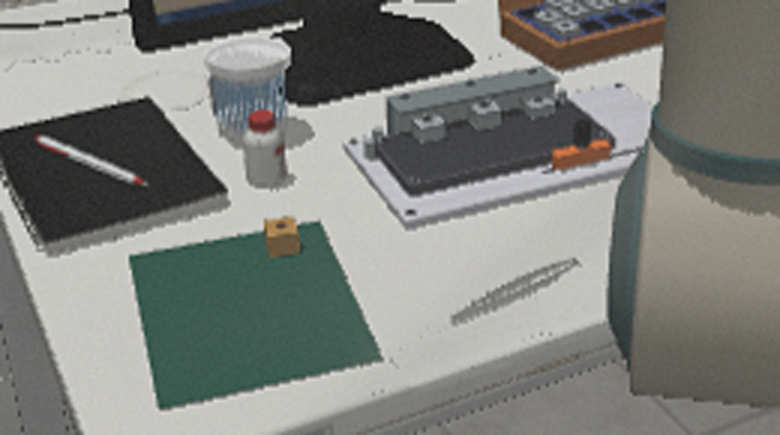

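The brass block is on the mat, all three steel blocks stand against the stop, and the keeper is at its stop. The arm is clear, so I am handing the job in.

```bash
python3 - <<'E'
from cell import workorder
print(workorder.close_job())
E
```

```text
the job is handed in; nothing more can be done
None
```

The changeover is done and handed in at about 76 s; no verdict was reported. The brass check block is flat on the mat. The platen is squared, and the three steel blocks present are home at the back stop. The keeper is pushed to its stop.

**Platen:** My first push left the platen's left side about 4 mm short in the picture. I pushed its front edge twice more. The pushing finger met a hard stop at nearly the same depth at three points along the front edge: fixture x −55.9, −56.4 and −56.5 mm. The last top picture still shows a slight skew of the front edge, −46.3 mm at the left and −44.8 mm near mid-length, where −45 is square. That is within the 3 mm allowed but disagrees a little with the contact readings.

**Blocks:** Each was set down at the front, slid back gripped, then pressed home from the front with 9 to 18 N. The finger stopped at the same depth for all three (6.3, 6.3 and 6.4 mm), and the picture puts their front faces at 18 to 19.5 mm, where 18 is expected.

**Keeper:** It stopped hard twice, at 14 N and 25 N. The travel I measure in the picture is only 74 to 77 mm plus an unknown start offset, so the 74 mm threshold rests mainly on the hard stop.

**Other items:** In the last pictures the tub, bottle, pen, tweezers and look-alike blocks were where they began. I did not recheck the timer and the tape roll at the end; the arm did not work near them.

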